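# Set up the slanted vial stand and load it for pipetting

## Robot

A 6-joint arm with a two-finger parallel gripper is mounted at the origin on the work surface. World frame = base frame: x ahead of the robot, y to its left, z up, the work surface at z = 0. Lengths are in m, angles in rad, forces in N, time in s.
With the tool pointing down it reaches from about 0.275 to 0.75 m from the base axis. Payload 10.2 kg.
Tool frame: the origin (TCP) lies on the mounting face of the last link; the fingertips stand 166 mm ahead of it and the grasp point (between the pads) lies 147 mm ahead of it (manip.grip_depth is the z of the grasp point in the tool frame, in m); z points along the fingers, y is the line along which they close (so a half turn about z gives the same grasp; the last joint's range is limited). The gripper opens to 88 mm and grips with 3 to 60 N. Pads are 18 mm wide; open, the fingers measure 123 mm over their backs; the gripper's body (75 mm by 187 mm) begins 45 mm behind the grasp point.
Start: joints at [-1.448, 0.313, 1.498, -0, 1.331, -0.223], TCP at [0.178, -0.494, 0.405] pointing down, gripper open.
Joint ranges: [-2.94, 2.94], [-0.97, 2.17], [0.19, 2.56], [-1.23, 4.37], [0.02, 3.11], [-2.88, 2.88]. Speed limits (rad/s): [2.39, 2.39, 3.01, 3.14, 3.14, 3.14].

## Interface

Orientations are given as a 3x3 rotation matrix whose columns are the frame's x, y, z axes.
In Python, from rig import manip, vision gives the robot as it stands. The module is installed in compiled form; this text tells all that it offers.
- The arm moves only by the tool apply_moves, never from a script. Its argument "series" is a list of rows, each an object with "rotation": the turn, a rotation vector about the tool's x, y, z in rad, a list of three; "delta_pos": the shift along the tool's x, y, z in m, a list of three; "claw": the gripper command: -1 is shut, 1 is fully open, values between are in proportion. In form: [{"rotation": [rx, ry, rz], "delta_pos": [tx, ty, tz], "claw": claw}, ...]. A call has 1 to 5 rows; each row is the pose to reach, as a shift and turn from the pose commanded when the call began, along the tool's axes at that moment; what a row does not reach only later rows make up. A row lasts 1/12 s, in which the tool goes at most 41.7 mm and 7.16 degrees, less where a joint would pass 70% of its speed; a pose out of reach is approached as far as the arm can. A call with a gripper value outside its range is refused whole. The fingers move at their own pace and stop on an object; the grip force is fixed at half the most. Time passes only in rows, so rows that repeat a pose let the fingers close. It gives the time, the measured TCP pose, the force, the opening and the grip force at its end, in the units of the state.
- manip.read_state(): the state, without advancing time (a new reading comes with each control period).
- vision.capture(name): name is "scene" or "top" or "wrist"; returns a dict with "frame" (400x640x3 uint8, red, green, blue), "depth" (400x640 float32, m along the optical axis (not along the pixel's ray), 0 where there is no reading), "camera_matrix" (3x3 intrinsics, pixels), "R" (3x3) and "t" (3): a world point X has camera coordinates R X + t. Camera axes: x right, y down, z forward; pixel columns grow to the right and rows downward; lengths in m; the calibration is good to about 2 mm. A picture is of the moment at which its call begins.
- manip.job_done(): hands the job in; it is judged then, once.
The state is a dict: "time": time; "q": joint angles; "joint_vel": joint speeds; "joint_torque": joint torques, N m; "eef_pos": TCP position; "orientation": TCP orientation; "wrist_force": force on the tool from outside, world axes, zero at the start; "ft_torque": the same for the moment, N m; "grip_width": finger opening in m; "grasp_force": force on a finger pad.
Only numpy, scipy, OpenCV 4.12 (cv2) and the standard library are available. Lean on these libraries where they do the work, as an engineer would, in place of code of your own. Each camera call takes 0.05 s, during which the arm holds its last target. There are 200 camera calls.

## Task

Set up the slanted rack stand for pipetting: swing its blue prop leg up past over-centre so that it stands on its stop by itself, then seat the vial rack fully home over the ledge's two pegs, resting on the leg, and then turn the rack's black ratchet knob clockwise until it slips and clicks. Also load the rack with every sample vial on the bench, each standing in a well, cap up and right down, one to a well, and leave the other things on the bench where they are.

Things in the scene. Friction and masses are not known exactly. Their poses are not given: they have to be found in the camera images.
- leg (a joint): Swing of the blue prop leg (85 mm from pivot to the middle of its ball): 0 = folded, lying level and pointing to the stand's right (its -y); grows as the ball swings up and over to the left. Upright (over-centre) at 1.57 rad: short of it the leg falls back, past it the leg drops on to its stop at 1.78 rad, leaning left, and carries the rack. Needs about 1 N.
- leg_ball (a point): Middle of the dark rubber ball, 26 mm diameter, at the free end of the prop leg; 28 mm over the bench when folded, 111 mm when propped. Free all round; pinched along the stand's x axis (the leg's hinge direction) it can pivot between the fingers. Axes turn with the leg.
- leg_pivot (a point): Point on the prop leg's hinge axis (along the stand's x axis), 28 mm over the bench, 85 mm from leg_ball. leg_ball moves on an upright circle about it, across the stand.
- seat (a point): Where the centre of the rack's underside must lie. x up the slope (away from the robot, 25 degrees up), y to the left, z normal to the slope; 99 mm over the bench. The aluminium ledge under the rack's lower edge (x -66 to -24 mm, 136 mm wide) has its face at z = 0, with two steel pegs, 9.6 mm diameter, 14 mm tall, tapered tips, at x = -45, y = +30 and -30 mm.
- stand: Slanted rack stand, 170 x 150 mm, fixed to the bench: white plinth with the sloping pegged ledge near the robot, prop leg behind. Origin on the bench under its front edge, x away from the robot, y left, z up; seat is at x = 70, leg hinge at x about 126 mm. With the leg propped its ball bears the rack 56 mm up the slope from seat; without it the rack tips back.
- rack: Grey vial rack, 130 x 190 mm (x, y), 34 mm high, 0.42 kg. Origin: centre of its underside, z up. Base board 12 mm thick with two 13 mm square sockets right through, at x = -45, y = +-30 mm, for the ledge's pegs. Four wells 36 mm square. Blue hand post at x = 0, y = -30 mm, 24 mm thick in x, 30 mm in y, top 72 mm up: lift the rack by it, about 60 mm up. Black knob on the other side.
- knob_grip (a point): Middle of the black knurled ratchet knob (cylinder, 34 mm diameter, 18 mm tall, standing on a thin sleeve, its top 68 mm above the rack's underside): x = 0, y = +28, z = 59 mm in the rack's frame. Its axis is the rack's z. Axes as the rack. A knock could turn it back.
- stud (a joint): Turn of the captive hold-down stud under the knob (brass collar with a yellow mark): 0 = loose, grows clockwise seen from above, 4.2 rad = fully home at its stop. It starts between 0 and 0.8. The knob takes the stud along at about 0.03 N m.
- knob (a joint): Slip of the ratchet knob on the stud (the knob's yellow mark running ahead of the collar's): 0 while the stud turns along; when the stud is home and about 0.14 N m is reached, the knob slips on clockwise and this grows. One click is 0.25 rad of slip; more clicks do no harm.
- well1 (a point): Centre of the floor of a well, on the rack's base board: x = -40, y = -64 mm, 12 mm above the rack's underside. Axes as the rack. A vial standing in it has its origin here.
- well2 (a point): The same, x = -40, y = +64 mm.
- well3 (a point): The same, x = +40, y = -64 mm.
- well4 (a point): The same, x = +40, y = +64 mm.
- vial1: Sample vial, clear glass with a pink-labelled body and a black screw cap: cylinder 32 mm diameter, 60 mm tall, the cap being its top 18 mm; 70 g. Origin at the centre of its underside, z up. Two to four vials are present; the others are None.
- vial2: Sample vial, clear glass with a pink-labelled body and a black screw cap: cylinder 32 mm diameter, 60 mm tall, the cap being its top 18 mm; 70 g. Origin at the centre of its underside, z up. Two to four vials are present; the others are None.
- vial3: Sample vial, clear glass with a pink-labelled body and a black screw cap: cylinder 32 mm diameter, 60 mm tall, the cap being its top 18 mm; 70 g. Origin at the centre of its underside, z up. Two to four vials are present; the others are None.
- vial4: Sample vial, clear glass with a pink-labelled body and a black screw cap: cylinder 32 mm diameter, 60 mm tall, the cap being its top 18 mm; 70 g. Origin at the centre of its underside, z up. Two to four vials are present; the others are None.
- wash_bottle: White wash bottle with red top, 68 mm diameter, 190 mm tall; leave alone. Origin at the centre of its underside, as for the things below.
- amber_bottle: Amber jar, 68 mm diameter, 140 mm tall; leave alone.
- beaker: Glass beaker, 66 mm diameter, 70 mm tall; leave alone.
- tip_box: Blue box of pipette tips, 122 x 84 x 64 mm; leave alone.
- pipette: Pipette lying on the bench, about 280 mm long; leave alone.
- petri_dish: Petri dish, 60 mm diameter, 14 mm high; leave alone.
- marker: Marker pen, 110 mm long; leave alone.
There are look-alikes about, which are no part of the job. Leave any orange or purple look-alike of the vial3 alone. Leave any red look-alike of the vial1 alone.

How it is judged:
By the outcome, as a careful person would: the job done as asked, in the order asked, and still so for the second after the job is handed in, with the robot touching nothing.
Of vial1, vial2, vial3, vial4 only 2 to 4 are there at a start; the rules pass over those that are not, and their reading is None.
At some moment in a run one of vial1, vial2, vial3, vial4 may be knocked a few centimetres aside while the robot is not near it.
It also fails if it takes over 210 s, if anything falls off the work surface, if the arm or the gripper's body presses on something with over 40 N, if the wrist force passes 120 N, or if a joint passes its speed limit or range.

## Working session

There is one attempt and no reset: what is moved stays moved. The work goes in short steps, Python scripts to look and compute and a tool call to move; the robot and the scene stay as the last step left them, time stands still between calls to the robot, and variables do not carry over. Pictures are saved under pics/ and viewed, at most 14 in all, crops included, and the job is handed in when it is done.

Besides the shell and the picture viewer there is one more tool, called after "Call:" as a command line: name --argument value ..., lists and objects as JSON in quotes. apply_moves: Moves the arm, as the interface text tells. Its arguments: {"type":"object","properties":{"series":{"type":"array","items":{"type":"object","properties":{"rotation":{"type":"array","items":{"type":"number"}},"delta_pos":{"type":"array","items":{"type":"number"}},"claw":{"type":"number"}}}}},"required":["series"]}

```bash
mkdir -p pics; cat > h.py <<'E'
import numpy as np, cv2
from rig import manip, vision
def cap(n,f=None):
    c=vision.capture(n)
    if f: cv2.imwrite('pics/'+f,c['frame'][:,:,::-1])
    np.savez('last_'+n+'.npz',**c)
    return c
def ld(n): return dict(np.load('last_'+n+'.npz'))
def px(c,u,v,z=None):
    K=c['camera_matrix'];r=np.linalg.inv(K)@np.array([u,v,1.]);R=c['R'];t=c['t']
    o=-R.T@t; d=R.T@r
    if z is None:
        D=c['depth'][int(v)-1:int(v)+2,int(u)-1:int(u)+2]; D=np.median(D[D>0]) if (D>0).any() else np.nan
        return o+d*D
    return o+d*(z-o[2])/d[2]
def cloud(c):
    v,u=np.mgrid[0:400,0:640];r=np.stack([u,v,np.ones_like(u)],-1)@np.linalg.inv(c['camera_matrix']).T
    return (r*c['depth'][...,None]-c['t'])@c['R']
def st():
    s=manip.read_state();print({k:np.round(s[k],4).tolist() for k in('time','q','eef_pos','orientation','wrist_force','grip_width')});return s
E
python3 - <<'E'
from h import *
cap('scene','s1.png');c=cap('top','t1.png');st()
print(c['R'],c['t'])
E
```

```text
{'time': 0.1, 'q': [-1.4484, 0.3134, 1.4984, -0.0, 1.331, -0.2234], 'eef_pos': [0.1779, -0.4939, 0.4042], 'orientation': [[0.9408, 0.3389, -0.0001], [0.3389, -0.9408, 0.0012], [0.0003, -0.0012, -1.0]], 'wrist_force': [0.261, 0.0506, 0.6668], 'grip_width': 0.0877}
[[-0.0037662  -0.99996981  0.00679623]
 [-0.99215342  0.00288725 -0.12499305]
 [ 0.12496965 -0.00721365 -0.99213434]] [-0.00495507  0.56505021  1.34949606]
```

View pics/s1.png

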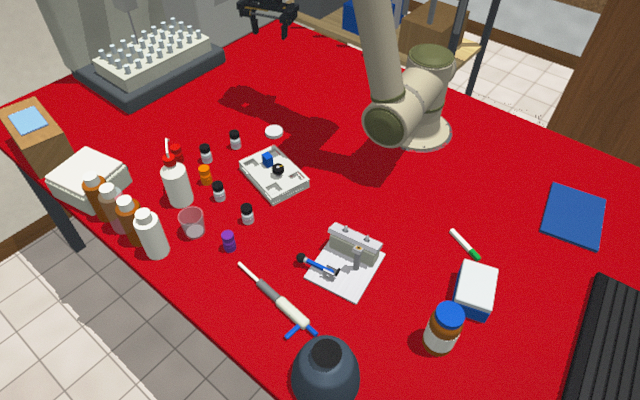

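View pics/t1.png

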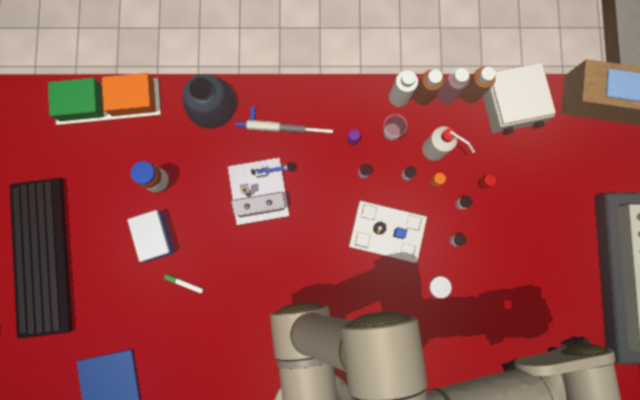

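The scene shows the stand, with its leg folded, at (345,260). The rack is at (275,173), with the blue post on its far side and the black knob. In the top view the stand is at (258,190) and the rack at (388,231). Black-capped vials are at (365,171), (409,173), (464,202) and (458,240), and the orange, purple and red look-alikes are nearby.

```bash
python3 - <<'E'
from h import *
c=ld('top')
print(c['camera_matrix'])
im=c['frame'][:,:,::-1]
cr=im[145:270,220:435]; cv2.imwrite('pics/crop1.png',cv2.resize(cr,None,fx=3.7,fy=3.7,interpolation=cv2.INTER_CUBIC))
for n,p in dict(v_a=(365,170),v_b=(409,172),v_c=(464,202),v_d=(459,239)).items(): print(n,px(c,*p),px(c,*p,.06))
P=cloud(c)
print(c['depth'][230,388], P[230,388],P[205,260])
E
```

```text
[[498.26728427   0.         316.20420394]
 [  0.         498.26728427 202.16522015]
 [  0.           0.           1.        ]]
v_a [ 0.65086411 -0.14141003  0.05986587] [ 0.65083838 -0.14139567  0.06      ]
v_b [ 0.64465091 -0.26228118  0.06155353] [ 0.64494214 -0.26258709  0.06      ]
v_c [ 0.56152638 -0.41173644  0.0575544 ] [ 0.56121964 -0.41098596  0.06      ]
v_d [ 0.46019888 -0.3932483   0.06008214] [ 0.46020303 -0.39327243  0.06      ]
1.378938 [ 0.48710148 -0.20526279  0.03317262] [0.55224663 0.1445008  0.07951231]
```

View pics/crop1.png

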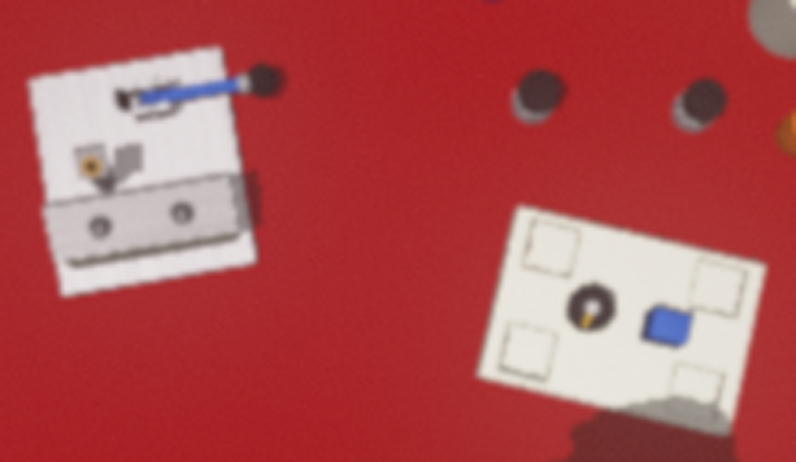

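```bash
cat >> h.py <<'E'
def fit2(A,B):
    A=np.array(A);B=np.array(B);a=A.mean(0);b=B.mean(0);H=(A-a).T@(B-b)
    th=np.arctan2(H[0,1]-H[1,0],H[0,0]+H[1,1]);R=np.array([[np.cos(th),-np.sin(th)],[np.sin(th),np.cos(th)]])
    return th,b-R@a,np.linalg.norm((A-a)@R.T-(B-b),axis=1)
E
python3 - <<'E'
from h import *
c=ld('top')
g=lambda p,z:px(c,p[0]/3.7+220-.36,p[1]/3.7+145-.36,z)[:2]
for n,p in dict(plinth=(200,150),ledge=(140,220),rack=(600,380)).items(): print(n,px(c,p[0]/3.7+220,p[1]/3.7+145))
A=[(.170,.075),(.170,-.075),(0,-.075),(0,.075),(.0233,.03),(.0233,-.03)]
B=[g((30,80),.012),g((220,48),.012),g((257,262),.012),g((62,296),.012),g((100,227),.0927),g((182,213),.0927)]
print('stand',fit2(A,B))
A=[(.065,.095),(.065,-.095),(-.065,-.095),(-.065,.095)]
B=[g(p,.034) for p in[(515,206),(766,264),(730,436),(478,377)]]
print('rack',fit2(A,B))
print('ball',g((264,80),.035),'post',g((667,327),.072),'knob',g((592,308),.068))
E
```

```text
plinth [0.61593866 0.11243409 0.01161489]
ledge [0.55335115 0.14997923 0.08259853]
rack [ 0.43835286 -0.18813204  0.03293965]
stand (np.float64(0.16881111504807964), array([0.52150965, 0.14387179]), array([0.00496383, 0.00507287, 0.00364615, 0.00390656, 0.00874265,
       0.0086831 ]))
rack (np.float64(-0.2320483367152826), array([ 0.4837791, -0.2044934]), array([0.00181646, 0.00163691, 0.00129697, 0.00102629]))
ball [0.66680073 0.06349564] post [ 0.47619256 -0.23125088] knob [ 0.49048495 -0.17753125]
```

```bash
cat >> h.py <<'E'
from scipy.spatial.transform import Rotation as Ro, Slerp
def Rd(yaw,tilt=0,head=0):
    """tool down, tool y at world angle yaw; then leaned so tool z goes forward by tilt along heading head"""
    y=np.array([np.cos(yaw),np.sin(yaw),0]);z=np.array([0,0,-1.]);R=np.stack([np.cross(y,z),y,z],1)
    ax=np.array([-np.sin(head),np.cos(head),0]) # stand y axis
    return Ro.from_rotvec(-tilt*ax).as_matrix()@R
def plan(*targets,start=None,nmax=4.6):
    """targets: (grasp point or tcp, R). prints calls"""
    s=manip.read_state();p=np.array(s['eef_pos']);R=np.array(s['orientation'])
    if start is not None:p,R=start[0]-0.147*start[1][:,2],start[1]
    print('t',s['time'])
    for g,Rt in targets:
        pt=np.array(g)-0.147*Rt[:,2]
        rv=Ro.from_matrix(R.T@Rt).as_rotvec()
        n=max(np.linalg.norm(pt-p)/.0417,np.linalg.norm(rv)/.125);k=int(np.ceil(n/nmax)) or 1
        for i in range(k):
            dp=R.T@(pt-p)/(k-i);r=Ro.from_matrix(R.T@Rt).as_rotvec()/(k-i)
            print(f'rows~{n/k:.1f} rot',np.round(r,3).tolist(),'pos',np.round(dp,4).tolist())
            p=p+R@np.round(dp,4);R=R@Ro.from_rotvec(np.round(r,3)).as_matrix()
def gp():
    s=manip.read_state();R=np.array(s['orientation']);return np.array(s['eef_pos'])+.147*R[:,2],R
E
python3 - <<'E'
from h import *
yaw=.169
print(plan(([.60,.08,.255],Rd(yaw))))
E
```

```text
t 0.1
rows~4.3 rot [-0.0, -0.0, -0.349] pos [0.1479, -0.0992, 0.0007]
rows~4.3 rot [-0.0, -0.0, -0.348] pos [0.1729, -0.0427, 0.0007]
rows~4.3 rot [-0.0, -0.001, -0.349] pos [0.1771, 0.0189, 0.0007]
rows~4.3 rot [-0.0, -0.0, -0.348] pos [0.16, 0.0783, 0.0005]
None
```

Call:
apply_moves --series '[{"rotation": [0, 0, -0.349], "delta_pos": [0.148, -0.099, 0.001], "claw": 1}, {"rotation": [0, 0, -0.349], "delta_pos": [0.148, -0.099, 0.001], "claw": 1}, {"rotation": [0, 0, -0.349], "delta_pos": [0.148, -0.099, 0.001], "claw": 1}, {"rotation": [0, 0, -0.349], "delta_pos": [0.148, -0.099, 0.001], "claw": 1}, {"rotation": [0, 0, -0.349], "delta_pos": [0.148, -0.099, 0.001], "claw": 1}]'

```text
time: 0.52
eef_pos: [0.2856, -0.347, 0.4037]
orientation: [[0.766, 0.643, 0.0], [0.643, -0.766, 0.001], [0.001, -0.001, -1.0]]
wrist_force: [-1.1, -0.8, 0.8]
grip_width: 0.0879
grasp_force: 0.0
```

Call:
apply_moves --series '[{"rotation": [0, 0, -0.348], "delta_pos": [0.173, -0.043, 0.001], "claw": 1}, {"rotation": [0, 0, -0.348], "delta_pos": [0.173, -0.043, 0.001], "claw": 1}, {"rotation": [0, 0, -0.348], "delta_pos": [0.173, -0.043, 0.001], "claw": 1}, {"rotation": [0, 0, -0.348], "delta_pos": [0.173, -0.043, 0.001], "claw": 1}, {"rotation": [0, 0, -0.348], "delta_pos": [0.173, -0.043, 0.001], "claw": 1}]'

```text
time: 0.93
eef_pos: [0.3907, -0.2035, 0.4027]
orientation: [[0.501, 0.866, 0.0], [0.866, -0.501, 0.001], [0.001, -0.0, -1.0]]
wrist_force: [0.4, -0.8, -0.4]
grip_width: 0.0882
grasp_force: 0.0
```

Call:
apply_moves --series '[{"rotation": [0, 0, -0.349], "delta_pos": [0.177, 0.019, 0.001], "claw": 1}, {"rotation": [0, 0, -0.349], "delta_pos": [0.177, 0.019, 0.001], "claw": 1}, {"rotation": [0, 0, -0.349], "delta_pos": [0.177, 0.019, 0.001], "claw": 1}, {"rotation": [0, 0, -0.349], "delta_pos": [0.177, 0.019, 0.001], "claw": 1}, {"rotation": [0, 0, -0.349], "delta_pos": [0.177, 0.019, 0.001], "claw": 1}]'

```text
time: 1.35
eef_pos: [0.4965, -0.0601, 0.4013]
orientation: [[0.175, 0.985, 0.0], [0.985, -0.175, 0.001], [0.001, -0.0, -1.0]]
wrist_force: [0.2, -0.1, -0.1]
grip_width: 0.0882
grasp_force: 0.0
```

Call:
apply_moves --series '[{"rotation": [0, 0, -0.348], "delta_pos": [0.16, 0.078, 0], "claw": 1}, {"rotation": [0, 0, -0.348], "delta_pos": [0.16, 0.078, 0], "claw": 1}, {"rotation": [0, 0, -0.348], "delta_pos": [0.16, 0.078, 0], "claw": 1}, {"rotation": [0, 0, -0.348], "delta_pos": [0.16, 0.078, 0], "claw": 1}, {"rotation": [0, 0, -0.348], "delta_pos": [0.16, 0.078, 0], "claw": 1}]'

```text
time: 1.77
eef_pos: [0.6016, 0.0834, 0.4007]
orientation: [[-0.171, 0.985, -0.0], [0.985, 0.171, 0.001], [0.001, -0.0, -1.0]]
wrist_force: [-0.9, -0.2, -0.4]
grip_width: 0.0881
grasp_force: 0.0
```

```bash
python3 - <<'E'
from h import *
c=cap('wrist','w1.png');s=st();print(gp())
R=np.array(s['orientation']);o=-c['R'].T@c['t'];print('cam in tool',R.T@(o-s['eef_pos']),R.T@c['R'].T,c['camera_matrix'][0])
E
```

```text
{'time': 1.8167, 'q': [-0.0557, 0.5, 1.2367, 0.0006, 1.4057, -0.2278], 'eef_pos': [0.6015, 0.083, 0.4005], 'orientation': [[-0.1712, 0.9852, -0.0008], [0.9852, 0.1712, 0.0007], [0.0008, -0.0006, -1.0]], 'wrist_force': [0.1285, 1.1212, 0.3744], 'grip_width': 0.0883}
(array([0.60138906, 0.08309039, 0.2535106 ]), array([[-1.71190169e-01,  9.85237714e-01, -7.57211565e-04],
       [ 9.85237703e-01,  1.71190667e-01,  6.50608950e-04],
       [ 7.70632027e-04, -6.34655527e-04, -9.99999502e-01]]))
cam in tool [0.08550715 0.00140807 0.01932836] [[ 1.24803203e-04 -9.46056936e-01 -3.24000398e-01]
 [ 9.99999940e-01  1.36007120e-05  3.45481511e-04]
 [-3.22438544e-04 -3.24000422e-01  9.46056881e-01]] [327.46819774   0.         318.32352702]
```

View pics/w1.png

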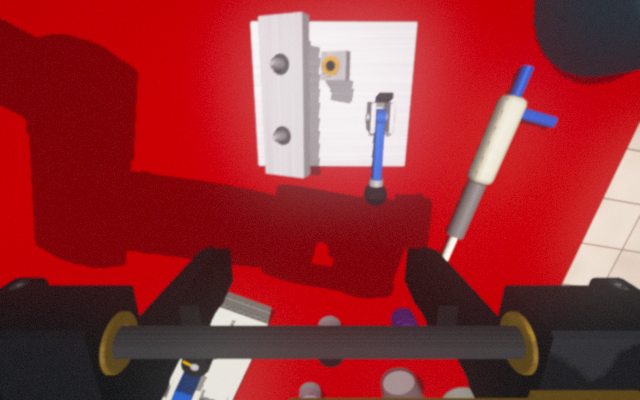

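The wrist view shows the ball at (375,191), the leg hinge near (382,115), the pegs at (281,63) and (283,133), and the plinth corners at about (252,22), (417,22), (405,166) and (258,166). I'll fit the stand from depth.

```bash
python3 - <<'E'
from h import *
from scipy.optimize import least_squares
c=ld('wrist');P=cloud(c)
def blob(u,v,r): return P[v-r:v+r+1,u-r:u+r+1].reshape(-1,3)
b=blob(375,191,14);b=b[(b[:,2]>.024)&(b[:,2]<.06)]
f=least_squares(lambda x:np.linalg.norm(b-x,axis=1)-.013,[b[:,0].mean(),b[:,1].mean(),.028],loss='soft_l1',f_scale=.001)
print('ball',f.x,len(b),np.abs(f.fun).mean(),px(c,375,191,.028))
for z in (.012,):
  B=[px(c,*p,z)[:2] for p in[(417,22),(405,166),(258,166),(252,22)]]
  th,t,e=fit2([(.170,.075),(.170,-.075),(0,-.075),(0,.075)],B);print('stand',th,t,e)
  print(np.linalg.norm(np.diff(B,axis=0),axis=1))
# ledge plane
L=P[15:175,262:308].reshape(-1,3);L=L[(L[:,2]>.05)]
n=None
for _ in range(5):
    m=L.mean(0);w=np.linalg.svd(L-m,full_matrices=False)[2][2];w*=np.sign(w[2]);d=(L-m)@w;L=L[np.abs(d)<.0025] 
print('plane n',w,'tilt',np.degrees(np.arccos(w[2])),'head',np.arctan2(-w[1],-w[0]),'c',m)
A=cloud(c)[10:180,258:312].reshape(-1,3);d=(A-m)@w
q=A[(d>.008)&(d<.02)&(A[:,2]>.05)];
for s in (0,1):
    k=(q[:,1]>np.median(A[:,1])) if s else (q[:,1]<=np.median(A[:,1]));print('peg',q[k].mean(0),q[k].min(0),q[k].max(0),k.sum(),((q[k]-m)@w).max())
print('recv',px(c,330,65), 'pivot',px(c,380,118))
E
```

```text
ball [0.67014621 0.0672625  0.02852884] 504 0.0015700156469609296 [0.67020517 0.06931665 0.028     ]
stand 0.1689321641366986 [0.52181541 0.14435996] [0.0019075  0.00149553 0.00077984 0.00269594]
[0.14787293 0.16927645 0.14791876]
plane n [-0.5109557  -0.08427802  0.85546565] tilt 31.188783701395476 head 0.16347009217362618 c [0.56003788 0.15753498 0.08266748]
peg [0.55919947 0.12051842 0.09187008] [0.55503589 0.1154138  0.08801289] [0.56314693 0.12470793 0.09498821] 86 0.015097303916126143
peg [0.54925505 0.17903398 0.09198981] [0.54520604 0.17451323 0.08767739] [0.5533548  0.18379558 0.09585277] 102 0.015952942423490078
recv [0.59446087 0.18585378 0.09780481] pivot [0.6553411  0.14912563 0.03744276]
```

```bash
cat >> h.py <<'E'
yaw=.169
HX=np.array([np.cos(yaw),np.sin(yaw),0]);HY=np.array([-np.sin(yaw),np.cos(yaw),0]);Z=np.array([0,0,1.])
E
python3 - <<'E'
from h import *
ball=np.array([.6702,.068,.028]);piv=ball+.085*HY
R=Rd(yaw,.35,yaw+np.pi/2);print(R.round(3))
g=ball+[0,0,.003]
pre=g-.1*R[:,2]
plan((pre,R),(g,R))
for a in [.2,.4,.6,.8,1.0,1.15,1.3,1.45,1.6,1.72]:
    d=-.085*HY*(np.cos(a)-1)+.085*Z*np.sin(a); 
    if a==1.15: d0=ref
    ref=d
    print(a,np.round(R.T@(d-(d0 if a>1.1 else 0)),4).tolist())
E
```

```text
[[-0.158  0.986 -0.058]
 [ 0.926  0.168  0.338]
 [ 0.343  0.    -0.939]]
t 1.8167
rows~4.5 rot [-0.001, 0.349, 0.003] pos [-0.1113, 0.0649, 0.1374]
rows~2.4 rot [-0.0, 0.0, -0.0] pos [0.0, 0.0001, 0.0999]
0.2 [0.0074, 0.0, -0.0153]
0.4 [0.0177, 0.0, -0.0288]
0.6 [0.0304, 0.0, -0.04]
0.8 [0.0451, 0.0, -0.0484]
1.0 [0.0612, 0.0, -0.0538]
1.15 [0.0126, -0.0, -0.0019]
1.3 [0.0253, 0.0, -0.0018]
1.45 [0.0379, -0.0, 0.0002]
1.6 [0.0501, -0.0, 0.004]
1.72 [0.0593, -0.0, 0.0083]
```

Call:
apply_moves --series '[{"rotation": [0, 0.349, 0.003], "delta_pos": [-0.111, 0.065, 0.137], "claw": 0.2}, {"rotation": [0, 0.349, 0.003], "delta_pos": [-0.111, 0.065, 0.137], "claw": 0.2}, {"rotation": [0, 0.349, 0.003], "delta_pos": [-0.111, 0.065, 0.137], "claw": 0.2}, {"rotation": [0, 0.349, 0.003], "delta_pos": [-0.111, 0.065, 0.137], "claw": 0.2}, {"rotation": [0, 0.349, 0.003], "delta_pos": [-0.111, 0.065, 0.137], "claw": 0.2}]'

```text
time: 2.23
eef_pos: [0.6828, -0.0229, 0.26]
orientation: [[-0.15, 0.987, -0.06], [0.927, 0.161, 0.338], [0.343, -0.005, -0.939]]
wrist_force: [-0.6, -0.2, 0.5]
grip_width: 0.0569
grasp_force: 0.0
```

```bash
python3 - <<'E'
from h import *
ball=np.array([.6702,.068,.031])
R=Rd(yaw,.35,yaw+np.pi/2); c=cap('wrist','w2.png')
plan((ball,R))
E
```

```text
t 2.2833
rows~2.4 rot [-0.005, -0.001, -0.01] pos [0.0092, 0.0031, 0.0979]
```

View pics/w2.png

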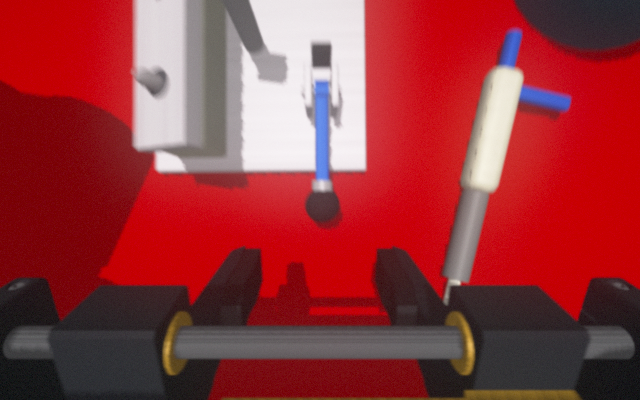

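The ball is centred between the fingers at (322,205), and both the pipette and the ledge are clear. I'll descend and grip.

Call:
apply_moves --series '[{"rotation": [-0.005, 0, -0.01], "delta_pos": [0.009, 0.003, 0.098], "claw": 0.2}, {"rotation": [-0.005, 0, -0.01], "delta_pos": [0.009, 0.003, 0.098], "claw": 0.2}, {"rotation": [-0.005, 0, -0.01], "delta_pos": [0.009, 0.003, 0.098], "claw": 0.2}, {"rotation": [-0.005, 0, -0.01], "delta_pos": [0.009, 0.003, 0.098], "claw": 0.2}, {"rotation": [-0.005, 0, -0.01], "delta_pos": [0.009, 0.003, 0.098], "claw": -1}]'

```text
time: 2.7
eef_pos: [0.6785, 0.023, 0.1766]
orientation: [[-0.165, 0.985, -0.052], [0.925, 0.173, 0.338], [0.342, 0.008, -0.94]]
wrist_force: [1.0, -0.3, 0.3]
grip_width: 0.0481
grasp_force: 0.0
```

Call:
apply_moves --series '[{"rotation": [0, 0, 0], "delta_pos": [0, 0, 0], "claw": -1}, {"rotation": [0, 0, 0], "delta_pos": [0, 0, 0], "claw": -1}, {"rotation": [0, 0, 0], "delta_pos": [0, 0, 0], "claw": -1}, {"rotation": [0, 0, 0], "delta_pos": [0, 0, 0], "claw": -1}, {"rotation": [0, 0, 0], "delta_pos": [0, 0, 0], "claw": -1}]'

```text
time: 3.12
eef_pos: [0.6773, 0.0222, 0.1773]
orientation: [[-0.165, 0.985, -0.06], [0.925, 0.175, 0.337], [0.342, 0.0, -0.94]]
wrist_force: [-20.9, -8.6, 14.6]
grip_width: 0.0231
grasp_force: 29.9
```

```bash
python3 - <<'E'
from h import *
st();print(gp()[0])
E
```

```text
{'time': 3.1167, 'q': [-0.1793, 0.89, 1.1764, 0.3488, 1.2214, -0.5], 'eef_pos': [0.6773, 0.0222, 0.1773], 'orientation': [[-0.1647, 0.9845, -0.0596], [0.925, 0.1751, 0.3371], [0.3423, 0.0004, -0.9396]], 'wrist_force': [-20.8743, -8.6375, 14.5626], 'grip_width': 0.0231}
[0.66850046 0.07172926 0.03914417]
```

Call:
apply_moves --series '[{"rotation": [0, 0, 0], "delta_pos": [0, 0, 0], "claw": 0.0}, {"rotation": [0, 0, 0], "delta_pos": [0, 0, 0], "claw": 0.0}, {"rotation": [0, 0, 0], "delta_pos": [0, 0, 0], "claw": 0.0}, {"rotation": [0, 0, 0], "delta_pos": [0, 0, 0], "claw": 0.0}]'

```text
time: 3.45
eef_pos: [0.6787, 0.0232, 0.1764]
orientation: [[-0.165, 0.985, -0.051], [0.925, 0.172, 0.338], [0.342, 0.009, -0.94]]
wrist_force: [-0.1, 0.3, -1.1]
grip_width: 0.0437
grasp_force: 0.0
```

```bash
python3 - <<'E'
from h import *
st();print(gp()[0]);R=Rd(yaw,.35,yaw+np.pi/2)
c=cap('wrist'); P=cloud(c).reshape(-1,3);b=P[(np.abs(P[:,0]-.669)<.025)&(np.abs(P[:,1]-.068)<.02)&(P[:,2]>.015)&(P[:,2]<.045)]
print(len(b), b.mean(0) if len(b) else 0)
plan((np.array([.6682,.068,.030]),R))
E
```

```text
{'time': 3.45, 'q': [-0.1777, 0.8926, 1.1738, 0.3528, 1.2127, -0.5003], 'eef_pos': [0.6787, 0.0232, 0.1764], 'orientation': [[-0.1651, 0.985, -0.0507], [0.9252, 0.1725, 0.3379], [0.3416, 0.0089, -0.9398]], 'wrist_force': [-0.1072, 0.3254, -1.0688], 'grip_width': 0.0437}
[0.67126986 0.07286005 0.03820435]
3787 [0.66702459 0.07166525 0.03649051]
t 3.5
rows~0.2 rot [0.007, 0.001, 0.007] pos [-0.007, -0.0029, 0.006]
```

Call:
apply_moves --series '[{"rotation": [0.007, 0.001, 0.007], "delta_pos": [-0.007, -0.004, 0.006], "claw": 0.0}, {"rotation": [0.007, 0.001, 0.007], "delta_pos": [-0.007, -0.004, 0.006], "claw": 0.0}, {"rotation": [0.007, 0.001, 0.007], "delta_pos": [-0.007, -0.004, 0.006], "claw": -1}, {"rotation": [0.007, 0.001, 0.007], "delta_pos": [-0.007, -0.004, 0.006], "claw": -1}, {"rotation": [0.007, 0.001, 0.007], "delta_pos": [-0.007, -0.004, 0.006], "claw": -1}]'

```text
time: 3.92
eef_pos: [0.6758, 0.0183, 0.1679]
orientation: [[-0.158, 0.986, -0.057], [0.926, 0.168, 0.338], [0.343, 0.001, -0.939]]
wrist_force: [15.5, 3.1, -1.8]
grip_width: 0.0263
grasp_force: 8.2
```

Call:
apply_moves --series '[{"rotation": [0, 0, 0], "delta_pos": [0, 0, 0], "claw": -1}, {"rotation": [0, 0, 0], "delta_pos": [0, 0, 0], "claw": -1}, {"rotation": [0, 0, 0], "delta_pos": [0, 0, 0], "claw": -1}]'

```text
time: 4.17
eef_pos: [0.6763, 0.0185, 0.1686]
orientation: [[-0.159, 0.986, -0.054], [0.926, 0.168, 0.338], [0.342, 0.004, -0.94]]
wrist_force: [8.0, 1.7, -0.9]
grip_width: 0.0236
grasp_force: 29.9
```

```bash
python3 - <<'E'
from h import *
st();print(gp()[0])
E
```

```text
{'time': 4.1667, 'q': [-0.1851, 0.8991, 1.1844, 0.3524, 1.2021, -0.5063], 'eef_pos': [0.6763, 0.0185, 0.1686], 'orientation': [[-0.1589, 0.9858, -0.0541], [0.9262, 0.1678, 0.3377], [0.342, 0.0036, -0.9397]], 'wrist_force': [8.0493, 1.7173, -0.8741], 'grip_width': 0.0236}
[0.66838719 0.06811992 0.03042857]
```

Call:
apply_moves --series '[{"rotation": [0, 0, 0], "delta_pos": [0.0074, 0, -0.0153], "claw": -1}, {"rotation": [0, 0, 0], "delta_pos": [0.0177, 0, -0.0288], "claw": -1}, {"rotation": [0, 0, 0], "delta_pos": [0.0304, 0, -0.04], "claw": -1}, {"rotation": [0, 0, 0], "delta_pos": [0.0451, 0, -0.0484], "claw": -1}, {"rotation": [0, 0, 0], "delta_pos": [0.0612, 0, -0.0538], "claw": -1}]'

```text
time: 4.58
eef_pos: [0.6696, 0.0574, 0.2402]
orientation: [[-0.158, 0.986, -0.054], [0.926, 0.167, 0.338], [0.343, 0.003, -0.94]]
wrist_force: [13.0, 8.5, -15.0]
grip_width: 0.0239
grasp_force: 30.8
```

Call:
apply_moves --series '[{"rotation": [0, 0, 0], "delta_pos": [0.0126, 0, -0.0019], "claw": -1}, {"rotation": [0, 0, 0], "delta_pos": [0.0253, 0, -0.0018], "claw": -1}, {"rotation": [0, 0, 0], "delta_pos": [0.0379, 0, 0.0002], "claw": -1}, {"rotation": [0, 0, 0], "delta_pos": [0.0501, 0, 0.004], "claw": -1}, {"rotation": [0, 0, 0], "delta_pos": [0.0593, 0, 0.0083], "claw": -1}]'

```text
time: 5.0
eef_pos: [0.6598, 0.1151, 0.2513]
orientation: [[-0.159, 0.986, -0.054], [0.927, 0.167, 0.337], [0.341, 0.003, -0.94]]
wrist_force: [12.8, -0.3, -12.3]
grip_width: 0.0235
grasp_force: 30.3
```

Call:
apply_moves --series '[{"rotation": [0, 0, 0], "delta_pos": [0, 0, 0], "claw": -1}, {"rotation": [0, 0, 0], "delta_pos": [0, 0, 0], "claw": -1}]'

```text
time: 5.17
eef_pos: [0.6599, 0.1149, 0.2514]
orientation: [[-0.159, 0.986, -0.054], [0.926, 0.168, 0.337], [0.341, 0.003, -0.94]]
wrist_force: [12.2, -0.2, -8.8]
grip_width: 0.0232
grasp_force: 30.5
```

```bash
python3 - <<'E'
from h import *
st();print(gp()[0]);c=cap('scene');cv2.imwrite('pics/s2.png',cv2.resize(c['frame'][200:320,250:420,::-1],None,fx=4,fy=4))
E
```

```text
{'time': 5.1667, 'q': [-0.0438, 0.7741, 1.1855, 0.3573, 1.2737, -0.3343], 'eef_pos': [0.6599, 0.1149, 0.2514], 'orientation': [[-0.1588, 0.9858, -0.054], [0.9264, 0.1677, 0.3371], [0.3414, 0.0035, -0.9399]], 'wrist_force': [12.2295, -0.2306, -8.8083], 'grip_width': 0.0232}
[0.65196469 0.16444663 0.11319278]
```

View pics/s2.png

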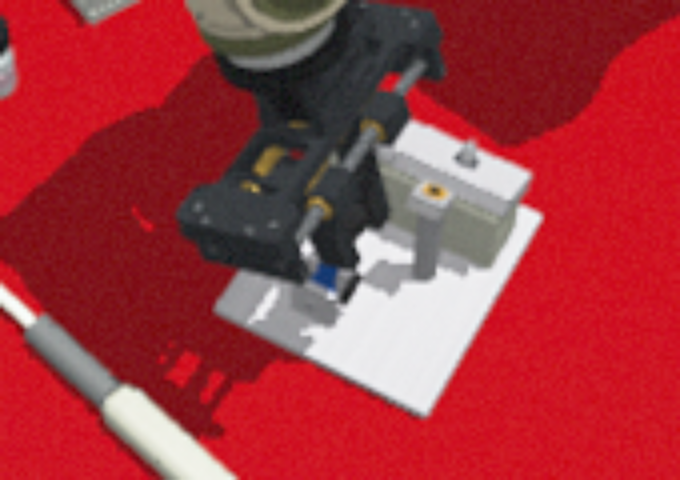

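The leg is up and still held by the gripper. I'll release it and back off.

Call:
apply_moves --series '[{"rotation": [0, 0, 0], "delta_pos": [0.003, 0, 0], "claw": 0.1}, {"rotation": [0, 0, 0], "delta_pos": [0.003, 0, 0], "claw": 0.1}, {"rotation": [0, 0, 0], "delta_pos": [0.003, 0, 0], "claw": 0.1}, {"rotation": [0, 0, 0], "delta_pos": [0.003, 0, 0], "claw": 0.1}, {"rotation": [0, 0, 0], "delta_pos": [0.003, 0, -0.02], "claw": 0.1}]'

```text
time: 5.63
eef_pos: [0.659, 0.1113, 0.2684]
orientation: [[-0.157, 0.985, -0.066], [0.926, 0.17, 0.338], [0.344, -0.008, -0.939]]
wrist_force: [-0.6, 0.9, 0.0]
grip_width: 0.0486
grasp_force: 0.0
```

Call:
apply_moves --series '[{"rotation": [0, 0, 0], "delta_pos": [0, 0, -0.03], "claw": 0.1}, {"rotation": [0, 0, 0], "delta_pos": [0, 0, -0.06], "claw": 0.1}, {"rotation": [0, -0.1, 0], "delta_pos": [-0.06, -0.07, -0.1], "claw": 0.1}, {"rotation": [0, -0.23, 0], "delta_pos": [-0.1, -0.07, -0.14], "claw": 0.1}, {"rotation": [0, -0.349, 0], "delta_pos": [-0.1, -0.07, -0.14], "claw": 0.1}]'

```text
time: 6.05
eef_pos: [0.6193, -0.021, 0.3624]
orientation: [[-0.17, 0.985, -0.001], [0.985, 0.17, -0.005], [-0.005, -0.002, -1.0]]
wrist_force: [0.3, 0.5, 0.6]
grip_width: 0.0484
grasp_force: 0.0
```

```bash
python3 - <<'E'
from h import *
from scipy.optimize import least_squares
st();print(gp()[0]);c=cap('wrist');cv2.imwrite('pics/w3.png',c['frame'][:,:,::-1])
P=cloud(c).reshape(-1,3);pred=np.array([.6502,.1684,.111]);print('pred',pred)
b=P[(np.linalg.norm(P-pred,axis=1)<.03)&(P[:,2]>.1)];f=least_squares(lambda x:np.linalg.norm(b-x,axis=1)-.013,pred,loss='soft_l1',f_scale=.001);print('ball',f.x,len(b),np.abs(f.fun).mean())
for q in([.559,.1205,.092],[.549,.179,.092]):
    m=P[(np.linalg.norm((P-q)[:,:2],axis=1)<.012)&(P[:,2]>.0895)];print('peg',m.mean(0),m.max(0),m.min(0),len(m))
E
```

```text
{'time': 6.05, 'q': [-0.222, 0.5545, 1.2505, -0.0055, 1.3367, -0.3914], 'eef_pos': [0.6193, -0.021, 0.3624], 'orientation': [[-0.1698, 0.9855, -0.0013], [0.9855, 0.1698, -0.0052], [-0.0049, -0.0022, -1.0]], 'wrist_force': [0.2887, 0.4909, 0.6368], 'grip_width': 0.0484}
[ 0.61905508 -0.02177295  0.21536874]
pred [0.6502 0.1684 0.111 ]
ball [0.6502 0.1684 0.111 ] 0 nan<stdin>:5: RuntimeWarning: Mean of empty slice.
  ret = ret.dtype.type(ret / rcount)
<stdin>:7: RuntimeWarning: Mean of empty slice.
  ret = um.true_divide(
Traceback (most recent call last):
ValueError: zero-size array to reduction operation maximum which has no identity
```

View pics/w3.png

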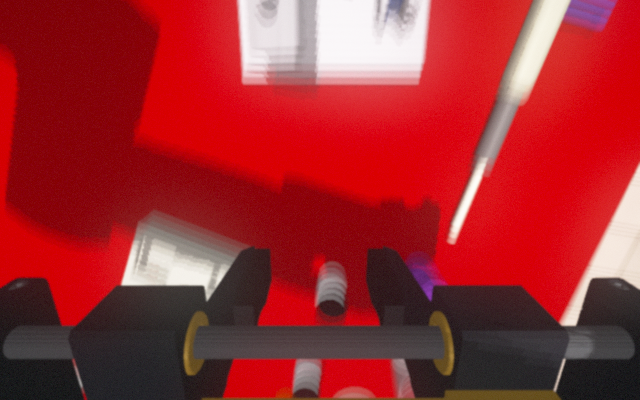

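The wrist view is motion-blurred and the stand is mostly out of frame, so I'll use the top camera to check the leg.

```bash
python3 - <<'E'
from h import *
st();c=cap('top');cv2.imwrite('pics/t2.png',cv2.resize(c['frame'][140:240,215:315,::-1],None,fx=6,fy=6,interpolation=cv2.INTER_CUBIC))
P=cloud(c).reshape(-1,3);m=P[(np.linalg.norm((P-[.65,.168,.11])[:,:2],axis=1)<.03)&(P[:,2]>.1)&(P[:,2]<.14)];print(len(m),m.mean(0),m.max(0))
E
```

```text
{'time': 6.1, 'q': [-0.2301, 0.5503, 1.249, -0.0161, 1.3348, -0.3928], 'eef_pos': [0.6187, -0.0268, 0.3655], 'orientation': [[-0.1656, 0.9862, 0.0038], [0.986, 0.1657, -0.017], [-0.0174, 0.0009, -0.9998]], 'wrist_force': [-0.9594, -5.3252, 1.5665], 'grip_width': 0.0485}
69 [0.64835963 0.16486714 0.12075942] [0.65936603 0.17636292 0.13052093]
```

View pics/t2.png

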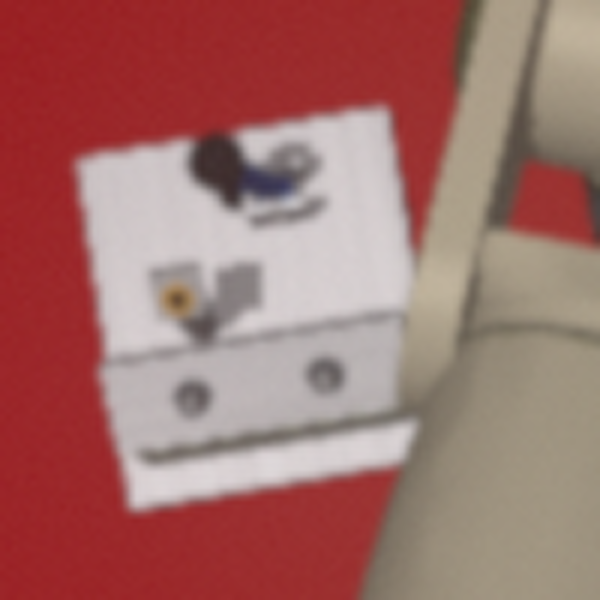

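The leg stands on its stop, leaning left, with the ball at crop (215,165). Next is the rack: I'll squeeze the post along x to centre it, then regrip along y.

```bash
python3 - <<'E'
from h import *
p=np.array([.4765,-.2328,0]);R=Rd(-.232)
plan((p+[0,0,.17],R),(p+[0,0,.060],R))
E
```

```text
t 6.15
rows~3.1 rot [0.002, 0.003, 0.199] pos [-0.0911, -0.0877, 0.0241]
rows~3.1 rot [0.001, 0.003, 0.199] pos [-0.1068, -0.068, 0.0239]
rows~2.6 rot [-0.0, -0.0, -0.0] pos [-0.0, 0.0, 0.11]
```

Call:
apply_moves --series '[{"rotation": [0.002, 0.003, 0.199], "delta_pos": [-0.091, -0.088, 0.024], "claw": 0.3}, {"rotation": [0.002, 0.003, 0.199], "delta_pos": [-0.091, -0.088, 0.024], "claw": 0.3}, {"rotation": [0.002, 0.003, 0.199], "delta_pos": [-0.091, -0.088, 0.024], "claw": 0.3}, {"rotation": [0.002, 0.003, 0.199], "delta_pos": [-0.091, -0.088, 0.024], "claw": 0.3}]'

```text
time: 6.48
eef_pos: [0.5463, -0.1279, 0.3361]
orientation: [[0.034, 0.999, -0.007], [0.999, -0.034, 0.005], [0.004, -0.007, -1.0]]
wrist_force: [0.7, 0.5, -0.7]
grip_width: 0.0573
grasp_force: 0.0
```

Call:
apply_moves --series '[{"rotation": [0.001, 0.003, 0.199], "delta_pos": [-0.107, -0.068, 0.024], "claw": 0.3}, {"rotation": [0.001, 0.003, 0.199], "delta_pos": [-0.107, -0.068, 0.024], "claw": 0.3}, {"rotation": [0.001, 0.003, 0.199], "delta_pos": [-0.107, -0.068, 0.024], "claw": 0.3}, {"rotation": [0.001, 0.003, 0.199], "delta_pos": [-0.107, -0.068, 0.024], "claw": 0.3}, {"rotation": [0.001, 0.003, 0.199], "delta_pos": [-0.107, -0.068, 0.024], "claw": 0.3}]'

```text
time: 6.9
eef_pos: [0.4771, -0.2303, 0.3131]
orientation: [[0.229, 0.973, -0.005], [0.973, -0.229, 0.008], [0.007, -0.006, -1.0]]
wrist_force: [0.0, -0.5, -0.8]
grip_width: 0.0573
grasp_force: 0.0
```

Call:
apply_moves --series '[{"rotation": [0, 0, 0], "delta_pos": [0, 0, 0], "claw": 0.3}, {"rotation": [0, 0, 0], "delta_pos": [0, 0, 0], "claw": 0.3}]'

```text
time: 7.07
eef_pos: [0.4785, -0.2281, 0.3137]
orientation: [[0.225, 0.974, -0.004], [0.974, -0.225, 0.007], [0.006, -0.005, -1.0]]
wrist_force: [0.1, -0.1, -0.3]
grip_width: 0.057
grasp_force: 0.0
```

```bash
python3 - <<'E'
from h import *
c=cap('wrist','w4.png');st();print(gp())
p=np.array([.4765,-.2328,0]);R=Rd(-.232)
plan((p+[0,0,.060],R))
E
```

```text
{'time': 7.1167, 'q': [-0.6663, 0.4137, 1.606, 0.0034, 1.129, -0.4414], 'eef_pos': [0.4785, -0.228, 0.3137], 'orientation': [[0.2245, 0.9745, -0.0037], [0.9745, -0.2245, 0.0068], [0.0058, -0.0051, -1.0]], 'wrist_force': [-0.1666, 0.8596, 0.7887], 'grip_width': 0.0571}
(array([ 0.47795537, -0.22698854,  0.1666581 ]), array([[ 0.22447883,  0.97447196, -0.00369596],
       [ 0.97446182, -0.22445076,  0.0067836 ],
       [ 0.00578086, -0.00512435, -0.99997016]]))
t 7.1167
rows~2.6 rot [-0.005, -0.006, 0.006] pos [-0.0058, -0.0003, 0.1066]
```

View pics/w4.png

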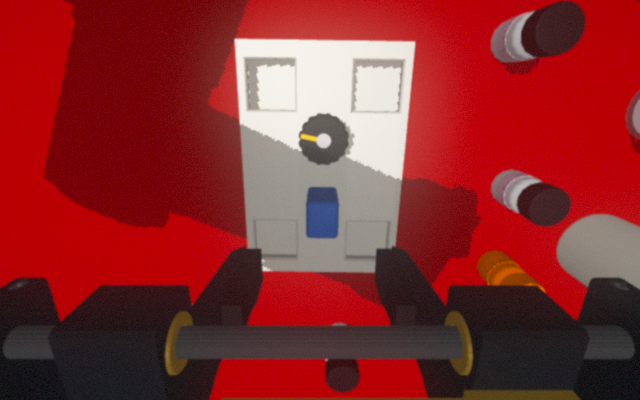

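The rack is square in the wrist view, with the post at (322,212) and the knob at (323,139), its yellow mark pointing toward the robot. I'll descend and squeeze along x, then regrip along y.

Call:
apply_moves --series '[{"rotation": [-0.005, -0.006, 0.006], "delta_pos": [-0.006, 0, 0.106], "claw": 0.3}, {"rotation": [-0.005, -0.006, 0.006], "delta_pos": [-0.006, 0, 0.106], "claw": 0.3}, {"rotation": [-0.005, -0.006, 0.006], "delta_pos": [-0.006, 0, 0.106], "claw": 0.3}, {"rotation": [-0.005, -0.006, 0.006], "delta_pos": [-0.006, 0, 0.106], "claw": 0.3}, {"rotation": [-0.005, -0.006, 0.006], "delta_pos": [-0.006, 0, 0.106], "claw": 0.0}]'

```text
time: 7.53
eef_pos: [0.4765, -0.2337, 0.2075]
orientation: [[0.231, 0.973, -0.002], [0.973, -0.231, 0.001], [0.0, -0.002, -1.0]]
wrist_force: [0.1, 0.2, 0.2]
grip_width: 0.0528
grasp_force: 0.0
```

Call:
apply_moves --series '[{"rotation": [0, 0, 0], "delta_pos": [0, 0, 0], "claw": -1}, {"rotation": [0, 0, 0], "delta_pos": [0, 0, 0], "claw": -1}, {"rotation": [0, 0, 0], "delta_pos": [0, 0, 0], "claw": -1}, {"rotation": [0, 0, 0], "delta_pos": [0, 0, 0], "claw": -1}, {"rotation": [0, 0, 0], "delta_pos": [0, 0, 0], "claw": -1}]'

```text
time: 7.95
eef_pos: [0.4763, -0.2346, 0.2086]
orientation: [[0.233, 0.973, 0.002], [0.973, -0.233, -0.002], [-0.001, 0.002, -1.0]]
wrist_force: [1.3, 1.3, 7.5]
grip_width: 0.0241
grasp_force: 30.0
```

```bash
python3 - <<'E'
from h import *
st();print(gp()[0])
E
```

```text
{'time': 7.95, 'q': [-0.6784, 0.5641, 1.6917, -0.0004, 0.883, -0.4433], 'eef_pos': [0.4763, -0.2346, 0.2086], 'orientation': [[0.2327, 0.9725, 0.0019], [0.9725, -0.2327, -0.002], [-0.0015, 0.0023, -1.0]], 'wrist_force': [1.3347, 1.3184, 7.5346], 'grip_width': 0.0241}
[ 0.47656777 -0.23486525  0.06160468]
```

```bash
python3 - <<'E'
from h import *
c=ld('wrist');P=cloud(c);f=c['frame'].astype(int)
bl=(f[...,2]>f[...,0]+40)&(f[...,2]>f[...,1]+20)&(P[...,2]>.067)&(P[...,2]<.08);bl[250:]=0
q=P[bl];a=-.2345;r=np.array([[np.cos(a),np.sin(a)],[-np.sin(a),np.cos(a)]]);w=q[:,:2]@r.T
lo,hi=np.percentile(w,2,axis=0),np.percentile(w,98,axis=0);print(len(q),hi-lo);ctr=r.T@((lo+hi)/2);print('post',ctr)
g=gp()[0][:2];print('grasp-post in rack axes',r@(g-ctr))
rx=r[0]; # build post from FK x and camera y
p=r.T@np.array([(r@g)[0],((lo+hi)/2)[1]]);print('post est',p)
R0=gp()[1];up=np.r_[g,.11]
off=-.0015*r[1]
R1=Rd(a+np.pi/2)
plan((up,R0),(np.r_[p+off,.11],R1),(np.r_[p+off,.060],R1))
E
```

```text
1153 [0.02168724 0.02757745]
post [ 0.47974104 -0.23298862]
grasp-post in rack axes [-0.00265037 -0.00256259]
post est [ 0.47716321 -0.23237279]
t 7.95
rows~1.2 rot [0.0, 0.0, 0.0] pos [-0.0001, 0.0001, -0.0484]
rows~4.2 rot [0.0, 0.001, -0.524] pos [0.0003, 0.0001, 0.0]
rows~4.2 rot [0.0, 0.001, -0.524] pos [0.0002, 0.0003, 0.0]
rows~4.2 rot [0.001, 0.001, -0.523] pos [0.0001, 0.0003, 0.0]
rows~1.2 rot [-0.001, 0.0, -0.0] pos [-0.0, -0.0, 0.05]
```

Call:
apply_moves --series '[{"rotation": [0, 0, 0], "delta_pos": [0, 0, 0], "claw": 0.0}, {"rotation": [0, 0, 0], "delta_pos": [0, 0, 0], "claw": 0.0}, {"rotation": [0, 0, 0], "delta_pos": [0, 0, 0], "claw": 0.0}, {"rotation": [0, 0, 0], "delta_pos": [0, 0, -0.024], "claw": -0.1}, {"rotation": [0, 0, 0], "delta_pos": [0, 0, -0.049], "claw": -0.14}]'

```text
time: 8.37
eef_pos: [0.4755, -0.2342, 0.2557]
orientation: [[0.232, 0.973, -0.004], [0.973, -0.232, 0.002], [0.001, -0.004, -1.0]]
wrist_force: [0.2, -0.5, 0.9]
grip_width: 0.0382
grasp_force: 0.0
```

Call:
apply_moves --series '[{"rotation": [0, 0, 0], "delta_pos": [0, 0, 0], "claw": -0.14}, {"rotation": [0, 0.001, -0.12], "delta_pos": [0, 0, 0], "claw": -0.14}, {"rotation": [0, 0.001, -0.24], "delta_pos": [0, 0, 0], "claw": -0.14}, {"rotation": [0, 0.001, -0.36], "delta_pos": [0, 0, 0], "claw": -0.14}, {"rotation": [0, 0.001, -0.48], "delta_pos": [0, 0, 0], "claw": -0.14}]'

```text
time: 8.78
eef_pos: [0.4757, -0.2343, 0.2557]
orientation: [[-0.249, 0.969, -0.002], [0.969, 0.249, 0.001], [0.002, -0.001, -1.0]]
wrist_force: [-0.3, -0.9, -0.0]
grip_width: 0.0379
grasp_force: 0.0
```

Call:
apply_moves --series '[{"rotation": [0, 0, -0.12], "delta_pos": [0, 0, 0], "claw": -0.14}, {"rotation": [0, 0, -0.24], "delta_pos": [0, 0, 0], "claw": -0.14}, {"rotation": [0, 0, -0.36], "delta_pos": [0, 0, 0], "claw": -0.14}, {"rotation": [0, 0, -0.48], "delta_pos": [0, 0, 0], "claw": -0.14}, {"rotation": [0, 0, -0.6], "delta_pos": [0, 0, 0], "claw": -0.14}]'

```text
time: 9.2
eef_pos: [0.4757, -0.2343, 0.2556]
orientation: [[-0.752, 0.659, -0.002], [0.659, 0.752, 0.001], [0.002, -0.0, -1.0]]
wrist_force: [-0.3, 0.3, 0.3]
grip_width: 0.0378
grasp_force: 0.0
```

Call:
apply_moves --series '[{"rotation": [0, 0, -0.12], "delta_pos": [0, 0, 0], "claw": -0.14}, {"rotation": [0, 0, -0.24], "delta_pos": [0, 0, 0], "claw": -0.14}, {"rotation": [0, 0, -0.36], "delta_pos": [0, 0, 0], "claw": -0.14}, {"rotation": [0, 0, -0.48], "delta_pos": [0, 0, 0], "claw": -0.14}, {"rotation": [0, 0, -0.49], "delta_pos": [0, 0, 0], "claw": -0.14}]'

```text
time: 9.62
eef_pos: [0.4757, -0.2343, 0.2557]
orientation: [[-0.973, 0.229, -0.002], [0.229, 0.973, 0.001], [0.002, 0.001, -1.0]]
wrist_force: [0.5, 0.3, -0.1]
grip_width: 0.0379
grasp_force: 0.0
```

Call:
apply_moves --series '[{"rotation": [0, 0, 0], "delta_pos": [0, 0, 0], "claw": -0.14}, {"rotation": [0, 0, 0], "delta_pos": [0, 0, 0], "claw": -0.14}]'

```text
time: 9.78
eef_pos: [0.4758, -0.2343, 0.256]
orientation: [[-0.972, 0.236, -0.001], [0.236, 0.972, 0.001], [0.002, 0.001, -1.0]]
wrist_force: [-0.5, -0.1, 0.2]
grip_width: 0.0377
grasp_force: 0.0
```

```bash
python3 - <<'E'
from h import *
st();print(gp()[0])
a=-.2345;r=np.array([[np.cos(a),np.sin(a)],[-np.sin(a),np.cos(a)]])
p=np.array([.4772,-.2324]);print('g-p rack axes',r@(gp()[0][:2]-p))
off=-.0015*r[1];R1=Rd(a+np.pi/2)
g=r.T@np.array([(r@[.47657,-.23487])[0],(r@p)[1]-.0015])
plan((np.r_[g,.060],R1))
E
```

```text
{'time': 9.7833, 'q': [-0.6787, 0.4901, 1.6612, 0.0, 0.992, -2.0109], 'eef_pos': [0.4758, -0.2343, 0.256], 'orientation': [[-0.9717, 0.2363, -0.0013], [0.2363, 0.9717, 0.0011], [0.0015, 0.0007, -1.0]], 'wrist_force': [-0.4559, -0.1262, 0.1911], 'grip_width': 0.0377}
[ 0.4756058  -0.23417101  0.1090334 ]
g-p rack axes [-0.00113906 -0.00209296]
t 9.7833
rows~1.2 rot [0.001, -0.002, -0.004] pos [-0.0009, 0.0007, 0.049]
```

Call:
apply_moves --series '[{"rotation": [0.001, -0.002, -0.004], "delta_pos": [-0.001, 0.001, 0.025], "claw": -0.14}, {"rotation": [0.001, -0.002, -0.004], "delta_pos": [-0.001, 0.001, 0.049], "claw": -0.14}, {"rotation": [0.001, -0.002, -0.004], "delta_pos": [-0.001, 0.001, 0.049], "claw": -0.14}, {"rotation": [0.001, -0.002, -0.004], "delta_pos": [-0.001, 0.001, 0.049], "claw": -0.14}, {"rotation": [0.001, -0.002, -0.004], "delta_pos": [-0.001, 0.001, 0.049], "claw": -0.3}]'

```text
time: 10.2
eef_pos: [0.4773, -0.2338, 0.2084]
orientation: [[-0.973, 0.23, 0.002], [0.23, 0.973, -0.002], [-0.002, -0.001, -1.0]]
wrist_force: [0.1, 0.4, 0.2]
grip_width: 0.0329
grasp_force: 0.0
```

Call:
apply_moves --series '[{"rotation": [0, 0, 0], "delta_pos": [0, 0, 0], "claw": -1}, {"rotation": [0, 0, 0], "delta_pos": [0, 0, 0], "claw": -1}, {"rotation": [0, 0, 0], "delta_pos": [0, 0, 0], "claw": -1}, {"rotation": [0, 0, 0], "delta_pos": [0, 0, 0], "claw": -1}]'

```text
time: 10.53
eef_pos: [0.4773, -0.2338, 0.2086]
orientation: [[-0.973, 0.229, 0.003], [0.229, 0.973, -0.002], [-0.003, -0.002, -1.0]]
wrist_force: [-1.1, 0.8, 6.3]
grip_width: 0.0296
grasp_force: 29.9
```

```bash
python3 - <<'E'
from h import *
s=st();g,R=gp();print(g)
yr=np.arctan2(R[1,1],R[0,1]);print('rack yaw',yr-np.pi/2)
E
```

```text
{'time': 10.5333, 'q': [-0.6761, 0.565, 1.6901, -0.0, 0.883, -2.0154], 'eef_pos': [0.4773, -0.2338, 0.2086], 'orientation': [[-0.9733, 0.2295, 0.0027], [0.2295, 0.9733, -0.0022], [-0.0031, -0.0015, -1.0]], 'wrist_force': [-1.0568, 0.8084, 6.2951], 'grip_width': 0.0296}
[ 0.4776946  -0.23414454  0.06163417]
rack yaw -0.23152145740416463
```

```bash
cat >> h.py <<'E'
origin=np.array([.5281,.1453,0]);seat=origin+.07*HX+.099*Z
t25=np.radians(25)
RS=np.stack([HX*np.cos(t25)+Z*np.sin(t25),HY,-HX*np.sin(t25)+Z*np.cos(t25)],1)
Rrel=None
def rackT(p,xoff=.0009,zg=.0616,yoff=-.03): return seat+RS@np.array([p[0]+xoff,p[1]+yoff,p[2]+zg])
# tool orientation for rack on slope (tool y along rack y)
RT=RS@np.array([[-1,0,0],[0,1,0],[0,0,-1.]])
E
python3 - <<'E'
from h import *
g,R=gp()
g1=g+[0,0,.10]
plan((g1,R),(rackT((0,0,.06)),RT),(rackT((0,0,.022)),RT))
E
```

```text
t 10.5333
rows~2.4 rot [0.0, 0.0, 0.0] pos [-0.0003, -0.0002, -0.1]
rows~4.1 rot [-0.045, -0.214, -0.197] pos [0.0325, 0.1682, -0.0174]
rows~4.1 rot [-0.044, -0.214, -0.197] pos [-0.0044, 0.1717, -0.0128]
rows~0.9 rot [-0.0, 0.0, 0.0] pos [-0.0, -0.0, 0.038]
```

Call:
apply_moves --series '[{"rotation": [0, 0, 0], "delta_pos": [0, 0, -0.005], "claw": -1}, {"rotation": [0, 0, 0], "delta_pos": [0, 0, -0.02], "claw": -1}, {"rotation": [0, 0, 0], "delta_pos": [0, 0, -0.045], "claw": -1}, {"rotation": [0, 0, 0], "delta_pos": [0, 0, -0.075], "claw": -1}, {"rotation": [0, 0, 0], "delta_pos": [0, 0, -0.1], "claw": -1}]'

```text
time: 10.95
eef_pos: [0.4767, -0.2333, 0.3088]
orientation: [[-0.973, 0.229, 0.0], [0.229, 0.973, -0.0], [-0.0, -0.0, -1.0]]
wrist_force: [0.4, 0.1, -4.8]
grip_width: 0.0293
grasp_force: 29.9
```

Call:
apply_moves --series '[{"rotation": [0, 0, 0], "delta_pos": [0, 0, 0], "claw": -1}, {"rotation": [0, 0, 0], "delta_pos": [0, 0, 0], "claw": -1}]'

```text
time: 11.12
eef_pos: [0.4768, -0.2334, 0.3074]
orientation: [[-0.973, 0.229, 0.002], [0.229, 0.973, -0.001], [-0.002, -0.001, -1.0]]
wrist_force: [-0.2, 0.6, -5.8]
grip_width: 0.0295
grasp_force: 29.9
```

```bash
python3 - <<'E'
from h import *
st()
c=cap('wrist','w5.png')
P=cloud(c);
plan((rackT((0,0,.06)),RT),nmax=2.2)
E
```

```text
{'time': 11.1167, 'q': [-0.6761, 0.4215, 1.6125, -0.0001, 1.1056, -2.0156], 'eef_pos': [0.4768, -0.2334, 0.3074], 'orientation': [[-0.9734, 0.2291, 0.0015], [0.2291, 0.9734, -0.0014], [-0.0018, -0.001, -1.0]], 'wrist_force': [-0.1611, 0.5807, -5.7792], 'grip_width': 0.0295}
t 11.1667
rows~2.1 rot [-0.022, -0.108, -0.098] pos [0.0161, 0.084, -0.0091]
rows~2.1 rot [-0.022, -0.108, -0.099] pos [0.0068, 0.0853, -0.0085]
rows~2.1 rot [-0.022, -0.108, -0.099] pos [-0.0025, 0.0857, -0.0069]
rows~2.1 rot [-0.021, -0.107, -0.098] pos [-0.0117, 0.0852, -0.0042]
```

View pics/w5.png

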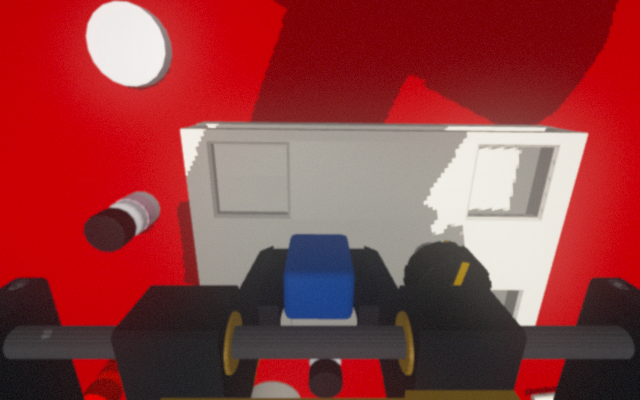

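The rack is held level, with its front edge flat at row 130. I'll carry it to hover over the seat.

Call:
apply_moves --series '[{"rotation": [-0.004, -0.02, -0.02], "delta_pos": [0.003, 0.014, -0.002], "claw": -1}, {"rotation": [-0.009, -0.042, -0.04], "delta_pos": [0.006, 0.032, -0.004], "claw": -1}, {"rotation": [-0.013, -0.065, -0.06], "delta_pos": [0.01, 0.05, -0.005], "claw": -1}, {"rotation": [-0.018, -0.086, -0.08], "delta_pos": [0.013, 0.067, -0.007], "claw": -1}, {"rotation": [-0.022, -0.108, -0.098], "delta_pos": [0.016, 0.084, -0.009], "claw": -1}]'

```text
time: 11.58
eef_pos: [0.4801, -0.1464, 0.3146]
orientation: [[-0.985, 0.13, 0.109], [0.131, 0.991, 0.004], [-0.108, 0.018, -0.994]]
wrist_force: [0.2, -0.2, -4.8]
grip_width: 0.0298
grasp_force: 29.9
```

Call:
apply_moves --series '[{"rotation": [-0.004, -0.021, -0.02], "delta_pos": [0.001, 0.017, -0.002], "claw": -1}, {"rotation": [-0.009, -0.043, -0.04], "delta_pos": [0.003, 0.034, -0.003], "claw": -1}, {"rotation": [-0.013, -0.065, -0.06], "delta_pos": [0.004, 0.051, -0.005], "claw": -1}, {"rotation": [-0.018, -0.086, -0.08], "delta_pos": [0.005, 0.068, -0.007], "claw": -1}, {"rotation": [-0.022, -0.108, -0.099], "delta_pos": [0.007, 0.085, -0.008], "claw": -1}]'

```text
time: 12.0
eef_pos: [0.4835, -0.0613, 0.3233]
orientation: [[-0.976, 0.029, 0.217], [0.033, 0.999, 0.016], [-0.216, 0.023, -0.976]]
wrist_force: [-0.4, -0.5, -5.7]
grip_width: 0.0299
grasp_force: 29.9
```

Call:
apply_moves --series '[{"rotation": [-0.004, -0.021, -0.02], "delta_pos": [0, 0.017, -0.001], "claw": -1}, {"rotation": [-0.009, -0.043, -0.04], "delta_pos": [-0.001, 0.034, -0.003], "claw": -1}, {"rotation": [-0.013, -0.065, -0.06], "delta_pos": [-0.002, 0.051, -0.004], "claw": -1}, {"rotation": [-0.018, -0.086, -0.08], "delta_pos": [-0.002, 0.068, -0.006], "claw": -1}, {"rotation": [-0.022, -0.108, -0.099], "delta_pos": [-0.003, 0.085, -0.007], "claw": -1}]'

```text
time: 12.42
eef_pos: [0.4872, 0.0233, 0.3325]
orientation: [[-0.945, -0.072, 0.319], [-0.063, 0.997, 0.039], [-0.321, 0.017, -0.947]]
wrist_force: [-0.2, -0.4, -4.6]
grip_width: 0.0298
grasp_force: 29.9
```

Call:
apply_moves --series '[{"rotation": [-0.004, -0.021, -0.02], "delta_pos": [-0.002, 0.017, -0.001], "claw": -1}, {"rotation": [-0.009, -0.043, -0.04], "delta_pos": [-0.005, 0.034, -0.002], "claw": -1}, {"rotation": [-0.013, -0.065, -0.06], "delta_pos": [-0.007, 0.051, -0.003], "claw": -1}, {"rotation": [-0.017, -0.086, -0.08], "delta_pos": [-0.009, 0.068, -0.004], "claw": -1}, {"rotation": [-0.021, -0.107, -0.098], "delta_pos": [-0.012, 0.085, -0.004], "claw": -1}]'

```text
time: 12.83
eef_pos: [0.4912, 0.1086, 0.3413]
orientation: [[-0.894, -0.17, 0.415], [-0.155, 0.985, 0.071], [-0.421, -0.0, -0.907]]
wrist_force: [0.4, 0.0, -5.4]
grip_width: 0.0297
grasp_force: 29.9
```

Call:
apply_moves --series '[{"rotation": [0, 0, 0], "delta_pos": [0, 0, 0], "claw": -1}, {"rotation": [0, 0, 0], "delta_pos": [0, 0, 0], "claw": -1}, {"rotation": [0, 0, 0], "delta_pos": [0, 0, 0], "claw": -1}]'

```text
time: 13.08
eef_pos: [0.4917, 0.1071, 0.3419]
orientation: [[-0.894, -0.168, 0.415], [-0.153, 0.986, 0.07], [-0.421, -0.001, -0.907]]
wrist_force: [0.4, -0.2, -5.0]
grip_width: 0.0295
grasp_force: 29.9
```

```bash
python3 - <<'E'
from h import *
st();g,R=gp();print('rack frame pos',RS.T@(g-seat)-[.0009,-.03,.0616]);print('rot err',Ro.from_matrix(R.T@RT).as_rotvec())
c=cap('scene');cv2.imwrite('pics/s3.png',cv2.resize(c['frame'][170:320,240:440,::-1],None,fx=4,fy=4,interpolation=cv2.INTER_CUBIC))
c=cap('top','t3.png')
plan((rackT((0,0,.022)),RT))
E
```

```text
{'time': 13.0833, 'q': [-0.0327, 0.2622, 1.7614, 0.1309, 0.6951, -1.8555], 'eef_pos': [0.4917, 0.1071, 0.3419], 'orientation': [[-0.894, -0.1684, 0.4152], [-0.1532, 0.9857, 0.0701], [-0.4211, -0.0009, -0.907]], 'wrist_force': [0.3546, -0.183, -5.0498], 'grip_width': 0.0295}
rack frame pos [-0.00024615 -0.00160569  0.05904569]
rot err [-0.00074473 -0.00167109  0.00060906]
t 13.1833
rows~0.9 rot [-0.001, -0.0, -0.0] pos [0.0004, 0.002, 0.0374]
```

View pics/s3.png

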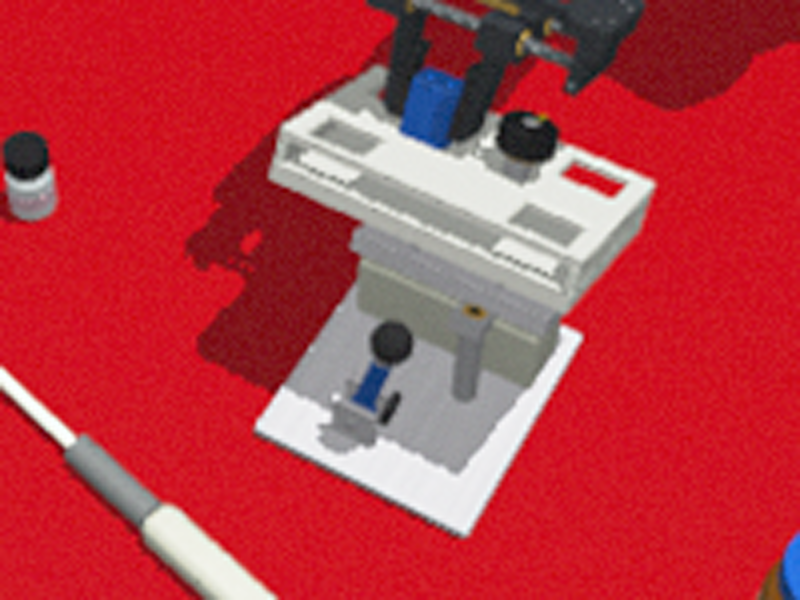

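The scene view shows the rack hovering over the ledge, parallel to it, with the propped ball behind. I'll lower it in steps.

Call:
apply_moves --series '[{"rotation": [0, 0, 0], "delta_pos": [0, 0.001, 0.015], "claw": -1}, {"rotation": [0, 0, 0], "delta_pos": [0, 0.002, 0.03], "claw": -1}, {"rotation": [0, 0, 0], "delta_pos": [0.0003, 0.002, 0.041], "claw": -1}, {"rotation": [0, 0, 0], "delta_pos": [0.0003, 0.002, 0.041], "claw": -1}, {"rotation": [0, 0, 0], "delta_pos": [0.0003, 0.002, 0.041], "claw": -1}]'

```text
time: 13.6
eef_pos: [0.5087, 0.1116, 0.3055]
orientation: [[-0.893, -0.168, 0.417], [-0.152, 0.986, 0.07], [-0.423, -0.001, -0.906]]
wrist_force: [-0.2, 0.3, -4.7]
grip_width: 0.0297
grasp_force: 29.9
```

```bash
cat >> h.py <<'E'
def rk():
    s=manip.read_state();g,R=gp();print('rack',np.round((RS.T@(g-seat)-[.0009,-.03,.0616])*1e3,2),'F slope',np.round(RS.T@s['wrist_force'],1),'M',np.round(RS.T@np.array(s['ft_torque']),2),'rot',Ro.from_matrix(R.T@RT).as_rotvec().round(4))
E
python3 - <<'E'
from h import *
rk();plan((rackT((0,0,.010)),RT))
c=cap('scene');cv2.imwrite('pics/s4.png',cv2.resize(c['frame'][190:300,270:420,::-1],None,fx=5,fy=5,interpolation=cv2.INTER_CUBIC))
E
```

```text
rack [ 0.43 -0.1  18.61] F slope [-2.2  0.4 -4.2] M [-0.05  0.4  -0.04] rot [-0.0013 -0.0001  0.    ]
t 13.6
rows~0.2 rot [-0.001, -0.0, 0.0] pos [0.0004, -0.0001, 0.0086]
```

View pics/s4.png

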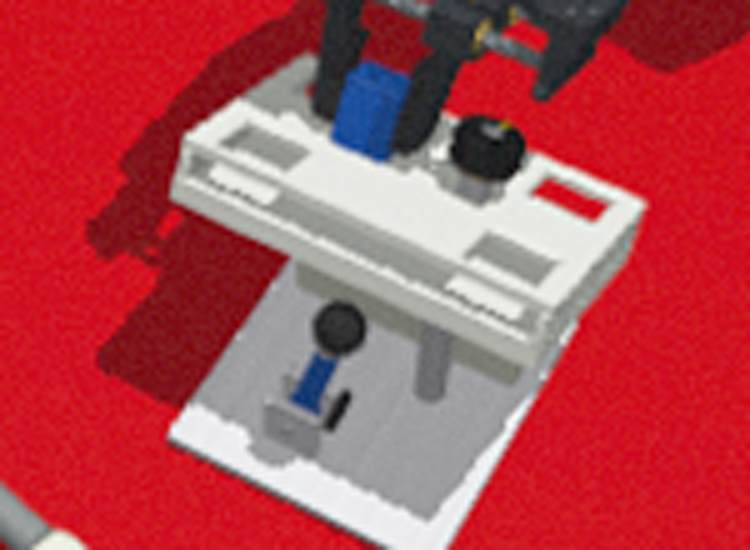

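Call:
apply_moves --series '[{"rotation": [0, 0, 0], "delta_pos": [0.0004, 0, 0.003], "claw": -1}, {"rotation": [0, 0, 0], "delta_pos": [0.0004, 0, 0.006], "claw": -1}, {"rotation": [0, 0, 0], "delta_pos": [0.0004, 0, 0.009], "claw": -1}, {"rotation": [0, 0, 0], "delta_pos": [0.0004, 0, 0.009], "claw": -1}, {"rotation": [0, 0, 0], "delta_pos": [0.0004, 0, 0.009], "claw": -1}]'

```text
time: 14.07
eef_pos: [0.5121, 0.1125, 0.2975]
orientation: [[-0.893, -0.168, 0.418], [-0.153, 0.986, 0.07], [-0.424, -0.001, -0.906]]
wrist_force: [0.0, 0.5, -5.2]
grip_width: 0.0299
grasp_force: 29.9
```

```bash
python3 - <<'E'
from h import *
rk()
E
```

```text
rack [0.37 0.22 9.86] F slope [-2.1  0.5 -4.7] M [-0.1   0.45  0.03] rot [-0.0013  0.001   0.0006]
```

Call:
apply_moves --series '[{"rotation": [0, 0, 0], "delta_pos": [0, 0, 0.002], "claw": -1}, {"rotation": [0, 0, 0], "delta_pos": [0, 0, 0.004], "claw": -1}, {"rotation": [0, 0, 0], "delta_pos": [0, 0, 0.005], "claw": -1}, {"rotation": [0, 0, 0], "delta_pos": [0, 0, 0.005], "claw": -1}]'

```text
time: 14.4
eef_pos: [0.5142, 0.1129, 0.2928]
orientation: [[-0.893, -0.168, 0.418], [-0.153, 0.986, 0.07], [-0.423, -0.001, -0.906]]
wrist_force: [-0.5, -0.1, -4.5]
grip_width: 0.0298
grasp_force: 29.9
```

```bash
python3 - <<'E'
from h import *
rk()
E
```

```text
rack [0.33 0.21 4.71] F slope [-2.4 -0.  -3.9] M [-0.08  0.49  0.01] rot [-0.0013  0.0009  0.0005]
```

Call:
apply_moves --series '[{"rotation": [0, 0, 0], "delta_pos": [0, 0, 0.001], "claw": -1}, {"rotation": [0, 0, 0], "delta_pos": [0, 0, 0.002], "claw": -1}, {"rotation": [0, 0, 0], "delta_pos": [0, 0, 0.003], "claw": -1}, {"rotation": [0, 0, 0], "delta_pos": [0, 0, 0.003], "claw": -1}]'

```text
time: 14.73
eef_pos: [0.5154, 0.1131, 0.2901]
orientation: [[-0.893, -0.168, 0.418], [-0.153, 0.986, 0.07], [-0.424, -0.001, -0.906]]
wrist_force: [-0.4, 0.1, -5.0]
grip_width: 0.0299
grasp_force: 29.9
```

```bash
python3 - <<'E'
from h import *
rk()
E
```

```text
rack [0.36 0.2  1.76] F slope [-2.5  0.1 -4.4] M [-0.1   0.48  0.06] rot [-0.0013  0.001   0.0005]
```

Call:
apply_moves --series '[{"rotation": [0, 0, 0], "delta_pos": [0, 0, 0.001], "claw": -1}, {"rotation": [0, 0, 0], "delta_pos": [0, 0, 0.002], "claw": -1}, {"rotation": [0, 0, 0], "delta_pos": [0, 0, 0.003], "claw": -1}, {"rotation": [0, 0, 0], "delta_pos": [0, 0, 0.003], "claw": -1}]'

```text
time: 15.07
eef_pos: [0.5163, 0.1132, 0.289]
orientation: [[-0.893, -0.169, 0.418], [-0.153, 0.986, 0.07], [-0.424, -0.002, -0.906]]
wrist_force: [-14.5, -3.7, 12.4]
grip_width: 0.0298
grasp_force: 29.9
```

```bash
python3 - <<'E'
from h import *
rk()
E
```

```text
rack [0.8  0.14 0.35] F slope [-8.3 -1.2 17.5] M [-0.1   1.65 -0.02] rot [-0.0015  0.0016  0.0011]
```

Contact is at seat height. I'll release and back off along the slope normal.

Call:
apply_moves --series '[{"rotation": [0, 0, 0], "delta_pos": [0, 0, -0.001], "claw": -1}, {"rotation": [0, 0, 0], "delta_pos": [0, 0, -0.001], "claw": -0.2}, {"rotation": [0, 0, 0], "delta_pos": [0, 0, -0.001], "claw": -0.14}, {"rotation": [0, 0, 0], "delta_pos": [0, 0, -0.001], "claw": -0.14}, {"rotation": [0, 0, 0], "delta_pos": [0, 0, -0.001], "claw": -0.14}]'

```text
time: 15.48
eef_pos: [0.5165, 0.1132, 0.2888]
orientation: [[-0.892, -0.168, 0.419], [-0.153, 0.986, 0.07], [-0.425, -0.001, -0.905]]
wrist_force: [0.3, 0.4, 0.4]
grip_width: 0.0379
grasp_force: 0.0
```

Call:
apply_moves --series '[{"rotation": [0, 0, 0], "delta_pos": [0, 0, -0.02], "claw": -0.14}, {"rotation": [0, 0, 0], "delta_pos": [0, 0, -0.045], "claw": -0.14}, {"rotation": [0, 0, 0], "delta_pos": [0, 0.03, -0.08], "claw": -0.14}, {"rotation": [0, 0, 0], "delta_pos": [0, 0.058, -0.11], "claw": -0.14}, {"rotation": [0, 0, 0], "delta_pos": [0, 0.058, -0.11], "claw": -0.14}]'

```text
time: 15.9
eef_pos: [0.4589, 0.1652, 0.393]
orientation: [[-0.889, -0.17, 0.425], [-0.154, 0.985, 0.072], [-0.431, -0.001, -0.902]]
wrist_force: [1.9, -1.0, 0.8]
grip_width: 0.0375
grasp_force: 0.0
```

Call:
apply_moves --series '[{"rotation": [0, 0, 0], "delta_pos": [0, 0, 0], "claw": -0.14}, {"rotation": [0, 0, 0], "delta_pos": [0, 0, 0], "claw": -0.14}, {"rotation": [0, 0, 0], "delta_pos": [0, 0, 0], "claw": -0.14}]'

```text
time: 16.15
eef_pos: [0.4609, 0.1621, 0.3868]
orientation: [[-0.894, -0.167, 0.416], [-0.152, 0.986, 0.069], [-0.422, -0.001, -0.907]]
wrist_force: [-0.2, -0.8, 0.0]
grip_width: 0.0376
grasp_force: 0.0
```

```bash
cat >> h.py <<'E'
def deck():
    c=cap('wrist');P=cloud(c).reshape(-1,3);Q=(P-seat)@RS
    m=Q[(np.abs(Q[:,2]-.034)<.012)&(np.abs(Q[:,0])<.064)&(np.abs(Q[:,1])<.094)]
    for _ in range(6):
        ctr=m.mean(0);n=np.linalg.svd(m-ctr,full_matrices=False)[2][2];n*=np.sign(n[2]);m=m[np.abs((m-ctr)@n)<.002]
    print('deck n (seat frame)',n.round(4),'z at centre',(ctr[2]-(n[0]*(0-ctr[0])+n[1]*(0-ctr[1]))/n[2]).round(4),len(m),m.min(0).round(4),m.max(0).round(4))
    k=Q[(Q[:,2]>.063)&(Q[:,2]<.073)&(np.hypot(Q[:,0],Q[:,1]-.028)<.025)]
    if len(k): print('knob top',k.min(0).round(4),k.max(0).round(4),((k.min(0)+k.max(0))/2).round(4),len(k))
    return c,Q
E
python3 - <<'E'
from h import *
rk();deck()
E
```

```text
rack [ -0.29  57.66 108.64] F slope [-0.3 -0.8  0.1] M [-0.    0.02 -0.05] rot [-0.0016 -0.0008 -0.0002]
deck n (seat frame) [ 1.7e-03 -6.0e-04  1.0e+00] z at centre 0.0345 21327 [-0.0637 -0.094   0.0323] [0.064  0.094  0.0365]
knob top [-0.0152  0.0118  0.063 ] [0.0197 0.0459 0.0707] [0.0023 0.0288 0.0668] 1602
```

The deck is parallel to the slope at z = 34.5 mm, so the rack is fully seated. Next is the knob.

```bash
python3 - <<'E'
from h import *
rk()
Rk=RT@Ro.from_rotvec([0,0,-.82]).as_matrix()
k=lambda z: seat+RS@np.array([.0007,.028,z])
plan((k(.15),Rk),(k(.061),Rk))
E
```

```text
rack [ -0.26  57.56 108.59] F slope [ 0.4  0.6 -0.2] M [ 0.05  0.03 -0.08] rot [-0.0017 -0.0009 -0.0004]
t 16.2
rows~3.3 rot [-0.001, -0.001, -0.41] pos [0.0, 0.0001, 0.0101]
rows~3.3 rot [-0.0, -0.0, -0.41] pos [0.0, 0.0001, 0.0101]
rows~2.1 rot [-0.0, -0.0, -0.0] pos [-0.0, 0.0001, 0.089]
```

Call:
apply_moves --series '[{"rotation": [0, 0, -0.12], "delta_pos": [0, 0, 0.005], "claw": 0.0}, {"rotation": [0, 0, -0.24], "delta_pos": [0, 0, 0.01], "claw": 0.0}, {"rotation": [0, 0, -0.36], "delta_pos": [0, 0, 0.01], "claw": 0.0}, {"rotation": [0, 0, -0.48], "delta_pos": [0, 0, 0.015], "claw": 0.0}, {"rotation": [0, 0, -0.6], "delta_pos": [0, 0, 0.02], "claw": 0.0}]'

```text
time: 16.62
eef_pos: [0.4694, 0.1634, 0.3689]
orientation: [[-0.639, -0.646, 0.417], [-0.686, 0.724, 0.069], [-0.347, -0.242, -0.906]]
wrist_force: [-0.0, -0.1, 0.7]
grip_width: 0.044
grasp_force: 0.0
```

Call:
apply_moves --series '[{"rotation": [0, 0, -0.12], "delta_pos": [0, 0, 0], "claw": 0.0}, {"rotation": [0, 0, -0.22], "delta_pos": [0, 0, 0], "claw": 0.0}, {"rotation": [0, 0, -0.22], "delta_pos": [0, 0, 0], "claw": 0.0}, {"rotation": [0, 0, -0.22], "delta_pos": [0, 0, 0], "claw": 0.0}]'

```text
time: 16.95
eef_pos: [0.4692, 0.1636, 0.3692]
orientation: [[-0.49, -0.766, 0.417], [-0.823, 0.564, 0.069], [-0.288, -0.309, -0.906]]
wrist_force: [-0.3, -0.6, -0.1]
grip_width: 0.0439
grasp_force: 0.0
```

```bash
python3 - <<'E'
from h import *
rk();print(manip.read_state()['q'])
Rk=RT@Ro.from_rotvec([0,0,-.82]).as_matrix()
k=lambda z: seat+RS@np.array([.0007,.028,z])
plan((k(.061),Rk))
E
```

```text
rack [-1.000e-02  5.773e+01  8.906e+01] F slope [-0.4 -0.5  0.1] M [0.07 0.09 0.03] rot [-1.500e-03 -8.000e-04  8.166e-01]
[ 0.09422339  0.21773661  1.74100197  0.04404103  0.74813146 -2.48748667]
t 16.95
rows~2.2 rot [-0.001, -0.001, -0.003] pos [0.0, 0.0003, 0.0897]
```

Call:
apply_moves --series '[{"rotation": [0, 0, -0.003], "delta_pos": [0, 0, 0.03], "claw": 0.0}, {"rotation": [0, 0, -0.003], "delta_pos": [0, 0, 0.06], "claw": 0.0}, {"rotation": [0, 0, -0.003], "delta_pos": [0, 0, 0.09], "claw": 0.0}, {"rotation": [0, 0, -0.003], "delta_pos": [0, 0, 0.09], "claw": 0.0}, {"rotation": [0, 0, -0.003], "delta_pos": [0, 0, 0.09], "claw": -0.1}]'

```text
time: 17.37
eef_pos: [0.5066, 0.1701, 0.2875]
orientation: [[-0.487, -0.769, 0.415], [-0.825, 0.56, 0.07], [-0.286, -0.309, -0.907]]
wrist_force: [0.1, -0.2, -0.5]
grip_width: 0.0403
grasp_force: 0.0
```

Call:
apply_moves --series '[{"rotation": [0, 0, 0], "delta_pos": [0, 0, 0], "claw": -1}, {"rotation": [0, 0, 0], "delta_pos": [0, 0, 0], "claw": -1}, {"rotation": [0, 0, 0], "delta_pos": [0, 0, 0], "claw": -1}, {"rotation": [0, 0, 0], "delta_pos": [0, 0, 0], "claw": -1}]'

```text
time: 17.7
eef_pos: [0.5062, 0.1705, 0.2894]
orientation: [[-0.484, -0.768, 0.419], [-0.826, 0.559, 0.07], [-0.288, -0.312, -0.905]]
wrist_force: [-2.9, 0.0, 0.6]
grip_width: 0.0327
grasp_force: 30.0
```

```bash
python3 - <<'E'
from h import *
rk();print(manip.read_state()['q'][5])
E
```

```text
rack [ 0.81 58.36  0.89] F slope [-2.3  0.5  1.8] M [ 0.24  0.28 -0.1 ] rot [-0.0022  0.002   0.8232]
-2.4980469199807414
```

Call:
apply_moves --series '[{"rotation": [0, 0, 0.12], "delta_pos": [0, 0, 0], "claw": -1}, {"rotation": [0, 0, 0.24], "delta_pos": [0, 0, 0], "claw": -1}, {"rotation": [0, 0, 0.36], "delta_pos": [0, 0, 0], "claw": -1}, {"rotation": [0, 0, 0.48], "delta_pos": [0, 0, 0], "claw": -1}, {"rotation": [0, 0, 0.6], "delta_pos": [0, 0, 0], "claw": -1}]'

```text
time: 18.12
eef_pos: [0.5064, 0.1703, 0.2895]
orientation: [[-0.835, -0.356, 0.42], [-0.362, 0.93, 0.07], [-0.415, -0.093, -0.905]]
wrist_force: [-3.2, -1.7, 2.0]
grip_width: 0.0329
grasp_force: 30.0
```

```bash
python3 - <<'E'
from h import *
rk();print(manip.read_state()['q'][5])
E
```

```text
rack [ 1.03 58.09  0.89] F slope [-2.3 -1.1  3.3] M [-0.24  0.37 -0.  ] rot [-0.002   0.0028  0.2178]
-1.892319214391863
```

Call:
apply_moves --series '[{"rotation": [0, 0, 0.12], "delta_pos": [0, 0, 0], "claw": -1}, {"rotation": [0, 0, 0.24], "delta_pos": [0, 0, 0], "claw": -1}, {"rotation": [0, 0, 0.36], "delta_pos": [0, 0, 0], "claw": -1}, {"rotation": [0, 0, 0.48], "delta_pos": [0, 0, 0], "claw": -1}, {"rotation": [0, 0, 0.6], "delta_pos": [0, 0, 0], "claw": -1}]'

```text
time: 18.53
eef_pos: [0.5064, 0.1702, 0.2895]
orientation: [[-0.89, 0.177, 0.419], [0.226, 0.972, 0.07], [-0.395, 0.157, -0.905]]
wrist_force: [-2.4, -2.9, 1.8]
grip_width: 0.0329
grasp_force: 30.0
```

```bash
python3 - <<'E'
from h import *
rk();print(manip.read_state()['q'][5])
E
```

```text
rack [ 1.01 57.88  0.87] F slope [-1.8 -2.5  2.8] M [-0.54  0.42 -0.01] rot [-0.0014  0.0031 -0.3821]
-1.2923034156830238
```

Call:
apply_moves --series '[{"rotation": [0, 0, 0.12], "delta_pos": [0, 0, 0], "claw": -1}, {"rotation": [0, 0, 0.24], "delta_pos": [0, 0, 0], "claw": -1}, {"rotation": [0, 0, 0.36], "delta_pos": [0, 0, 0], "claw": -1}, {"rotation": [0, 0, 0.48], "delta_pos": [0, 0, 0], "claw": -1}, {"rotation": [0, 0, 0.6], "delta_pos": [0, 0, 0], "claw": -1}]'

```text
time: 18.95
eef_pos: [0.5063, 0.1701, 0.2894]
orientation: [[-0.635, 0.649, 0.419], [0.735, 0.674, 0.069], [-0.237, 0.352, -0.905]]
wrist_force: [-3.2, -4.0, 2.8]
grip_width: 0.0329
grasp_force: 30.0
```

```bash
python3 - <<'E'
from h import *
rk();print(manip.read_state()['q'][5])
E
```

```text
rack [ 0.76 57.74  0.84] F slope [-2.3 -3.5  4.1] M [-0.67  0.74  0.09] rot [-0.001   0.0029 -0.9821]
-0.6923192297007713
```

Call:
apply_moves --series '[{"rotation": [0, 0, 0.12], "delta_pos": [0, 0, 0], "claw": -1}, {"rotation": [0, 0, 0.24], "delta_pos": [0, 0, 0], "claw": -1}, {"rotation": [0, 0, 0.36], "delta_pos": [0, 0, 0], "claw": -1}, {"rotation": [0, 0, 0.48], "delta_pos": [0, 0, 0], "claw": -1}, {"rotation": [0, 0, 0.6], "delta_pos": [0, 0, 0], "claw": -1}]'

```text
time: 19.37
eef_pos: [0.5062, 0.17, 0.2893]
orientation: [[-0.157, 0.895, 0.418], [0.988, 0.141, 0.069], [0.003, 0.424, -0.906]]
wrist_force: [-5.8, -4.6, 3.6]
grip_width: 0.0329
grasp_force: 30.0
```

```bash
python3 - <<'E'
from h import *
rk();print(manip.read_state()['q'][5])
E
```

```text
rack [ 0.42 57.73  0.79] F slope [-4.3 -3.5  6. ] M [-0.67  1.03  0.05] rot [-8.0000e-04  2.6000e-03 -1.5822e+00]
-0.09230136256460676
```

Call:
apply_moves --series '[{"rotation": [0, 0, 0.12], "delta_pos": [0, 0, 0], "claw": -1}, {"rotation": [0, 0, 0.24], "delta_pos": [0, 0, 0], "claw": -1}, {"rotation": [0, 0, 0.36], "delta_pos": [0, 0, 0], "claw": -1}, {"rotation": [0, 0, 0.48], "delta_pos": [0, 0, 0], "claw": -1}, {"rotation": [0, 0, 0.6], "delta_pos": [0, 0, 0], "claw": -1}]'

```text
time: 19.78
eef_pos: [0.5061, 0.1702, 0.2892]
orientation: [[0.376, 0.827, 0.418], [0.895, -0.441, 0.069], [0.242, 0.347, -0.906]]
wrist_force: [-6.8, -4.0, 3.7]
grip_width: 0.0328
grasp_force: 30.0
```

```bash
python3 - <<'E'
from h import *
rk();print(manip.read_state()['q'][5])
E
```

```text
rack [ 0.25 57.95  0.78] F slope [-5.2 -2.8  6.5] M [-0.29  1.14  0.03] rot [-2.0000e-04  2.3000e-03 -2.1823e+00]
0.5077211328084665
```

Call:
apply_moves --series '[{"rotation": [0, 0, 0.12], "delta_pos": [0, 0, 0], "claw": -1}, {"rotation": [0, 0, 0.24], "delta_pos": [0, 0, 0], "claw": -1}, {"rotation": [0, 0, 0.36], "delta_pos": [0, 0, 0], "claw": -1}, {"rotation": [0, 0, 0.48], "delta_pos": [0, 0, 0], "claw": -1}, {"rotation": [0, 0, 0.6], "delta_pos": [0, 0, 0], "claw": -1}]'

```text
time: 20.2
eef_pos: [0.5059, 0.1704, 0.2892]
orientation: [[0.777, 0.471, 0.417], [0.489, -0.869, 0.07], [0.396, 0.15, -0.906]]
wrist_force: [-7.2, -1.8, 3.2]
grip_width: 0.033
grasp_force: 30.0
```

```bash
python3 - <<'E'
from h import *
rk();print(manip.read_state()['q'][5])
E
```

```text
rack [ 0.15 58.24  0.8 ] F slope [-5.3 -0.6  6.1] M [0.05 1.09 0.04] rot [ 5.0000e-04  2.0000e-03 -2.7823e+00]
1.1076943819138072
```

Call:
apply_moves --series '[{"rotation": [0, 0, 0.12], "delta_pos": [0, 0, 0], "claw": -1}, {"rotation": [0, 0, 0.24], "delta_pos": [0, 0, 0], "claw": -1}, {"rotation": [0, 0, 0.36], "delta_pos": [0, 0, 0], "claw": -1}, {"rotation": [0, 0, 0.48], "delta_pos": [0, 0, 0], "claw": -1}, {"rotation": [0, 0, 0.6], "delta_pos": [0, 0, 0], "claw": -1}]'

```text
time: 20.62
eef_pos: [0.5059, 0.1705, 0.2892]
orientation: [[0.907, -0.05, 0.417], [-0.087, -0.994, 0.07], [0.411, -0.1, -0.906]]
wrist_force: [-7.4, -1.3, 3.2]
grip_width: 0.0334
grasp_force: 30.0
```

```bash
python3 - <<'E'
from h import *
rk();print(manip.read_state()['q'][5])
E
```

```text
rack [ 0.12 58.4   0.78] F slope [-5.5 -0.1  6.1] M [0.18 0.97 0.06] rot [-1.1000e-03 -1.6000e-03  2.9012e+00]
1.7075509243274456
```

Call:
apply_moves --series '[{"rotation": [0, 0, 0.12], "delta_pos": [0, 0, 0], "claw": -1}, {"rotation": [0, 0, 0.24], "delta_pos": [0, 0, 0], "claw": -1}, {"rotation": [0, 0, 0.36], "delta_pos": [0, 0, 0], "claw": -1}, {"rotation": [0, 0, 0.48], "delta_pos": [0, 0, 0], "claw": -1}, {"rotation": [0, 0, 0.6], "delta_pos": [0, 0, 0], "claw": -1}]'

```text
time: 21.03
eef_pos: [0.506, 0.1706, 0.2892]
orientation: [[0.721, -0.553, 0.418], [-0.633, -0.771, 0.07], [0.283, -0.315, -0.906]]
wrist_force: [-7.1, -0.1, 3.6]
grip_width: 0.0334
grasp_force: 30.0
```

```bash
python3 - <<'E'
from h import *
rk();print(manip.read_state()['q'][5])
E
```

```text
rack [ 0.28 58.45  0.81] F slope [-4.8  1.1  6.2] M [0.34 0.82 0.07] rot [-1.8000e-03 -8.0000e-04  2.3013e+00]
2.307519736487091
```

Call:
apply_moves --series '[{"rotation": [0, 0, 0.1], "delta_pos": [0, 0, 0], "claw": -1}, {"rotation": [0, 0, 0.2], "delta_pos": [0, 0, 0], "claw": -1}]'

```text
time: 21.2
eef_pos: [0.506, 0.1706, 0.2893]
orientation: [[0.597, -0.685, 0.418], [-0.773, -0.631, 0.07], [0.216, -0.365, -0.906]]
wrist_force: [-6.2, -0.5, 3.4]
grip_width: 0.0329
grasp_force: 30.0
```

```bash
python3 - <<'E'
from h import *
rk();s=manip.read_state();print(s['q'][5],s['joint_torque'],s['ft_torque'],np.array(s['orientation']).T@s['ft_torque'])
E
```

```text
rack [ 0.37 58.45  0.83] F slope [-4.2  0.5  5.7] M [0.25 0.75 0.1 ] rot [-2.1000e-03 -4.0000e-04  2.1022e+00]
2.5066170920059783 [-1.32226814e+00 -3.95892334e+01 -2.39181340e+01  2.97431380e-02
 -2.15178832e+00 -1.43073410e+00] [0.05835881 0.77586358 0.19992833] [-0.52155684 -0.60237773 -0.10227856]
```

Call:
apply_moves --series '[{"rotation": [0, 0, 0.1], "delta_pos": [0, 0, 0], "claw": -1}, {"rotation": [0, 0, 0.2], "delta_pos": [0, 0, 0], "claw": -1}]'

```text
time: 21.37
eef_pos: [0.5061, 0.1706, 0.2893]
orientation: [[0.449, -0.79, 0.418], [-0.883, -0.465, 0.07], [0.139, -0.401, -0.906]]
wrist_force: [-5.8, 1.2, 2.6]
grip_width: 0.0329
grasp_force: 30.0
```

```bash
python3 - <<'E'
from h import *
rk();s=manip.read_state();print(s['q'][5],s['joint_torque'],np.array(s['orientation']).T@s['ft_torque'])
c=cap('scene')
E
```

```text
rack [ 0.47 58.45  0.85] F slope [-3.9  2.2  4.7] M [0.25 0.76 0.14] rot [-2.2000e-03 -1.0000e-04  1.9022e+00]
2.7065361584674856 [-1.31909274e+00 -3.96204007e+01 -2.37431931e+01  1.14411442e-02
 -2.05091737e+00 -1.47798479e+00] [-0.63912472 -0.48145521 -0.13828463]
```

Call:
apply_moves --series '[{"rotation": [0, 0, 0], "delta_pos": [0, 0, 0], "claw": -0.1}, {"rotation": [0, 0, 0], "delta_pos": [0, 0, 0], "claw": 0.0}, {"rotation": [0, 0, 0], "delta_pos": [0, 0, 0], "claw": 0.0}, {"rotation": [0, 0, 0], "delta_pos": [0, 0, -0.025], "claw": 0.0}, {"rotation": [0, 0, 0], "delta_pos": [0, 0, -0.05], "claw": 0.0}]'

```text
time: 21.83
eef_pos: [0.4854, 0.1667, 0.3336]
orientation: [[0.453, -0.788, 0.416], [-0.88, -0.469, 0.07], [0.14, -0.398, -0.907]]
wrist_force: [-0.4, 0.4, -0.1]
grip_width: 0.0442
grasp_force: 0.0
```

Call:
apply_moves --series '[{"rotation": [0, 0, 0], "delta_pos": [0, 0, -0.03], "claw": 0.0}, {"rotation": [0, 0, 0], "delta_pos": [0, 0, -0.07], "claw": 0.0}, {"rotation": [0, 0, -0.1], "delta_pos": [0, 0, -0.08], "claw": 0.0}, {"rotation": [0, 0, -0.2], "delta_pos": [0, 0, -0.08], "claw": 0.0}, {"rotation": [0, 0, -0.2], "delta_pos": [0, 0, -0.08], "claw": 0.0}]'

```text
time: 22.25
eef_pos: [0.4519, 0.1612, 0.4074]
orientation: [[0.602, -0.679, 0.421], [-0.767, -0.637, 0.07], [0.22, -0.365, -0.905]]
wrist_force: [0.7, 0.5, -1.1]
grip_width: 0.0439
grasp_force: 0.0
```

```bash
python3 - <<'E'
from h import *
rk();c,Q=deck()
k=seat+RS@np.array([0,.028,.055]);u=c['camera_matrix']@(c['R']@k+c['t']);u=u[:2]/u[2];print(u)
x,y=u.astype(int);x0=max(0,x-55);y0=max(0,y-45)
a=cv2.resize(c['frame'][y0:y0+95,x0:x0+110,::-1],None,fx=5,fy=5,interpolation=cv2.INTER_CUBIC)
t=cap('top');im=t['frame'][:,:,::-1]
b=cv2.resize(im[130:290,300:500],None,fx=3.9,fy=3.9,interpolation=cv2.INTER_CUBIC)
s=cap('scene')['frame'][190:260,270:370,::-1];cv2.imwrite('pics/knob.png',np.hstack([cv2.resize(a,(440,380)),cv2.resize(s,(360,380),interpolation=cv2.INTER_CUBIC)]))
f=t['frame'].astype(int);P=cloud(t)
dark=(f.max(2)<70)&(P[...,2]>.045)&(P[...,2]<.08)
n,l,stt,ce=cv2.connectedComponentsWithStats(dark.astype(np.uint8))
for i in range(1,n):
    if stt[i,4]>30: print(stt[i,4],ce[i].round(1),P[l==i].mean(0).round(4))
E
```

```text
rack [  0.94  58.3  131.09] F slope [ 0.3  0.4 -1.3] M [ 0.12  0.18 -0.03] rot [-5.3000e-03  8.0000e-04  2.1106e+00]
deck n (seat frame) [ 1.2e-03 -6.0e-04  1.0e+00] z at centre 0.0345 20901 [-0.064  -0.094   0.0324] [0.064  0.094  0.0365]
knob top [-0.0151  0.011   0.063 ] [0.0198 0.0463 0.0712] [0.0023 0.0286 0.0671] 1363
[322.40308083 194.26974063]
49 [96.9 98.2] [0.86   0.6094 0.0504]
431 [215.2 110.6] [0.8193 0.2736 0.0634]
515 [610.8 291.3] [ 0.32   -0.8002  0.0519]
```

View pics/knob.png

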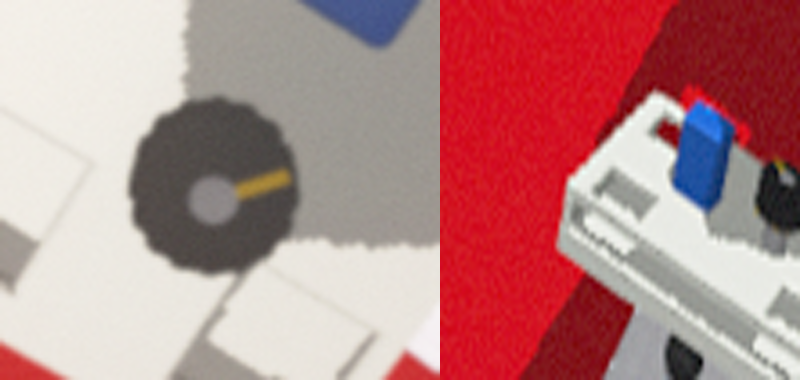

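The knob's yellow mark has gone from 171° to 227° in the rack frame. That is about 5.3 rad clockwise, matching the commanded 5.2, so the stud is home (4.2) and the knob has slipped about 1 rad. The deck is still seated. Now the vials.

```bash
cat >> h.py <<'E'
def vials(c,thr=95):
    f=c['frame'].astype(int);P=cloud(c);out=[]
    dark=(f.max(2)<thr)&(f.max(2)-f.min(2)<40)&(P[...,2]>.035)&(P[...,2]<.075)
    n,l,s,ce=cv2.connectedComponentsWithStats(dark.astype(np.uint8))
    for i in range(1,n):
        if s[i,4]>40:
            m=P[l==i];t=m[m[:,2]>.054]
            if len(t)>10: out.append(((t.min(0)+t.max(0))/2)[:2]); print(s[i,4],ce[i].round(1),'top',t.mean(0).round(4),'mid',((t.min(0)+t.max(0))/2).round(4),'ext',(t.max(0)-t.min(0)).round(3))
    return out
E
python3 - <<'E'
from h import *
vials(ld('top'))
st()
E
```

```text
277 [571.7  90.1] top [ 0.8808 -0.7307  0.0648] mid [ 0.8828 -0.7302  0.0644] ext [0.115 0.021 0.021]
258 [ 86.7 106.3] top [0.8378 0.6358 0.0578] mid [0.8569 0.6621 0.0612] ext [0.103 0.119 0.014]
477 [214.9 111.4] top [0.8216 0.2779 0.0648] mid [0.8469 0.2967 0.0647] ext [0.118 0.135 0.021]
250 [615.5 114.7] top [ 0.8089 -0.8399  0.0643] mid [ 0.809  -0.8357  0.0644] ext [0.027 0.159 0.021]
76 [365.1 169.6] top [ 0.652  -0.1419  0.0605] mid [ 0.6519 -0.1424  0.0606] ext [0.026 0.025 0.013]
76 [409.6 172. ] top [ 0.6446 -0.2639  0.0607] mid [ 0.6452 -0.2641  0.0611] ext [0.028 0.026 0.013]
3219 [616.4 276.5] top [ 0.361  -0.8203  0.0601] mid [ 0.3586 -0.845   0.064 ] ext [0.454 0.104 0.02 ]
85 [465.1 201.3] top [ 0.5628 -0.4151  0.0597] mid [ 0.5629 -0.4159  0.0604] ext [0.025 0.025 0.013]
85 [459.2 239.3] top [ 0.4593 -0.3947  0.0598] mid [ 0.459  -0.3952  0.0598] ext [0.025 0.024 0.011]
258 [314.2 392.2] top [ 0.0612 -0.0011  0.0639] mid [ 0.0577 -0.0003  0.0642] ext [0.025 0.107 0.02 ]
{'time': 22.4, 'q': [0.0924, 0.1437, 1.7298, 0.0419, 0.8326, 2.511], 'eef_pos': [0.4523, 0.1613, 0.4058], 'orientation': [[0.5982, -0.6841, 0.4174], [-0.7717, -0.6321, 0.0698], [0.2161, -0.3639, -0.906]], 'wrist_force': [0.7101, 0.1222, -0.3255], 'grip_width': 0.0441}
```

```bash
python3 - <<'E'
from h import *
c=ld('top');P=cloud(c);f=c['frame'].astype(int)
m=P[100:180,420:480].reshape(-1,3);m=m[(m[:,2]>.1)&(m[:,2]<.22)];print('wash',len(m),m.min(0),m.max(0),np.median(m,axis=0))
for z0 in(.11,.15,.18):
    k=m[np.abs(m[:,2]-z0)<.02];print(z0,len(k),k.min(0).round(3),k.max(0).round(3))
for n,p in dict(orange=(439,179),red=(490,180),purple=(354,135),beaker=(396,125),petri=(441,287)).items():print(n,px(c,*p).round(3))
E
```

```text
wash 624 [ 0.67550369 -0.40939847  0.10064204] [ 0.75535642 -0.31271973  0.19637006] [ 0.71204924 -0.34093761  0.13287596]
0.11 265 [ 0.689 -0.378  0.101] [ 0.755 -0.313  0.13 ]
0.15 235 [ 0.677 -0.409  0.13 ] [ 0.749 -0.319  0.17 ]
0.18 202 [ 0.676 -0.409  0.16 ] [ 0.739 -0.331  0.196]
orange [ 0.625 -0.344  0.061]
red [ 0.622 -0.485  0.061]
purple [ 0.75  -0.113  0.059]
beaker [ 0.794 -0.24   0.004]
petri [ 0.33  -0.352  0.013]
```

```bash
python3 - <<'E'
from h import *
R1=Rd(-1.64)
plan(([.651,-.142,.15],R1),([.651,-.142,.032],R1))
E
```

```text
t 22.4
rows~4.5 rot [-0.133, -0.181, -0.393] pos [0.1647, 0.0477, 0.0802]
rows~4.5 rot [-0.133, -0.18, -0.394] pos [0.1481, 0.1006, 0.0614]
rows~2.8 rot [-0.0, -0.0, 0.0] pos [-0.0001, 0.0, 0.118]
```

Call:
apply_moves --series '[{"rotation": [-0.133, -0.181, -0.393], "delta_pos": [0.165, 0.048, 0.08], "claw": 0.36}, {"rotation": [-0.133, -0.181, -0.393], "delta_pos": [0.165, 0.048, 0.08], "claw": 0.36}, {"rotation": [-0.133, -0.181, -0.393], "delta_pos": [0.165, 0.048, 0.08], "claw": 0.36}, {"rotation": [-0.133, -0.181, -0.393], "delta_pos": [0.165, 0.048, 0.08], "claw": 0.36}, {"rotation": [-0.133, -0.181, -0.393], "delta_pos": [0.165, 0.048, 0.08], "claw": 0.36}]'

```text
time: 22.82
eef_pos: [0.5531, 0.007, 0.3505]
orientation: [[0.881, -0.427, 0.202], [-0.45, -0.89, 0.079], [0.146, -0.161, -0.976]]
wrist_force: [0.1, 0.0, 1.0]
grip_width: 0.0601
grasp_force: 0.0
```

Call:
apply_moves --series '[{"rotation": [-0.133, -0.18, -0.394], "delta_pos": [0.148, 0.101, 0.061], "claw": 0.36}, {"rotation": [-0.133, -0.18, -0.394], "delta_pos": [0.148, 0.101, 0.061], "claw": 0.36}, {"rotation": [-0.133, -0.18, -0.394], "delta_pos": [0.148, 0.101, 0.061], "claw": 0.36}, {"rotation": [-0.133, -0.18, -0.394], "delta_pos": [0.148, 0.101, 0.061], "claw": 0.36}, {"rotation": [-0.133, -0.18, -0.394], "delta_pos": [0.148, 0.101, 0.061], "claw": 0.36}]'

```text
time: 23.23
eef_pos: [0.6525, -0.1458, 0.2952]
orientation: [[0.998, -0.067, -0.003], [-0.067, -0.998, -0.001], [-0.003, 0.002, -1.0]]
wrist_force: [0.6, -0.3, -1.2]
grip_width: 0.0602
grasp_force: 0.0
```

Call:
apply_moves --series '[{"rotation": [0, 0, 0], "delta_pos": [0, 0, 0], "claw": 0.36}, {"rotation": [0, 0, 0], "delta_pos": [0, 0, 0], "claw": 0.36}, {"rotation": [0, 0, 0], "delta_pos": [0, 0, 0], "claw": 0.36}]'

```text
time: 23.48
eef_pos: [0.6512, -0.1417, 0.298]
orientation: [[0.998, -0.067, 0.001], [-0.067, -0.998, -0.0], [0.001, 0.0, -1.0]]
wrist_force: [-1.1, 0.6, -0.3]
grip_width: 0.06
grasp_force: 0.0
```

```bash
python3 - <<'E'
from h import *
st();print(gp()[0]);c=cap('wrist');vials(c);vials(cap('top'))
plan(([.651,-.142,.032],Rd(-1.64)))
E
```

```text
{'time': 23.4833, 'q': [-0.3896, 0.7137, 1.1529, -0.0001, 1.2743, 1.2483], 'eef_pos': [0.6512, -0.1417, 0.298], 'orientation': [[0.9977, -0.0671, 0.0006], [-0.0671, -0.9977, -0.0003], [0.0006, 0.0003, -1.0]], 'wrist_force': [-1.1175, 0.6338, -0.3173], 'grip_width': 0.06}
[ 0.65131206 -0.14172498  0.15102339]
663 [590.7 103.2] top [ 0.8433 -0.7792  0.0645] mid [ 0.8697 -0.8169  0.0645] ext [0.145 0.193 0.021]
278 [ 86.  106.5] top [0.8364 0.6396 0.0587] mid [0.8569 0.6658 0.0599] ext [0.109 0.123 0.012]
475 [214.9 111.5] top [0.8214 0.2778 0.0647] mid [0.8477 0.2978 0.0645] ext [0.117 0.134 0.021]
48 [411.4 173.1] top [ 0.6421 -0.2694  0.0608] mid [ 0.6453 -0.2676  0.0603] ext [0.029 0.025 0.012]
3701 [617.5 275.5] top [ 0.3641 -0.8224  0.0612] mid [ 0.3587 -0.8455  0.0645] ext [0.454 0.102 0.021]
91 [465.  201.4] top [ 0.5632 -0.4151  0.0605] mid [ 0.5624 -0.4158  0.0606] ext [0.026 0.025 0.012]
94 [459.  239.3] top [ 0.4592 -0.3948  0.0604] mid [ 0.459  -0.3945  0.0612] ext [0.025 0.026 0.013]
243 [315.6 391.7] top [ 0.0624 -0.0027  0.0641] mid [ 0.058  -0.0028  0.0645] ext [0.025 0.102 0.021]
t 23.5833
rows~2.9 rot [0.001, -0.002, 0.003] pos [-0.0003, 0.0007, 0.1199]
```

Call:
apply_moves --series '[{"rotation": [0, 0, 0], "delta_pos": [0, 0, 0.04], "claw": 0.36}, {"rotation": [0, 0, 0], "delta_pos": [0, 0, 0.08], "claw": 0.36}, {"rotation": [0, 0, 0], "delta_pos": [0, 0, 0.12], "claw": 0.36}, {"rotation": [0, 0, 0], "delta_pos": [0, 0, 0.12], "claw": 0.36}, {"rotation": [0, 0, 0], "delta_pos": [0, 0, 0.12], "claw": 0.0}]'

```text
time: 24.0
eef_pos: [0.6513, -0.1416, 0.1782]
orientation: [[0.998, -0.066, -0.001], [-0.066, -0.998, 0.0], [-0.001, -0.0, -1.0]]
wrist_force: [1.0, -0.0, 0.9]
grip_width: 0.0552
grasp_force: 0.0
```

Call:
apply_moves --series '[{"rotation": [0, 0, 0], "delta_pos": [0, 0, 0], "claw": -0.2}, {"rotation": [0, 0, 0], "delta_pos": [0, 0, 0], "claw": -0.3}, {"rotation": [0, 0, 0], "delta_pos": [0, 0, 0], "claw": -0.4}, {"rotation": [0, 0, 0], "delta_pos": [0, 0, 0], "claw": -0.4}]'

```text
time: 24.33
eef_pos: [0.652, -0.1425, 0.1807]
orientation: [[0.998, -0.066, 0.005], [-0.066, -0.998, -0.002], [0.005, 0.002, -1.0]]
wrist_force: [-1.4, 0.0, 8.0]
grip_width: 0.0313
grasp_force: 30.0
```

Call:
apply_moves --series '[{"rotation": [0, 0, 0], "delta_pos": [0, 0, 0], "claw": 0.0}, {"rotation": [0, 0, 0], "delta_pos": [0, 0, 0], "claw": 0.0}, {"rotation": [0, 0, -0.12], "delta_pos": [0, 0, 0], "claw": 0.0}, {"rotation": [0, 0, -0.24], "delta_pos": [0, 0, 0], "claw": 0.0}, {"rotation": [0, 0, -0.36], "delta_pos": [0, 0, 0], "claw": 0.0}]'

```text
time: 24.75
eef_pos: [0.6515, -0.1424, 0.1784]
orientation: [[0.955, 0.295, 0.001], [0.295, -0.955, -0.001], [0.001, 0.001, -1.0]]
wrist_force: [-0.4, 0.4, -0.5]
grip_width: 0.0441
grasp_force: 0.0
```

Call:
apply_moves --series '[{"rotation": [0, 0, -0.12], "delta_pos": [0, 0, 0], "claw": 0.0}, {"rotation": [0, 0, -0.24], "delta_pos": [0, 0, 0], "claw": 0.0}, {"rotation": [0, 0, -0.36], "delta_pos": [0, 0, 0], "claw": 0.0}, {"rotation": [0, 0, -0.48], "delta_pos": [0, 0, 0], "claw": 0.0}, {"rotation": [0, 0, -0.6], "delta_pos": [0, 0, 0], "claw": 0.0}]'

```text
time: 25.17
eef_pos: [0.6515, -0.1424, 0.1784]
orientation: [[0.622, 0.783, 0.001], [0.783, -0.622, -0.001], [0.0, 0.001, -1.0]]
wrist_force: [-0.7, 0.8, -0.3]
grip_width: 0.0441
grasp_force: 0.0
```

Call:
apply_moves --series '[{"rotation": [0, 0, -0.12], "delta_pos": [0, 0, 0], "claw": 0.0}, {"rotation": [0, 0, -0.24], "delta_pos": [0, 0, 0], "claw": 0.0}, {"rotation": [0, 0, -0.36], "delta_pos": [0, 0, 0], "claw": 0.0}, {"rotation": [0, 0, -0.48], "delta_pos": [0, 0, 0], "claw": 0.0}, {"rotation": [0, 0, -0.6], "delta_pos": [0, 0, 0], "claw": 0.0}]'

```text
time: 25.58
eef_pos: [0.6515, -0.1424, 0.1784]
orientation: [[0.071, 0.997, 0.001], [0.997, -0.071, -0.001], [-0.001, 0.001, -1.0]]
wrist_force: [0.7, 0.4, 0.0]
grip_width: 0.0442
grasp_force: 0.0
```

Call:
apply_moves --series '[{"rotation": [0, 0, 0], "delta_pos": [0, 0, 0], "claw": 0.0}, {"rotation": [0, 0, 0], "delta_pos": [0, 0, 0], "claw": -0.2}, {"rotation": [0, 0, 0], "delta_pos": [0, 0, 0], "claw": -0.3}, {"rotation": [0, 0, 0], "delta_pos": [0, 0, 0], "claw": -0.4}, {"rotation": [0, 0, 0], "delta_pos": [0, 0, 0], "claw": -0.4}]'

```text
time: 26.0
eef_pos: [0.6516, -0.1424, 0.1784]
orientation: [[0.079, 0.997, 0.001], [0.997, -0.079, -0.001], [-0.001, 0.001, -1.0]]
wrist_force: [0.9, 0.0, 1.5]
grip_width: 0.031
grasp_force: 30.0
```

Call:
apply_moves --series '[{"rotation": [0, 0, 0], "delta_pos": [0, 0, 0], "claw": -0.1}, {"rotation": [0, 0, 0], "delta_pos": [0, 0, 0], "claw": 0.0}, {"rotation": [0, 0, 0], "delta_pos": [0, 0, -0.01], "claw": 0.0}, {"rotation": [0, 0, 0], "delta_pos": [0, 0, -0.02], "claw": 0.0}, {"rotation": [0, 0, 0], "delta_pos": [0, 0, -0.02], "claw": 0.0}]'

```text
time: 26.42
eef_pos: [0.6521, -0.1426, 0.2013]
orientation: [[0.077, 0.997, 0.005], [0.997, -0.077, -0.002], [-0.002, 0.005, -1.0]]
wrist_force: [0.0, 0.2, 0.3]
grip_width: 0.0439
grasp_force: 0.0
```

Call:
apply_moves --series '[{"rotation": [0, 0, 0], "delta_pos": [0, 0, 0], "claw": -0.2}, {"rotation": [0, 0, 0], "delta_pos": [0, 0, 0], "claw": -1}, {"rotation": [0, 0, 0], "delta_pos": [0, 0, 0], "claw": -1}, {"rotation": [0, 0, 0], "delta_pos": [0, 0, 0], "claw": -1}]'

```text
time: 26.75
eef_pos: [0.6515, -0.1424, 0.1983]
orientation: [[0.077, 0.997, 0.001], [0.997, -0.077, -0.001], [-0.001, 0.001, -1.0]]
wrist_force: [-0.3, 0.7, 3.1]
grip_width: 0.0314
grasp_force: 30.0
```

```bash
cat >> h.py <<'E'
W={1:(-.040,-.064),2:(-.040,.064),3:(.040,-.064),4:(.040,.064)}
rk0=np.array([.0013,.0002,.0003])
RP=RT@Ro.from_rotvec([0,0,np.pi/2]).as_matrix()
def wellg(i,zb,zg): return seat+RS@(np.array([*W[i],.012+zb+zg])+rk0)
E
python3 - <<'E'
from h import *
st();g,R=gp();print(g,g[2])
plan((g+[0,0,.12],R),(wellg(4,.08,g[2]),RP),nmax=4)
E
```

```text
{'time': 26.75, 'q': [-0.3904, 0.8252, 1.2277, -0.0004, 1.0873, -0.3132], 'eef_pos': [0.6515, -0.1424, 0.1983], 'orientation': [[0.077, 0.997, 0.0011], [0.997, -0.077, -0.0008], [-0.0007, 0.0012, -1.0]], 'wrist_force': [-0.3155, 0.7262, 3.0632], 'grip_width': 0.0314}
[ 0.65166778 -0.14251014  0.05133514] 0.051335140570631044
t 26.75
rows~2.9 rot [0.0, 0.0, 0.0] pos [-0.0001, 0.0001, -0.12]
rows~3.1 rot [-0.144, 0.018, -0.081] pos [0.1119, -0.0585, -0.0207]
rows~3.1 rot [-0.145, 0.018, -0.08] pos [0.1166, -0.0459, -0.0261]
rows~3.1 rot [-0.144, 0.019, -0.081] pos [0.1203, -0.0324, -0.0297]
```

```bash
python3 - <<'E'
from h import *
g,R=gp()
plan((g+[0,0,.18],R),(wellg(3,.08,g[2]),RP),(wellg(3,.03,g[2]),RP),nmax=4.5)
E
```

```text
t 26.75
rows~4.3 rot [0.0, 0.0, 0.0] pos [-0.0001, 0.0002, -0.18]
rows~3.1 rot [-0.217, 0.027, -0.121] pos [0.1058, -0.0723, -0.0009]
rows~3.1 rot [-0.216, 0.028, -0.121] pos [0.1139, -0.0575, -0.0121]
rows~1.2 rot [-0.0, -0.0, 0.0] pos [0.0, 0.0, 0.05]
```

Call:
apply_moves --series '[{"rotation": [0, 0, 0], "delta_pos": [0, 0, -0.02], "claw": -1}, {"rotation": [0, 0, 0], "delta_pos": [0, 0, -0.06], "claw": -1}, {"rotation": [0, 0, 0], "delta_pos": [0, 0, -0.1], "claw": -1}, {"rotation": [0, 0, 0], "delta_pos": [0, 0, -0.14], "claw": -1}, {"rotation": [0, 0, 0], "delta_pos": [0, 0, -0.18], "claw": -1}]'

```text
time: 27.17
eef_pos: [0.651, -0.1421, 0.3797]
orientation: [[0.077, 0.997, 0.0], [0.997, -0.077, -0.0], [-0.0, 0.0, -1.0]]
wrist_force: [1.1, 0.6, -0.8]
grip_width: 0.0315
grasp_force: 30.0
```

Call:
apply_moves --series '[{"rotation": [-0.043, 0.005, -0.024], "delta_pos": [0.021, -0.014, 0], "claw": -1}, {"rotation": [-0.087, 0.011, -0.048], "delta_pos": [0.042, -0.029, 0], "claw": -1}, {"rotation": [-0.13, 0.016, -0.072], "delta_pos": [0.063, -0.043, -0.001], "claw": -1}, {"rotation": [-0.174, 0.022, -0.097], "delta_pos": [0.085, -0.058, -0.001], "claw": -1}, {"rotation": [-0.217, 0.027, -0.121], "delta_pos": [0.106, -0.072, -0.001], "claw": -1}]'

```text
time: 27.58
eef_pos: [0.5868, -0.0299, 0.3787]
orientation: [[-0.047, 0.975, 0.218], [0.999, 0.043, 0.023], [0.013, 0.219, -0.976]]
wrist_force: [0.1, -0.3, -0.5]
grip_width: 0.0313
grasp_force: 30.0
```

Call:
apply_moves --series '[{"rotation": [-0.043, 0.006, -0.024], "delta_pos": [0.023, -0.012, -0.002], "claw": -1}, {"rotation": [-0.087, 0.011, -0.048], "delta_pos": [0.046, -0.023, -0.005], "claw": -1}, {"rotation": [-0.13, 0.017, -0.072], "delta_pos": [0.068, -0.035, -0.007], "claw": -1}, {"rotation": [-0.173, 0.022, -0.097], "delta_pos": [0.091, -0.046, -0.01], "claw": -1}, {"rotation": [-0.216, 0.028, -0.121], "delta_pos": [0.114, -0.058, -0.012], "claw": -1}]'

```text
time: 28.0
eef_pos: [0.5225, 0.0811, 0.3794]
orientation: [[-0.169, 0.893, 0.418], [0.986, 0.153, 0.072], [0.0, 0.424, -0.906]]
wrist_force: [0.6, 0.7, -0.1]
grip_width: 0.0311
grasp_force: 30.0
```

Call:
apply_moves --series '[{"rotation": [0, 0, 0], "delta_pos": [0, 0, 0], "claw": -1}, {"rotation": [0, 0, 0], "delta_pos": [0, 0, 0], "claw": -1}, {"rotation": [0, 0, 0], "delta_pos": [0, 0, 0], "claw": -1}, {"rotation": [0, 0, 0], "delta_pos": [0, 0, 0], "claw": -1}]'

```text
time: 28.33
eef_pos: [0.5238, 0.0794, 0.3794]
orientation: [[-0.167, 0.894, 0.416], [0.986, 0.151, 0.071], [0.0, 0.422, -0.907]]
wrist_force: [0.2, 0.1, -0.8]
grip_width: 0.0313
grasp_force: 30.0
```

```bash
cat >> h.py <<'E'
def wk(i,zg):
    s=manip.read_state();g,R=gp();print('well%d'%i,'vial off mm',np.round((RS.T@(g-wellg(i,0,zg)))*1e3,2),'F',np.round(RS.T@s['wrist_force'],1),'q6',round(s['q'][5],2),'rot',Ro.from_matrix(R.T@RP).as_rotvec().round(4),'w',s['grip_width'])
E
python3 - <<'E'
from h import *
wk(3,.0513);plan((wellg(3,.03,.0513),RP))
E
```

```text
well3 vial off mm [-0.24 -0.5  79.64] F [-0.1  0.1 -0.8] q6 -0.34 rot [-0.0008  0.0001 -0.001 ] w 0.03130051010092179
t 28.3333
rows~1.2 rot [-0.001, 0.0, -0.001] pos [0.0005, 0.0002, 0.0496]
```

Call:
apply_moves --series '[{"rotation": [0, 0, 0], "delta_pos": [0.0005, 0.0002, 0.02], "claw": -1}, {"rotation": [0, 0, 0], "delta_pos": [0.0005, 0.0002, 0.04], "claw": -1}, {"rotation": [0, 0, 0], "delta_pos": [0.0005, 0.0002, 0.05], "claw": -1}, {"rotation": [0, 0, 0], "delta_pos": [0.0005, 0.0002, 0.058], "claw": -1}, {"rotation": [0, 0, 0], "delta_pos": [0.0005, 0.0002, 0.063], "claw": -1}]'

```text
time: 28.75
eef_pos: [0.5501, 0.0848, 0.3219]
orientation: [[-0.168, 0.894, 0.416], [0.986, 0.152, 0.071], [0.001, 0.422, -0.907]]
wrist_force: [0.5, 0.2, -0.6]
grip_width: 0.0313
grasp_force: 30.0
```

```bash
python3 - <<'E'
from h import *
wk(3,.0513)
E
```

```text
well3 vial off mm [-0.29  0.5  16.15] F [ 0.2  0.1 -0.8] q6 -0.34 rot [-0.001  -0.0003 -0.0006] w 0.03134076830999176
```

Call:
apply_moves --series '[{"rotation": [0, 0, 0], "delta_pos": [0, 0, 0.004], "claw": -1}, {"rotation": [0, 0, 0], "delta_pos": [0, 0, 0.008], "claw": -1}, {"rotation": [0, 0, 0], "delta_pos": [0, 0, 0.012], "claw": -1}, {"rotation": [0, 0, 0], "delta_pos": [0, 0, 0.015], "claw": -1}, {"rotation": [0, 0, 0], "delta_pos": [0, 0, 0.015], "claw": -1}]'

```text
time: 29.17
eef_pos: [0.556, 0.0863, 0.3088]
orientation: [[-0.168, 0.893, 0.416], [0.986, 0.153, 0.072], [0.0, 0.423, -0.906]]
wrist_force: [0.2, 0.6, -0.7]
grip_width: 0.0312
grasp_force: 30.0
```

```bash
python3 - <<'E'
from h import *
wk(3,.0513)
E
```

```text
well3 vial off mm [-0.2   1.01  1.72] F [ 0.   0.6 -0.8] q6 -0.34 rot [-0.0001 -0.0004  0.0001] w 0.031246437174764732
```

Call:
apply_moves --series '[{"rotation": [0, 0, 0], "delta_pos": [-0.0008, 0, 0.001], "claw": -1}, {"rotation": [0, 0, 0], "delta_pos": [-0.0008, 0, 0.002], "claw": -1}, {"rotation": [0, 0, 0], "delta_pos": [-0.0008, 0, 0.002], "claw": -1}]'

```text
time: 29.42
eef_pos: [0.5569, 0.0856, 0.3075]
orientation: [[-0.168, 0.893, 0.417], [0.986, 0.153, 0.071], [0.0, 0.423, -0.906]]
wrist_force: [-0.6, 0.6, -1.0]
grip_width: 0.0314
grasp_force: 30.0
```

```bash
python3 - <<'E'
from h import *
wk(3,.0513)
E
```

```text
well3 vial off mm [0.03 0.14 0.17] F [-0.8  0.6 -0.7] q6 -0.35 rot [ 0.0005 -0.0003  0.0002] w 0.0314385157082398
```

Call:
apply_moves --series '[{"rotation": [0, 0, 0], "delta_pos": [0, 0, 0], "claw": -0.1}, {"rotation": [0, 0, 0], "delta_pos": [0, 0, 0], "claw": 0.0}, {"rotation": [0, 0, 0], "delta_pos": [0, 0, 0], "claw": 0.0}, {"rotation": [0, 0, 0], "delta_pos": [0, 0, -0.02], "claw": 0.0}, {"rotation": [0, 0, 0], "delta_pos": [0, 0, -0.05], "claw": 0.0}]'

```text
time: 29.83
eef_pos: [0.5358, 0.082, 0.351]
orientation: [[-0.168, 0.895, 0.412], [0.986, 0.152, 0.072], [0.001, 0.419, -0.908]]
wrist_force: [-0.1, 0.6, 0.1]
grip_width: 0.0437
grasp_force: 0.0
```

Call:
apply_moves --series '[{"rotation": [0, 0, 0], "delta_pos": [0, 0, -0.04], "claw": 0.0}, {"rotation": [0, 0, 0], "delta_pos": [0, 0, -0.06], "claw": 0.36}, {"rotation": [0, 0, 0], "delta_pos": [0, 0, -0.06], "claw": 0.36}, {"rotation": [0, 0, 0], "delta_pos": [0, 0, -0.06], "claw": 0.36}]'

```text
time: 30.17
eef_pos: [0.5108, 0.0778, 0.4076]
orientation: [[-0.168, 0.893, 0.418], [0.986, 0.153, 0.071], [-0.0, 0.424, -0.905]]
wrist_force: [-1.2, 0.5, -0.2]
grip_width: 0.0596
grasp_force: 0.0
```

```bash
python3 - <<'E'
from h import *
wk(3,.0513);c,Q=deck()
m=Q[(np.hypot(Q[:,0]-.0413,Q[:,1]+.064)<.022)&(Q[:,2]>.05)&(Q[:,2]<.1)];print('vial3 top',len(m),m.max(0),np.median(m,axis=0),m.min(0))
vials(cap('top'))
R1=Rd(1.3)
plan(([.6447,-.264,.15],R1),([.6447,-.264,.032],R1))
E
```

```text
well3 vial off mm [2.4000e-01 9.0000e-02 1.1066e+02] F [-1.1  0.7  0.2] q6 -0.33 rot [0.002  0.0002 0.0002] w 0.05959511478848721
deck n (seat frame) [ 2.3e-03 -4.0e-04  1.0e+00] z at centre 0.0345 23188 [-0.064  -0.094   0.0324] [0.064  0.0806 0.0365]
knob top [-0.015   0.011   0.0631] [0.0199 0.0457 0.071 ] [0.0024 0.0284 0.067 ] 2225
vial3 top 1502 [ 0.05833138 -0.04731761  0.07470721] [ 0.04281499 -0.06073758  0.07216808] [ 0.02707894 -0.07878063  0.05544329]
328 [573.2  93.4] top [ 0.8732 -0.7339  0.0646] mid [ 0.8796 -0.7468  0.0644] ext [0.122 0.052 0.021]
473 [215.3 111.6] top [0.8215 0.2762 0.0645] mid [0.8467 0.2957 0.0644] ext [0.121 0.129 0.021]
254 [ 86.9 106. ] top [0.8417 0.6304 0.0579] mid [0.8581 0.6625 0.0592] ext [0.105 0.118 0.01 ]
226 [618.6 115.2] top [ 0.8071 -0.8513  0.0649] mid [ 0.807  -0.8509  0.0645] ext [0.023 0.13  0.021]
77 [409.6 172.1] top [ 0.6448 -0.2642  0.06  ] mid [ 0.6453 -0.2642  0.0612] ext [0.028 0.027 0.013]
3214 [616.5 276.3] top [ 0.3615 -0.8205  0.0602] mid [ 0.3587 -0.846   0.0645] ext [0.454 0.102 0.021]
84 [465.1 201.3] top [ 0.5631 -0.415   0.0598] mid [ 0.5625 -0.416   0.0598] ext [0.025 0.026 0.011]
83 [459.1 239.3] top [ 0.4592 -0.3945  0.0599] mid [ 0.4589 -0.395   0.06  ] ext [0.024 0.026 0.011]
257 [314.2 392.2] top [ 0.0613 -0.0006  0.0638] mid [ 0.0578 -0.0004  0.0645] ext [0.025 0.107 0.021]
t 30.2667
rows~3.2 rot [0.129, 0.082, -0.371] pos [-0.1198, 0.0072, 0.0432]
rows~3.2 rot [0.129, 0.081, -0.371] pos [-0.1183, -0.0325, 0.0349]
rows~3.2 rot [0.129, 0.082, -0.37] pos [-0.1019, -0.0694, 0.0325]
rows~2.8 rot [0.0, -0.0, -0.0] pos [-0.0, -0.0001, 0.118]
```

Call:
apply_moves --series '[{"rotation": [0.129, 0.082, -0.371], "delta_pos": [-0.12, 0.007, 0.043], "claw": 0.36}, {"rotation": [0.129, 0.082, -0.371], "delta_pos": [-0.12, 0.007, 0.043], "claw": 0.36}, {"rotation": [0.129, 0.082, -0.371], "delta_pos": [-0.12, 0.007, 0.043], "claw": 0.36}, {"rotation": [0.129, 0.082, -0.371], "delta_pos": [-0.12, 0.007, 0.043], "claw": 0.36}]'

```text
time: 30.6
eef_pos: [0.5566, -0.0405, 0.3672]
orientation: [[-0.52, 0.81, 0.27], [0.852, 0.512, 0.105], [-0.054, 0.285, -0.957]]
wrist_force: [0.1, 0.1, -0.1]
grip_width: 0.0602
grasp_force: 0.0
```

Call:
apply_moves --series '[{"rotation": [0.129, 0.081, -0.371], "delta_pos": [-0.118, -0.033, 0.035], "claw": 0.36}, {"rotation": [0.129, 0.081, -0.371], "delta_pos": [-0.118, -0.033, 0.035], "claw": 0.36}, {"rotation": [0.129, 0.081, -0.371], "delta_pos": [-0.118, -0.033, 0.035], "claw": 0.36}, {"rotation": [0.129, 0.081, -0.371], "delta_pos": [-0.118, -0.033, 0.035], "claw": 0.36}]'

```text
time: 30.93
eef_pos: [0.6004, -0.1559, 0.3292]
orientation: [[-0.798, 0.589, 0.124], [0.6, 0.796, 0.079], [-0.052, 0.137, -0.989]]
wrist_force: [0.0, 0.3, -0.2]
grip_width: 0.0596
grasp_force: 0.0
```

Call:
apply_moves --series '[{"rotation": [0.129, 0.082, -0.37], "delta_pos": [-0.102, -0.069, 0.033], "claw": 0.36}, {"rotation": [0.129, 0.082, -0.37], "delta_pos": [-0.102, -0.069, 0.033], "claw": 0.36}, {"rotation": [0.129, 0.082, -0.37], "delta_pos": [-0.102, -0.069, 0.033], "claw": 0.36}, {"rotation": [0.129, 0.082, -0.37], "delta_pos": [-0.102, -0.069, 0.033], "claw": 0.36}]'

```text
time: 31.27
eef_pos: [0.6448, -0.2692, 0.2913]
orientation: [[-0.964, 0.266, -0.006], [0.266, 0.964, 0.001], [0.006, -0.0, -1.0]]
wrist_force: [-2.1, -0.3, -0.0]
grip_width: 0.0596
grasp_force: 0.0
```

Call:
apply_moves --series '[{"rotation": [0, 0, 0], "delta_pos": [0, 0, 0], "claw": 0.36}, {"rotation": [0, 0, 0], "delta_pos": [0, 0, 0], "claw": 0.36}, {"rotation": [0, 0, 0], "delta_pos": [0, 0, 0], "claw": 0.36}]'

```text
time: 31.52
eef_pos: [0.6445, -0.2626, 0.2983]
orientation: [[-0.963, 0.268, 0.003], [0.268, 0.963, 0.001], [-0.002, 0.001, -1.0]]
wrist_force: [1.0, -0.5, 0.3]
grip_width: 0.0598
grasp_force: 0.0
```

```bash
python3 - <<'E'
from h import *
st();print(gp()[0])
plan(([.6447,-.264,.032],Rd(1.3)))
E
```

```text
{'time': 31.5167, 'q': [-0.5551, 0.7817, 1.0298, 0.0021, 1.3282, -1.8552], 'eef_pos': [0.6445, -0.2626, 0.2983], 'orientation': [[-0.9635, 0.2678, 0.0026], [0.2679, 0.9635, 0.0007], [-0.0024, 0.0014, -1.0]], 'wrist_force': [1.0394, -0.467, 0.2678], 'grip_width': 0.0598}
[ 0.64486434 -0.26249762  0.15127804]
t 31.5167
rows~2.9 rot [0.001, 0.002, -0.0] pos [-0.0003, -0.0015, 0.1193]
```

Call:
apply_moves --series '[{"rotation": [0.001, 0.002, 0], "delta_pos": [0, -0.001, 0.04], "claw": 0.36}, {"rotation": [0.001, 0.002, 0], "delta_pos": [0, -0.001, 0.08], "claw": 0.36}, {"rotation": [0.001, 0.002, 0], "delta_pos": [0, -0.001, 0.119], "claw": 0.36}, {"rotation": [0.001, 0.002, 0], "delta_pos": [0, -0.001, 0.119], "claw": 0.36}, {"rotation": [0.001, 0.002, 0], "delta_pos": [0, -0.001, 0.119], "claw": 0.0}]'

```text
time: 31.93
eef_pos: [0.6444, -0.2638, 0.1791]
orientation: [[-0.964, 0.267, -0.002], [0.267, 0.964, 0.001], [0.002, 0.001, -1.0]]
wrist_force: [0.5, -0.4, 1.0]
grip_width: 0.0549
grasp_force: 0.0
```

Call:
apply_moves --series '[{"rotation": [0, 0, 0], "delta_pos": [0, 0, 0], "claw": -0.2}, {"rotation": [0, 0, 0], "delta_pos": [0, 0, 0], "claw": -0.3}, {"rotation": [0, 0, 0], "delta_pos": [0, 0, 0], "claw": -0.4}, {"rotation": [0, 0, 0], "delta_pos": [0, 0, 0], "claw": -0.4}]'

```text
time: 32.27
eef_pos: [0.6448, -0.265, 0.1815]
orientation: [[-0.963, 0.268, 0.003], [0.268, 0.963, -0.002], [-0.004, -0.001, -1.0]]
wrist_force: [-1.2, 0.4, 6.8]
grip_width: 0.0311
grasp_force: 30.0
```

Call:
apply_moves --series '[{"rotation": [0, 0, 0], "delta_pos": [0, 0, 0], "claw": 0.0}, {"rotation": [0, 0, 0], "delta_pos": [0, 0, 0], "claw": 0.0}, {"rotation": [0, 0, 0.12], "delta_pos": [0, 0, 0], "claw": 0.0}, {"rotation": [0, 0, 0.24], "delta_pos": [0, 0, 0], "claw": 0.0}, {"rotation": [0, 0, 0.36], "delta_pos": [0, 0, 0], "claw": 0.0}]'

```text
time: 32.68
eef_pos: [0.6443, -0.2649, 0.1791]
orientation: [[-0.804, 0.595, -0.0], [0.595, 0.804, -0.0], [-0.0, -0.0, -1.0]]
wrist_force: [-0.7, 0.8, 0.3]
grip_width: 0.044
grasp_force: 0.0
```

Call:
apply_moves --series '[{"rotation": [0, 0, 0.12], "delta_pos": [0, 0, 0], "claw": 0.0}, {"rotation": [0, 0, 0.24], "delta_pos": [0, 0, 0], "claw": 0.0}, {"rotation": [0, 0, 0.36], "delta_pos": [0, 0, 0], "claw": 0.0}, {"rotation": [0, 0, 0.48], "delta_pos": [0, 0, 0], "claw": 0.0}, {"rotation": [0, 0, 0.6], "delta_pos": [0, 0, 0], "claw": 0.0}]'

```text
time: 33.1
eef_pos: [0.6444, -0.2648, 0.1791]
orientation: [[-0.328, 0.945, -0.0], [0.945, 0.328, -0.0], [-0.0, -0.0, -1.0]]
wrist_force: [-0.7, -1.0, -0.6]
grip_width: 0.0441
grasp_force: 0.0
```

Call:
apply_moves --series '[{"rotation": [0, 0, 0.12], "delta_pos": [0, 0, 0], "claw": 0.0}, {"rotation": [0, 0, 0.12], "delta_pos": [0, 0, 0], "claw": -0.2}, {"rotation": [0, 0, 0.12], "delta_pos": [0, 0, 0], "claw": -0.3}, {"rotation": [0, 0, 0.12], "delta_pos": [0, 0, 0], "claw": -0.4}, {"rotation": [0, 0, 0.12], "delta_pos": [0, 0, 0], "claw": -0.4}]'

```text
time: 33.52
eef_pos: [0.6444, -0.2648, 0.1791]
orientation: [[-0.22, 0.975, -0.0], [0.975, 0.22, -0.0], [-0.0, -0.0, -1.0]]
wrist_force: [-0.6, 0.5, 1.3]
grip_width: 0.0309
grasp_force: 30.0
```

Call:
apply_moves --series '[{"rotation": [0, 0, 0], "delta_pos": [0, 0, 0], "claw": -0.1}, {"rotation": [0, 0, 0], "delta_pos": [0, 0, 0], "claw": 0.0}, {"rotation": [0, 0, 0], "delta_pos": [0, 0, -0.01], "claw": 0.0}, {"rotation": [0, 0, 0], "delta_pos": [0, 0, -0.02], "claw": 0.0}, {"rotation": [0, 0, 0], "delta_pos": [0, 0, -0.02], "claw": 0.0}]'

```text
time: 33.93
eef_pos: [0.6449, -0.2651, 0.2023]
orientation: [[-0.218, 0.976, 0.004], [0.976, 0.218, -0.003], [-0.003, 0.003, -1.0]]
wrist_force: [0.7, -0.6, 0.5]
grip_width: 0.0441
grasp_force: 0.0
```

Call:
apply_moves --series '[{"rotation": [0, 0, 0], "delta_pos": [0, 0, 0], "claw": -0.2}, {"rotation": [0, 0, 0], "delta_pos": [0, 0, 0], "claw": -1}, {"rotation": [0, 0, 0], "delta_pos": [0, 0, 0], "claw": -1}, {"rotation": [0, 0, 0], "delta_pos": [0, 0, 0], "claw": -1}]'

```text
time: 34.27
eef_pos: [0.6444, -0.2648, 0.1991]
orientation: [[-0.218, 0.976, -0.0], [0.976, 0.218, -0.0], [-0.0, -0.0, -1.0]]
wrist_force: [0.7, 1.0, 2.3]
grip_width: 0.0312
grasp_force: 30.0
```

```bash
python3 - <<'E'
from h import *
st();g,R=gp();print(g)
plan((g+[0,0,.18],R),(wellg(4,.09,g[2]),RP),nmax=4.5)
E
```

```text
{'time': 34.2667, 'q': [-0.5576, 0.8861, 1.1052, -0.0003, 1.1502, -0.7772], 'eef_pos': [0.6444, -0.2648, 0.1991], 'orientation': [[-0.218, 0.9759, -0.0001], [0.9759, 0.218, -0.0003], [-0.0003, -0.0001, -1.0]], 'wrist_force': [0.6646, 1.0032, 2.2906], 'grip_width': 0.0312}
[ 0.64440582 -0.26486117  0.05214459]
t 34.2667
rows~4.3 rot [0.0, 0.0, 0.0] pos [-0.0001, -0.0, -0.18]
rows~3.9 rot [-0.145, -0.004, 0.017] pos [0.1636, -0.0136, -0.0036]
rows~3.9 rot [-0.146, -0.003, 0.017] pos [0.1633, -0.0157, -0.0063]
rows~3.9 rot [-0.145, -0.004, 0.016] pos [0.163, -0.0173, -0.0092]
```

```bash
python3 - <<'E'
from h import *
g,R=gp()
plan((g+[0,0,.23],R),(wellg(4,.09,.0521)+[0,0,.02],RP),nmax=4.5)
E
```

```text
t 34.2667
rows~2.8 rot [0.0, 0.0, 0.0] pos [-0.0, -0.0, -0.115]
rows~2.8 rot [0.0, 0.0, 0.0] pos [-0.0001, -0.0, -0.115]
rows~3.9 rot [-0.145, -0.004, 0.017] pos [0.1636, -0.0136, 0.0065]
rows~3.9 rot [-0.146, -0.003, 0.017] pos [0.1633, -0.0171, 0.0036]
rows~3.9 rot [-0.145, -0.004, 0.016] pos [0.1631, -0.0202, 0.0003]
```

Call:
apply_moves --series '[{"rotation": [0, 0, 0], "delta_pos": [0, 0, -0.015], "claw": -1}, {"rotation": [0, 0, 0], "delta_pos": [0, 0, -0.04], "claw": -1}, {"rotation": [0, 0, 0], "delta_pos": [0, 0, -0.065], "claw": -1}, {"rotation": [0, 0, 0], "delta_pos": [0, 0, -0.09], "claw": -1}, {"rotation": [0, 0, 0], "delta_pos": [0, 0, -0.115], "claw": -1}]'

```text
time: 34.68
eef_pos: [0.6443, -0.2647, 0.3146]
orientation: [[-0.218, 0.976, -0.001], [0.976, 0.218, 0.0], [0.001, -0.001, -1.0]]
wrist_force: [-0.2, 0.4, -0.3]
grip_width: 0.0309
grasp_force: 30.0
```

Call:
apply_moves --series '[{"rotation": [0, 0, 0], "delta_pos": [0, 0, -0.025], "claw": -1}, {"rotation": [0, 0, 0], "delta_pos": [0, 0, -0.05], "claw": -1}, {"rotation": [0, 0, 0], "delta_pos": [0, 0, -0.075], "claw": -1}, {"rotation": [0, 0, 0], "delta_pos": [0, 0, -0.1], "claw": -1}, {"rotation": [0, 0, 0], "delta_pos": [0, 0, -0.115], "claw": -1}]'

```text
time: 35.1
eef_pos: [0.6442, -0.2647, 0.4316]
orientation: [[-0.218, 0.976, 0.002], [0.976, 0.218, -0.002], [-0.002, 0.002, -1.0]]
wrist_force: [-0.4, 0.3, -0.2]
grip_width: 0.0313
grasp_force: 30.0
```

Call:
apply_moves --series '[{"rotation": [-0.029, -0.001, 0.003], "delta_pos": [0.033, -0.003, 0.001], "claw": -1}, {"rotation": [-0.058, -0.002, 0.007], "delta_pos": [0.065, -0.005, 0.003], "claw": -1}, {"rotation": [-0.087, -0.002, 0.01], "delta_pos": [0.098, -0.008, 0.004], "claw": -1}, {"rotation": [-0.116, -0.003, 0.014], "delta_pos": [0.131, -0.011, 0.005], "claw": -1}, {"rotation": [-0.145, -0.004, 0.017], "delta_pos": [0.164, -0.014, 0.006], "claw": -1}]'

```text
time: 35.52
eef_pos: [0.5942, -0.1064, 0.4224]
orientation: [[-0.201, 0.969, 0.142], [0.98, 0.199, 0.027], [-0.002, 0.145, -0.989]]
wrist_force: [1.3, -0.0, -0.7]
grip_width: 0.0315
grasp_force: 30.0
```

Call:
apply_moves --series '[{"rotation": [-0.029, -0.001, 0.003], "delta_pos": [0.033, -0.003, 0.001], "claw": -1}, {"rotation": [-0.058, -0.001, 0.007], "delta_pos": [0.065, -0.007, 0.001], "claw": -1}, {"rotation": [-0.088, -0.002, 0.01], "delta_pos": [0.098, -0.01, 0.002], "claw": -1}, {"rotation": [-0.117, -0.002, 0.014], "delta_pos": [0.131, -0.014, 0.003], "claw": -1}, {"rotation": [-0.146, -0.003, 0.017], "delta_pos": [0.163, -0.017, 0.004], "claw": -1}]'

```text
time: 35.93
eef_pos: [0.5454, 0.0501, 0.4156]
orientation: [[-0.184, 0.941, 0.283], [0.983, 0.177, 0.051], [-0.002, 0.287, -0.958]]
wrist_force: [0.7, 0.4, -0.0]
grip_width: 0.0311
grasp_force: 30.0
```

Call:
apply_moves --series '[{"rotation": [-0.029, -0.001, 0.003], "delta_pos": [0.033, -0.004, 0], "claw": -1}, {"rotation": [-0.058, -0.002, 0.006], "delta_pos": [0.065, -0.008, 0], "claw": -1}, {"rotation": [-0.087, -0.002, 0.01], "delta_pos": [0.098, -0.012, 0], "claw": -1}, {"rotation": [-0.116, -0.003, 0.013], "delta_pos": [0.13, -0.016, 0], "claw": -1}, {"rotation": [-0.145, -0.004, 0.016], "delta_pos": [0.163, -0.02, 0], "claw": -1}]'

```text
time: 36.35
eef_pos: [0.4967, 0.2066, 0.4096]
orientation: [[-0.168, 0.893, 0.417], [0.986, 0.152, 0.071], [-0.0, 0.423, -0.906]]
wrist_force: [0.6, 0.3, -1.5]
grip_width: 0.0312
grasp_force: 30.0
```

Call:
apply_moves --series '[{"rotation": [0, 0, 0], "delta_pos": [0, 0, 0], "claw": -1}, {"rotation": [0, 0, 0], "delta_pos": [0, 0, 0], "claw": -1}, {"rotation": [0, 0, 0], "delta_pos": [0, 0, 0], "claw": -1}, {"rotation": [0, 0, 0], "delta_pos": [0, 0, 0], "claw": -1}]'

```text
time: 36.68
eef_pos: [0.4979, 0.2044, 0.4098]
orientation: [[-0.167, 0.894, 0.416], [0.986, 0.152, 0.07], [-0.001, 0.422, -0.907]]
wrist_force: [0.4, -0.9, -0.7]
grip_width: 0.0311
grasp_force: 30.0
```

```bash
python3 - <<'E'
from h import *
wk(4,.0521);plan((wellg(4,.025,.0521),RP))
E
```

```text
well4 vial off mm [  8.46  -1.03 108.26] F [-0.1 -1.  -0.7] q6 0.01 rot [-0.001   0.0011 -0.001 ] w 0.031083270757865815
t 36.6833
rows~2.0 rot [-0.001, 0.001, -0.001] pos [0.0009, -0.0085, 0.0833]
```

Call:
apply_moves --series '[{"rotation": [0, 0, 0], "delta_pos": [0.0007, -0.0085, 0.02], "claw": -1}, {"rotation": [0, 0, 0], "delta_pos": [0.0007, -0.0085, 0.04], "claw": -1}, {"rotation": [0, 0, 0], "delta_pos": [0.0007, -0.0085, 0.06], "claw": -1}, {"rotation": [0, 0, 0], "delta_pos": [0.0007, -0.0085, 0.075], "claw": -1}, {"rotation": [0, 0, 0], "delta_pos": [0.0007, -0.0085, 0.08], "claw": -1}]'

```text
time: 37.1
eef_pos: [0.5238, 0.2092, 0.3316]
orientation: [[-0.166, 0.895, 0.413], [0.986, 0.151, 0.069], [-0.001, 0.419, -0.908]]
wrist_force: [-0.0, 0.1, -0.5]
grip_width: 0.0313
grasp_force: 30.0
```

```bash
python3 - <<'E'
from h import *
wk(4,.0521)
E
```

```text
well4 vial off mm [-1.18 -0.73 26.21] F [-0.2  0.1 -0.5] q6 0.01 rot [-0.0041  0.0013 -0.0017] w 0.03134223027968703
```

Call:
apply_moves --series '[{"rotation": [0, 0, 0], "delta_pos": [0, 0, 0.005], "claw": -1}, {"rotation": [0, 0, 0], "delta_pos": [0, 0, 0.01], "claw": -1}, {"rotation": [0, 0, 0], "delta_pos": [0, 0, 0.013], "claw": -1}, {"rotation": [0, 0, 0], "delta_pos": [0, 0, 0.013], "claw": -1}]'

```text
time: 37.43
eef_pos: [0.5286, 0.2111, 0.3221]
orientation: [[-0.168, 0.894, 0.416], [0.986, 0.152, 0.071], [-0.0, 0.422, -0.906]]
wrist_force: [-1.5, -0.0, -0.6]
grip_width: 0.0308
grasp_force: 30.0
```

```bash
python3 - <<'E'
from h import *
wk(4,.0521)
E
```

```text
well4 vial off mm [-0.04  0.51 15.53] F [-1.6  0.2  0.1] q6 0.01 rot [-0.0003  0.0005 -0.0001] w 0.030832819509886134
```

Call:
apply_moves --series '[{"rotation": [0, 0, 0], "delta_pos": [-0.0004, 0, 0.004], "claw": -1}, {"rotation": [0, 0, 0], "delta_pos": [-0.0004, 0, 0.008], "claw": -1}, {"rotation": [0, 0, 0], "delta_pos": [-0.0004, 0, 0.012], "claw": -1}, {"rotation": [0, 0, 0], "delta_pos": [-0.0004, 0, 0.0155], "claw": -1}, {"rotation": [0, 0, 0], "delta_pos": [-0.0004, 0, 0.0155], "claw": -1}]'

```text
time: 37.85
eef_pos: [0.5351, 0.2121, 0.3079]
orientation: [[-0.168, 0.894, 0.416], [0.986, 0.153, 0.071], [-0.0, 0.422, -0.906]]
wrist_force: [-3.9, -1.1, 3.4]
grip_width: 0.0311
grasp_force: 30.0
```

```bash
python3 - <<'E'
from h import *
wk(4,.0521)
E
```

```text
well4 vial off mm [-0.05  0.44 -0.14] F [-2.2 -0.4  4.8] q6 0.01 rot [-0.0003  0.0002  0.0001] w 0.031107206528006456
```

Call:
apply_moves --series '[{"rotation": [0, 0, 0], "delta_pos": [0, 0, 0], "claw": -0.1}, {"rotation": [0, 0, 0], "delta_pos": [0, 0, 0], "claw": 0.0}, {"rotation": [0, 0, 0], "delta_pos": [0, 0, 0], "claw": 0.0}, {"rotation": [0, 0, 0], "delta_pos": [0, 0, -0.02], "claw": 0.0}, {"rotation": [0, 0, 0], "delta_pos": [0, 0, -0.05], "claw": 0.0}]'

```text
time: 38.27
eef_pos: [0.5141, 0.2082, 0.3516]
orientation: [[-0.168, 0.896, 0.412], [0.986, 0.153, 0.07], [-0.0, 0.418, -0.909]]
wrist_force: [-0.1, 0.5, 0.5]
grip_width: 0.0439
grasp_force: 0.0
```

Call:
apply_moves --series '[{"rotation": [0, 0, 0], "delta_pos": [0, 0, -0.04], "claw": 0.0}, {"rotation": [0, 0, 0], "delta_pos": [0, 0, -0.07], "claw": 0.36}, {"rotation": [0, 0, 0], "delta_pos": [0, 0, -0.07], "claw": 0.36}, {"rotation": [0, 0, 0], "delta_pos": [0, 0, -0.07], "claw": 0.36}]'

```text
time: 38.6
eef_pos: [0.4846, 0.2035, 0.4182]
orientation: [[-0.168, 0.892, 0.419], [0.986, 0.152, 0.071], [-0.0, 0.425, -0.905]]
wrist_force: [0.7, 0.8, -0.5]
grip_width: 0.0595
grasp_force: 0.0
```

```bash
cat >> h.py <<'E'
def chk():
    c,Q=deck()
    for i,(x,y) in W.items():
        m=Q[(np.hypot(Q[:,0]-x,Q[:,1]-y)<.022)&(Q[:,2]>.05)&(Q[:,2]<.1)]
        print('well',i,len(m),np.median(m,axis=0).round(4) if len(m) else '')
E
python3 - <<'E'
from h import *
wk(4,.0521);chk();vials(cap('top'))
R1=Rd(1.1)
plan(([.5620,-.4158,.17],R1),([.562,-.4158,.032],R1))
E
```

```text
well4 vial off mm [  0.6    0.42 121.41] F [ 0.5  0.7 -0.8] q6 0.01 rot [0.0028 0.0003 0.0002] w 0.059463345500517135
deck n (seat frame) [ 2.1e-03 -5.0e-04  1.0e+00] z at centre 0.0344 12167 [-0.0637 -0.084   0.0325] [0.064  0.094  0.0364]
knob top [-0.0152  0.0103  0.063 ] [0.02   0.0463 0.0706] [0.0024 0.0283 0.0668] 1244
well 1 0 
well 2 0 
well 3 451 [ 0.0424 -0.0497  0.0644]
well 4 1371 [0.0425 0.0652 0.0721]
259 [571.7  89. ] top [ 0.8831 -0.7311  0.0649] mid [ 0.8838 -0.7313  0.0644] ext [0.111 0.02  0.021]
478 [215.2 111.4] top [0.821  0.2775 0.0648] mid [0.8473 0.2978 0.0646] ext [0.12  0.134 0.021]
261 [ 86.8 106.4] top [0.8408 0.6324 0.0577] mid [0.8574 0.662  0.0591] ext [0.105 0.117 0.01 ]
53 [580.4 109.5] top [ 0.822  -0.7516  0.0654] mid [ 0.8225 -0.7491  0.0653] ext [0.01  0.044 0.019]
222 [617.4 115. ] top [ 0.8076 -0.8465  0.0647] mid [ 0.8077 -0.8455  0.0645] ext [0.022 0.131 0.021]
3214 [616.4 276.5] top [ 0.3608 -0.8207  0.06  ] mid [ 0.3586 -0.846   0.0635] ext [0.454 0.102 0.019]
84 [465.1 201.3] top [ 0.5629 -0.4148  0.0604] mid [ 0.5627 -0.4157  0.0606] ext [0.025 0.026 0.012]
82 [459.2 239.2] top [ 0.4593 -0.3945  0.0599] mid [ 0.459  -0.3949  0.0607] ext [0.024 0.026 0.013]
269 [314.3 392.1] top [ 0.0616 -0.0011  0.0641] mid [ 0.0579 -0.0002  0.0645] ext [0.025 0.107 0.021]
t 38.7
rows~3.8 rot [0.1, 0.051, -0.229] pos [-0.1558, -0.0168, 0.0195]
rows~3.8 rot [0.101, 0.051, -0.229] pos [-0.149, -0.0502, 0.015]
rows~3.8 rot [0.101, 0.05, -0.229] pos [-0.1346, -0.0813, 0.0144]
rows~3.8 rot [0.1, 0.051, -0.229] pos [-0.1136, -0.1083, 0.0179]
rows~3.3 rot [0.0, -0.0, 0.0] pos [-0.0001, -0.0001, 0.138]
```

Call:
apply_moves --series '[{"rotation": [0.1, 0.051, -0.229], "delta_pos": [-0.156, -0.017, 0.02], "claw": 0.36}, {"rotation": [0.1, 0.051, -0.229], "delta_pos": [-0.156, -0.017, 0.02], "claw": 0.36}, {"rotation": [0.1, 0.051, -0.229], "delta_pos": [-0.156, -0.017, 0.02], "claw": 0.36}, {"rotation": [0.1, 0.051, -0.229], "delta_pos": [-0.156, -0.017, 0.02], "claw": 0.36}, {"rotation": [0.1, 0.051, -0.229], "delta_pos": [-0.156, -0.017, 0.02], "claw": 0.36}]'

```text
time: 39.12
eef_pos: [0.5051, 0.044, 0.3888]
orientation: [[-0.386, 0.869, 0.31], [0.922, 0.377, 0.091], [-0.038, 0.321, -0.946]]
wrist_force: [0.2, -0.6, -0.3]
grip_width: 0.0599
grasp_force: 0.0
```

Call:
apply_moves --series '[{"rotation": [0.101, 0.051, -0.229], "delta_pos": [-0.149, -0.05, 0.015], "claw": 0.36}, {"rotation": [0.101, 0.051, -0.229], "delta_pos": [-0.149, -0.05, 0.015], "claw": 0.36}, {"rotation": [0.101, 0.051, -0.229], "delta_pos": [-0.149, -0.05, 0.015], "claw": 0.36}, {"rotation": [0.101, 0.051, -0.229], "delta_pos": [-0.149, -0.05, 0.015], "claw": 0.36}, {"rotation": [0.101, 0.051, -0.229], "delta_pos": [-0.149, -0.05, 0.015], "claw": 0.36}]'

```text
time: 39.53
eef_pos: [0.5243, -0.1113, 0.364]
orientation: [[-0.588, 0.783, 0.202], [0.807, 0.584, 0.087], [-0.049, 0.214, -0.976]]
wrist_force: [-0.7, -0.5, -1.3]
grip_width: 0.0599
grasp_force: 0.0
```

Call:
apply_moves --series '[{"rotation": [0.101, 0.05, -0.229], "delta_pos": [-0.135, -0.081, 0.014], "claw": 0.36}, {"rotation": [0.101, 0.05, -0.229], "delta_pos": [-0.135, -0.081, 0.014], "claw": 0.36}, {"rotation": [0.101, 0.05, -0.229], "delta_pos": [-0.135, -0.081, 0.014], "claw": 0.36}, {"rotation": [0.101, 0.05, -0.229], "delta_pos": [-0.135, -0.081, 0.014], "claw": 0.36}, {"rotation": [0.101, 0.05, -0.229], "delta_pos": [-0.135, -0.081, 0.014], "claw": 0.36}]'

```text
time: 39.95
eef_pos: [0.5435, -0.2658, 0.3395]
orientation: [[-0.76, 0.643, 0.096], [0.649, 0.759, 0.056], [-0.037, 0.105, -0.994]]
wrist_force: [-0.6, -0.7, -0.5]
grip_width: 0.0601
grasp_force: 0.0
```

Call:
apply_moves --series '[{"rotation": [0.1, 0.051, -0.229], "delta_pos": [-0.114, -0.108, 0.018], "claw": 0.36}, {"rotation": [0.1, 0.051, -0.229], "delta_pos": [-0.114, -0.108, 0.018], "claw": 0.36}, {"rotation": [0.1, 0.051, -0.229], "delta_pos": [-0.114, -0.108, 0.018], "claw": 0.36}, {"rotation": [0.1, 0.051, -0.229], "delta_pos": [-0.114, -0.108, 0.018], "claw": 0.36}, {"rotation": [0.1, 0.051, -0.229], "delta_pos": [-0.114, -0.108, 0.018], "claw": 0.36}]'

```text
time: 40.37
eef_pos: [0.5627, -0.4202, 0.3137]
orientation: [[-0.889, 0.457, -0.002], [0.457, 0.889, 0.003], [0.003, 0.002, -1.0]]
wrist_force: [-0.4, 0.7, -0.7]
grip_width: 0.0597
grasp_force: 0.0
```

Call:
apply_moves --series '[{"rotation": [0, 0, 0], "delta_pos": [0, 0, 0], "claw": 0.36}, {"rotation": [0, 0, 0], "delta_pos": [0, 0, 0], "claw": 0.36}, {"rotation": [0, 0, 0], "delta_pos": [0, 0, 0], "claw": 0.36}]'

```text
time: 40.62
eef_pos: [0.5638, -0.4144, 0.3181]
orientation: [[-0.892, 0.452, 0.001], [0.452, 0.892, 0.001], [-0.001, 0.002, -1.0]]
wrist_force: [0.6, -1.4, -0.1]
grip_width: 0.0601
grasp_force: 0.0
```

```bash
python3 - <<'E'
from h import *
st();print(gp()[0]);c=cap('top');[print(np.round(v,4)) for v in []];vials(c)
plan(([.562,-.4158,.032],Rd(1.1)))
E
```

```text
{'time': 40.6167, 'q': [-0.801, 0.7758, 0.9883, 0.0018, 1.3773, -1.9031], 'eef_pos': [0.5638, -0.4144, 0.3181], 'orientation': [[-0.892, 0.452, 0.0014], [0.452, 0.892, 0.0011], [-0.0008, 0.0016, -1.0]], 'wrist_force': [0.6381, -1.3552, -0.0631], 'grip_width': 0.0601}
[ 0.56403364 -0.41422139  0.17112865]
643 [591.3 103.3] top [ 0.8432 -0.7818  0.0648] mid [ 0.8688 -0.8168  0.0645] ext [0.146 0.192 0.021]
271 [ 85.9 106.4] top [0.8367 0.6368 0.0585] mid [0.8571 0.6663 0.0606] ext [0.106 0.124 0.013]
464 [215.  111.7] top [0.8206 0.2776 0.0642] mid [0.8481 0.2965 0.0645] ext [0.119 0.135 0.021]
3698 [617.4 275.4] top [ 0.365  -0.8224  0.0612] mid [ 0.3587 -0.845   0.0645] ext [0.454 0.101 0.021]
158 [322.8 391.6] top [ 0.0629 -0.0204  0.0638] mid [ 0.0583 -0.0185  0.0644] ext [0.024 0.065 0.02 ]
t 40.6667
rows~3.3 rot [0.001, 0.001, 0.002] pos [0.0011, -0.0022, 0.1394]
```

Call:
apply_moves --series '[{"rotation": [0.001, 0.001, 0], "delta_pos": [0.001, -0.002, 0.04], "claw": 0.36}, {"rotation": [0.001, 0.001, 0], "delta_pos": [0.001, -0.002, 0.08], "claw": 0.36}, {"rotation": [0.001, 0.001, 0], "delta_pos": [0.001, -0.002, 0.12], "claw": 0.36}, {"rotation": [0.001, 0.001, 0], "delta_pos": [0.001, -0.002, 0.138], "claw": 0.36}, {"rotation": [0.001, 0.001, 0], "delta_pos": [0.001, -0.002, 0.138], "claw": 0.2}]'

```text
time: 41.08
eef_pos: [0.5612, -0.4154, 0.1753]
orientation: [[-0.892, 0.452, -0.006], [0.452, 0.892, 0.006], [0.008, 0.003, -1.0]]
wrist_force: [0.1, 0.3, -1.0]
grip_width: 0.0551
grasp_force: 0.0
```

Call:
apply_moves --series '[{"rotation": [0, 0, 0], "delta_pos": [0, 0, 0], "claw": -0.1}, {"rotation": [0, 0, 0], "delta_pos": [0, 0, 0], "claw": -0.3}, {"rotation": [0, 0, 0], "delta_pos": [0, 0, 0], "claw": -0.4}, {"rotation": [0, 0, 0], "delta_pos": [0, 0, 0], "claw": -0.4}, {"rotation": [0, 0, 0], "delta_pos": [0, 0, 0], "claw": -0.4}]'

```text
time: 41.5
eef_pos: [0.5621, -0.4174, 0.1824]
orientation: [[-0.891, 0.453, 0.003], [0.453, 0.891, -0.002], [-0.003, -0.001, -1.0]]
wrist_force: [-0.3, 1.9, 6.8]
grip_width: 0.0315
grasp_force: 30.0
```

Call:
apply_moves --series '[{"rotation": [0, 0, 0], "delta_pos": [0, 0, 0], "claw": 0.0}, {"rotation": [0, 0, 0], "delta_pos": [0, 0, 0], "claw": 0.0}, {"rotation": [0, 0, 0.12], "delta_pos": [0, 0, 0], "claw": 0.0}, {"rotation": [0, 0, 0.24], "delta_pos": [0, 0, 0], "claw": 0.0}, {"rotation": [0, 0, 0.36], "delta_pos": [0, 0, 0], "claw": 0.0}]'

```text
time: 41.92
eef_pos: [0.5616, -0.4173, 0.18]
orientation: [[-0.67, 0.742, 0.0], [0.742, 0.67, 0.0], [0.0, 0.0, -1.0]]
wrist_force: [0.3, 0.0, -0.7]
grip_width: 0.044
grasp_force: 0.0
```

Call:
apply_moves --series '[{"rotation": [0, 0, 0.12], "delta_pos": [0, 0, 0], "claw": 0.0}, {"rotation": [0, 0, 0.24], "delta_pos": [0, 0, 0], "claw": 0.0}, {"rotation": [0, 0, 0.36], "delta_pos": [0, 0, 0], "claw": 0.0}, {"rotation": [0, 0, 0.48], "delta_pos": [0, 0, 0], "claw": 0.0}, {"rotation": [0, 0, 0.6], "delta_pos": [0, 0, 0], "claw": 0.0}]'

```text
time: 42.33
eef_pos: [0.5616, -0.4173, 0.18]
orientation: [[-0.134, 0.991, 0.0], [0.991, 0.134, 0.0], [0.0, 0.0, -1.0]]
wrist_force: [-1.1, -0.5, -0.4]
grip_width: 0.0441
grasp_force: 0.0
```

Call:
apply_moves --series '[{"rotation": [0, 0, 0.12], "delta_pos": [0, 0, 0], "claw": 0.0}, {"rotation": [0, 0, 0.24], "delta_pos": [0, 0, 0], "claw": 0.0}, {"rotation": [0, 0, 0.36], "delta_pos": [0, 0, 0], "claw": 0.0}, {"rotation": [0, 0, 0.48], "delta_pos": [0, 0, 0], "claw": 0.0}, {"rotation": [0, 0, 0.48], "delta_pos": [0, 0, 0], "claw": -0.1}]'

```text
time: 42.75
eef_pos: [0.5616, -0.4173, 0.18]
orientation: [[0.337, 0.941, 0.0], [0.941, -0.337, 0.0], [0.0, 0.0, -1.0]]
wrist_force: [-0.5, 0.0, -0.1]
grip_width: 0.0404
grasp_force: 0.0
```

Call:
apply_moves --series '[{"rotation": [0, 0, 0], "delta_pos": [0, 0, 0], "claw": -0.2}, {"rotation": [0, 0, 0], "delta_pos": [0, 0, 0], "claw": -0.3}, {"rotation": [0, 0, 0], "delta_pos": [0, 0, 0], "claw": -0.4}, {"rotation": [0, 0, 0], "delta_pos": [0, 0, 0], "claw": -0.4}]'

```text
time: 43.08
eef_pos: [0.5617, -0.4173, 0.18]
orientation: [[0.332, 0.943, 0.0], [0.943, -0.332, 0.0], [0.0, 0.0, -1.0]]
wrist_force: [-0.8, 0.0, 1.6]
grip_width: 0.0311
grasp_force: 30.0
```

Call:
apply_moves --series '[{"rotation": [0, 0, 0], "delta_pos": [0, 0, 0], "claw": -0.1}, {"rotation": [0, 0, 0], "delta_pos": [0, 0, 0], "claw": 0.0}, {"rotation": [0, 0, 0], "delta_pos": [0, 0, -0.01], "claw": 0.0}, {"rotation": [0, 0, 0], "delta_pos": [0, 0, -0.02], "claw": 0.0}, {"rotation": [0, 0, 0], "delta_pos": [0, 0, -0.02], "claw": 0.0}]'

```text
time: 43.5
eef_pos: [0.5621, -0.4176, 0.2031]
orientation: [[0.333, 0.943, 0.003], [0.943, -0.333, -0.003], [-0.002, 0.004, -1.0]]
wrist_force: [0.1, 0.3, 0.5]
grip_width: 0.0445
grasp_force: 0.0
```

Call:
apply_moves --series '[{"rotation": [0, 0, 0], "delta_pos": [0, 0, 0], "claw": -0.2}, {"rotation": [0, 0, 0], "delta_pos": [0, 0, 0], "claw": -1}, {"rotation": [0, 0, 0], "delta_pos": [0, 0, 0], "claw": -1}, {"rotation": [0, 0, 0], "delta_pos": [0, 0, 0], "claw": -1}]'

```text
time: 43.83
eef_pos: [0.5616, -0.4172, 0.2]
orientation: [[0.333, 0.943, 0.0], [0.943, -0.333, 0.0], [0.0, -0.0, -1.0]]
wrist_force: [0.4, 0.7, 2.1]
grip_width: 0.0315
grasp_force: 30.0
```

```bash
python3 - <<'E'
from h import *
st();g,R=gp();print(g)
h=wellg(1,.09,g[2])
plan((g+[0,0,.2],R),(h+[0,0,.02],RP),nmax=4.6)
E
```

```text
{'time': 43.8333, 'q': [-0.806, 0.8915, 1.0921, 0.0003, 1.1583, -0.4663], 'eef_pos': [0.5616, -0.4172, 0.2], 'orientation': [[0.3332, 0.9428, 0.0], [0.9428, -0.3332, 0.0004], [0.0004, -0.0001, -1.0]], 'wrist_force': [0.422, 0.6893, 2.0854], 'grip_width': 0.0315}
[ 0.56163583 -0.41717501  0.05296674]
t 43.8333
rows~2.4 rot [0.0, 0.0, 0.0] pos [0.0, -0.0, -0.1]
rows~2.4 rot [0.0, 0.0, 0.0] pos [0.0001, -0.0, -0.1]
rows~4.0 rot [-0.142, 0.037, -0.167] pos [0.1394, -0.0897, 0.0079]
rows~4.0 rot [-0.142, 0.037, -0.167] pos [0.1523, -0.0659, 0.0022]
rows~4.0 rot [-0.143, 0.036, -0.167] pos [0.1611, -0.0399, 0.0004]
```

Call:
apply_moves --series '[{"rotation": [0, 0, 0], "delta_pos": [0, 0, -0.015], "claw": -1}, {"rotation": [0, 0, 0], "delta_pos": [0, 0, -0.05], "claw": -1}, {"rotation": [0, 0, 0], "delta_pos": [0, 0, -0.09], "claw": -1}, {"rotation": [0, 0, 0], "delta_pos": [0, 0, -0.13], "claw": -1}, {"rotation": [0, 0, 0], "delta_pos": [0, 0, -0.17], "claw": -1}]'

```text
time: 44.25
eef_pos: [0.5614, -0.4171, 0.3713]
orientation: [[0.333, 0.943, -0.001], [0.943, -0.333, 0.001], [0.001, -0.001, -1.0]]
wrist_force: [0.3, -0.5, -0.4]
grip_width: 0.0312
grasp_force: 30.0
```

Call:
apply_moves --series '[{"rotation": [0, 0, 0], "delta_pos": [0, 0, -0.03], "claw": -1}, {"rotation": [0, 0, 0], "delta_pos": [0, 0, -0.03], "claw": -1}]'

```text
time: 44.42
eef_pos: [0.5615, -0.417, 0.4073]
orientation: [[0.333, 0.943, 0.008], [0.943, -0.333, -0.008], [-0.005, 0.01, -1.0]]
wrist_force: [0.2, -0.4, 0.1]
grip_width: 0.0308
grasp_force: 30.0
```

Call:
apply_moves --series '[{"rotation": [-0.028, 0.007, -0.033], "delta_pos": [0.028, -0.018, 0.002], "claw": -1}, {"rotation": [-0.057, 0.015, -0.067], "delta_pos": [0.056, -0.036, 0.003], "claw": -1}, {"rotation": [-0.085, 0.022, -0.1], "delta_pos": [0.084, -0.054, 0.005], "claw": -1}, {"rotation": [-0.114, 0.03, -0.134], "delta_pos": [0.112, -0.072, 0.006], "claw": -1}, {"rotation": [-0.142, 0.037, -0.167], "delta_pos": [0.139, -0.09, 0.008], "claw": -1}]'

```text
time: 44.83
eef_pos: [0.5224, -0.2546, 0.391]
orientation: [[0.168, 0.975, 0.147], [0.985, -0.17, 0.001], [0.026, 0.144, -0.989]]
wrist_force: [1.3, 0.8, -0.2]
grip_width: 0.0312
grasp_force: 30.0
```

Call:
apply_moves --series '[{"rotation": [-0.028, 0.007, -0.033], "delta_pos": [0.03, -0.013, 0], "claw": -1}, {"rotation": [-0.057, 0.015, -0.067], "delta_pos": [0.061, -0.026, 0.001], "claw": -1}, {"rotation": [-0.085, 0.022, -0.1], "delta_pos": [0.091, -0.04, 0.001], "claw": -1}, {"rotation": [-0.114, 0.03, -0.134], "delta_pos": [0.122, -0.053, 0.002], "claw": -1}, {"rotation": [-0.142, 0.037, -0.167], "delta_pos": [0.152, -0.066, 0.002], "claw": -1}]'

```text
time: 45.25
eef_pos: [0.484, -0.0936, 0.3834]
orientation: [[-0.002, 0.958, 0.287], [1.0, -0.006, 0.025], [0.026, 0.287, -0.958]]
wrist_force: [1.1, -0.8, 0.3]
grip_width: 0.0313
grasp_force: 30.0
```

Call:
apply_moves --series '[{"rotation": [-0.029, 0.007, -0.033], "delta_pos": [0.032, -0.008, 0], "claw": -1}, {"rotation": [-0.057, 0.014, -0.067], "delta_pos": [0.064, -0.016, 0], "claw": -1}, {"rotation": [-0.086, 0.022, -0.1], "delta_pos": [0.097, -0.024, 0], "claw": -1}, {"rotation": [-0.114, 0.029, -0.134], "delta_pos": [0.129, -0.032, 0], "claw": -1}, {"rotation": [-0.143, 0.036, -0.167], "delta_pos": [0.161, -0.04, 0], "claw": -1}]'

```text
time: 45.67
eef_pos: [0.4456, 0.0675, 0.3762]
orientation: [[-0.17, 0.893, 0.417], [0.985, 0.154, 0.071], [-0.0, 0.423, -0.906]]
wrist_force: [0.7, -0.3, -1.1]
grip_width: 0.0308
grasp_force: 30.0
```

Call:
apply_moves --series '[{"rotation": [0, 0, 0], "delta_pos": [0, 0, 0], "claw": -1}, {"rotation": [0, 0, 0], "delta_pos": [0, 0, 0], "claw": -1}, {"rotation": [0, 0, 0], "delta_pos": [0, 0, 0], "claw": -1}, {"rotation": [0, 0, 0], "delta_pos": [0, 0, 0], "claw": -1}]'

```text
time: 46.0
eef_pos: [0.4468, 0.0652, 0.3767]
orientation: [[-0.167, 0.894, 0.417], [0.986, 0.151, 0.07], [-0.001, 0.422, -0.906]]
wrist_force: [-1.0, 0.1, -0.3]
grip_width: 0.031
grasp_force: 30.0
```

```bash
python3 - <<'E'
from h import *
wk(1,.0530);plan((wellg(1,.028,.0530),RP))
E
```

```text
well1 vial off mm [  7.73  -1.66 108.52] F [-1.   0.2  0.1] q6 -0.41 rot [-0.0003  0.0012 -0.001 ] w 0.030999725453543896
t 46.0
rows~1.9 rot [-0.0, 0.001, -0.001] pos [0.0016, -0.0078, 0.0805]
```

Call:
apply_moves --series '[{"rotation": [0, 0, 0], "delta_pos": [0.0014, -0.0078, 0.02], "claw": -1}, {"rotation": [0, 0, 0], "delta_pos": [0.0014, -0.0078, 0.04], "claw": -1}, {"rotation": [0, 0, 0], "delta_pos": [0.0014, -0.0078, 0.06], "claw": -1}, {"rotation": [0, 0, 0], "delta_pos": [0.0014, -0.0078, 0.075], "claw": -1}, {"rotation": [0, 0, 0], "delta_pos": [0.0014, -0.0078, 0.08], "claw": -1}]'

```text
time: 46.42
eef_pos: [0.4732, 0.0709, 0.2991]
orientation: [[-0.166, 0.895, 0.414], [0.986, 0.151, 0.07], [0.0, 0.42, -0.908]]
wrist_force: [-0.2, 0.6, -1.3]
grip_width: 0.0312
grasp_force: 30.0
```

```bash
python3 - <<'E'
from h import *
wk(1,.0530)
E
```

```text
well1 vial off mm [-1.08 -0.35 26.77] F [-0.6  0.6 -1.1] q6 -0.44 rot [-0.0031  0.0005 -0.0018] w 0.031181063373398984
```

Call:
apply_moves --series '[{"rotation": [0, 0, 0], "delta_pos": [0, 0, 0.005], "claw": -1}, {"rotation": [0, 0, 0], "delta_pos": [0, 0, 0.01], "claw": -1}, {"rotation": [0, 0, 0], "delta_pos": [0, 0, 0.013], "claw": -1}, {"rotation": [0, 0, 0], "delta_pos": [0, 0, 0.013], "claw": -1}]'

```text
time: 46.75
eef_pos: [0.4782, 0.0727, 0.2893]
orientation: [[-0.168, 0.893, 0.417], [0.986, 0.153, 0.071], [-0.001, 0.423, -0.906]]
wrist_force: [-0.3, 1.0, -1.4]
grip_width: 0.0308
grasp_force: 30.0
```

```bash
python3 - <<'E'
from h import *
wk(1,.0530)
E
```

```text
well1 vial off mm [ 0.03  0.5  15.73] F [-0.7  1.  -1.2] q6 -0.45 rot [0.0003 0.0006 0.0001] w 0.030783659654471076
```

Call:
apply_moves --series '[{"rotation": [0, 0, 0], "delta_pos": [-0.0004, 0, 0.004], "claw": -1}, {"rotation": [0, 0, 0], "delta_pos": [-0.0004, 0, 0.008], "claw": -1}, {"rotation": [0, 0, 0], "delta_pos": [-0.0004, 0, 0.012], "claw": -1}, {"rotation": [0, 0, 0], "delta_pos": [-0.0004, 0, 0.0157], "claw": -1}, {"rotation": [0, 0, 0], "delta_pos": [-0.0004, 0, 0.0157], "claw": -1}]'

```text
time: 47.17
eef_pos: [0.4849, 0.0736, 0.2752]
orientation: [[-0.168, 0.893, 0.417], [0.986, 0.153, 0.071], [-0.001, 0.423, -0.906]]
wrist_force: [-2.0, -0.4, 1.0]
grip_width: 0.0313
grasp_force: 30.0
```

```bash
python3 - <<'E'
from h import *
wk(1,.0530)
E
```

```text
well1 vial off mm [0.28 0.26 0.03] F [-1.4 -0.   1.8] q6 -0.45 rot [0.0007 0.0006 0.0006] w 0.031303855555248866
```

Call:
apply_moves --series '[{"rotation": [0, 0, 0], "delta_pos": [0, 0, 0], "claw": -0.1}, {"rotation": [0, 0, 0], "delta_pos": [0, 0, 0], "claw": 0.0}, {"rotation": [0, 0, 0], "delta_pos": [0, 0, 0], "claw": 0.0}, {"rotation": [0, 0, 0], "delta_pos": [0, 0, -0.02], "claw": 0.0}, {"rotation": [0, 0, 0], "delta_pos": [0, 0, -0.05], "claw": 0.0}]'

```text
time: 47.58
eef_pos: [0.4637, 0.0699, 0.3192]
orientation: [[-0.168, 0.895, 0.413], [0.986, 0.152, 0.071], [0.001, 0.419, -0.908]]
wrist_force: [0.5, -0.1, 0.6]
grip_width: 0.044
grasp_force: 0.0
```

Call:
apply_moves --series '[{"rotation": [0, 0, 0], "delta_pos": [0, 0, -0.04], "claw": 0.0}, {"rotation": [0, 0, 0], "delta_pos": [0, 0, -0.07], "claw": 0.36}, {"rotation": [0, 0, 0], "delta_pos": [0, 0, -0.07], "claw": 0.36}, {"rotation": [0, 0, 0], "delta_pos": [0, 0, -0.07], "claw": 0.36}]'

```text
time: 47.92
eef_pos: [0.4344, 0.065, 0.385]
orientation: [[-0.168, 0.892, 0.42], [0.986, 0.153, 0.07], [-0.002, 0.426, -0.905]]
wrist_force: [-0.1, -0.0, -0.9]
grip_width: 0.0595
grasp_force: 0.0
```

```bash
python3 - <<'E'
from h import *
wk(1,.0530);chk();vials(cap('top'))
R1=Rd(1.0)
plan(([.4590,-.395,.17],R1),([.459,-.395,.032],R1))
E
```

```text
well1 vial off mm [  0.76   0.2  121.23] F [-0.5 -0.  -0.8] q6 -0.42 rot [0.0036 0.0016 0.0006] w 0.059548820698433945
deck n (seat frame) [ 2.7e-03 -1.0e-04  1.0e+00] z at centre 0.0345 21079 [-0.064  -0.094   0.0325] [0.064  0.0832 0.0366]
knob top [-0.0153  0.0112  0.063 ] [0.0194 0.0459 0.0713] [0.0021 0.0285 0.0672] 1992
well 1 1366 [-0.0372 -0.0612  0.0723]
well 2 0 
well 3 1459 [ 0.0399 -0.0609  0.0721]
well 4 2174 [0.0395 0.0613 0.0722]
557 [591.7 102.5] top [ 0.8426 -0.784   0.0647] mid [ 0.869  -0.8173  0.0645] ext [0.144 0.192 0.021]
252 [ 86.4 106.6] top [0.8405 0.634  0.0577] mid [0.8586 0.6631 0.0593] ext [0.106 0.118 0.01 ]
469 [215.3 111.3] top [0.8224 0.2765 0.0644] mid [0.847  0.298  0.0645] ext [0.118 0.134 0.021]
3218 [616.5 276.4] top [ 0.3616 -0.8205  0.06  ] mid [ 0.3585 -0.845   0.0642] ext [0.454 0.098 0.02 ]
82 [459.1 239.4] top [ 0.4589 -0.3943  0.06  ] mid [ 0.4589 -0.3955  0.0605] ext [0.025 0.025 0.012]
254 [314.6 392.1] top [ 0.0617 -0.0006  0.0639] mid [ 0.0576 -0.0016  0.0644] ext [0.026 0.109 0.021]
t 48.0167
rows~3.7 rot [0.137, 0.06, -0.273] pos [-0.1525, -0.0254, 0.0124]
rows~3.7 rot [0.136, 0.06, -0.272] pos [-0.1409, -0.0643, 0.0098]
rows~3.7 rot [0.137, 0.061, -0.273] pos [-0.1192, -0.0984, 0.0131]
rows~3.3 rot [-0.0, -0.0, 0.0] pos [-0.0, 0.0001, 0.138]
```

Three vials are loaded. Now the last one.

Call:
apply_moves --series '[{"rotation": [0.137, 0.06, -0.273], "delta_pos": [-0.153, -0.025, 0.012], "claw": 0.36}, {"rotation": [0.137, 0.06, -0.273], "delta_pos": [-0.153, -0.025, 0.012], "claw": 0.36}, {"rotation": [0.137, 0.06, -0.273], "delta_pos": [-0.153, -0.025, 0.012], "claw": 0.36}, {"rotation": [0.137, 0.06, -0.273], "delta_pos": [-0.153, -0.025, 0.012], "claw": 0.36}, {"rotation": [0.137, 0.06, -0.273], "delta_pos": [-0.153, -0.025, 0.012], "claw": 0.36}]'

```text
time: 48.43
eef_pos: [0.4435, -0.0938, 0.3601]
orientation: [[-0.426, 0.862, 0.275], [0.904, 0.419, 0.087], [-0.04, 0.286, -0.957]]
wrist_force: [-1.0, -0.2, -0.7]
grip_width: 0.06
grasp_force: 0.0
```

Call:
apply_moves --series '[{"rotation": [0.136, 0.06, -0.272], "delta_pos": [-0.141, -0.064, 0.01], "claw": 0.36}, {"rotation": [0.136, 0.06, -0.272], "delta_pos": [-0.141, -0.064, 0.01], "claw": 0.36}, {"rotation": [0.136, 0.06, -0.272], "delta_pos": [-0.141, -0.064, 0.01], "claw": 0.36}, {"rotation": [0.136, 0.06, -0.272], "delta_pos": [-0.141, -0.064, 0.01], "claw": 0.36}, {"rotation": [0.136, 0.06, -0.272], "delta_pos": [-0.141, -0.064, 0.01], "claw": 0.36}]'

```text
time: 48.85
eef_pos: [0.4517, -0.2463, 0.3377]
orientation: [[-0.659, 0.74, 0.133], [0.751, 0.657, 0.064], [-0.04, 0.142, -0.989]]
wrist_force: [0.6, -0.4, -0.5]
grip_width: 0.0602
grasp_force: 0.0
```

Call:
apply_moves --series '[{"rotation": [0.137, 0.061, -0.273], "delta_pos": [-0.119, -0.098, 0.013], "claw": 0.36}, {"rotation": [0.137, 0.061, -0.273], "delta_pos": [-0.119, -0.098, 0.013], "claw": 0.36}, {"rotation": [0.137, 0.061, -0.273], "delta_pos": [-0.119, -0.098, 0.013], "claw": 0.36}, {"rotation": [0.137, 0.061, -0.273], "delta_pos": [-0.119, -0.098, 0.013], "claw": 0.36}, {"rotation": [0.137, 0.061, -0.273], "delta_pos": [-0.119, -0.098, 0.013], "claw": 0.36}]'

```text
time: 49.27
eef_pos: [0.4596, -0.3986, 0.3155]
orientation: [[-0.84, 0.543, -0.001], [0.543, 0.84, 0.001], [0.001, 0.0, -1.0]]
wrist_force: [-0.2, 0.5, -0.8]
grip_width: 0.0601
grasp_force: 0.0
```

Call:
apply_moves --series '[{"rotation": [0, 0, 0], "delta_pos": [0, 0, 0], "claw": 0.36}, {"rotation": [0, 0, 0], "delta_pos": [0, 0, 0], "claw": 0.36}, {"rotation": [0, 0, 0], "delta_pos": [0, 0, 0], "claw": 0.36}]'

```text
time: 49.52
eef_pos: [0.4603, -0.3936, 0.3184]
orientation: [[-0.842, 0.539, 0.001], [0.539, 0.842, 0.0], [-0.0, 0.001, -1.0]]
wrist_force: [-0.4, -0.5, -0.7]
grip_width: 0.0597
grasp_force: 0.0
```

```bash
python3 - <<'E'
from h import *
st();print(gp()[0])
c=cap('wrist');P=cloud(c).reshape(-1,3);m=P[(np.hypot(P[:,0]-.459,P[:,1]+.395)<.05)&(P[:,2]>.05)&(P[:,2]<.07)];print(len(m),(m.min(0)+m.max(0))/2 if len(m) else '',np.ptp(m,axis=0) if len(m) else '')
plan(([.459,-.395,.032],Rd(1.0)))
E
```

```text
{'time': 49.5167, 'q': [-0.9008, 0.5624, 1.3567, 0.0007, 1.2223, -1.9028], 'eef_pos': [0.4603, -0.3936, 0.3184], 'orientation': [[-0.8424, 0.5389, 0.0007], [0.5389, 0.8424, 0.0002], [-0.0004, 0.0006, -1.0]], 'wrist_force': [-0.4093, -0.4565, -0.6616], 'grip_width': 0.0597}
[ 0.46038399 -0.39360978  0.17139883]
1319 [ 0.46151845 -0.39773434  0.05629495] [0.03126413 0.03139579 0.01226635]
t 49.5667
rows~3.4 rot [0.0, 0.001, 0.002] pos [0.0005, -0.0018, 0.1397]
```

Call:
apply_moves --series '[{"rotation": [0, 0.001, 0], "delta_pos": [0, -0.002, 0.04], "claw": 0.36}, {"rotation": [0, 0.001, 0], "delta_pos": [0, -0.002, 0.08], "claw": 0.36}, {"rotation": [0, 0.001, 0], "delta_pos": [0, -0.002, 0.12], "claw": 0.36}, {"rotation": [0, 0.001, 0], "delta_pos": [0, -0.002, 0.138], "claw": 0.36}, {"rotation": [0, 0.001, 0], "delta_pos": [0, -0.002, 0.138], "claw": 0.2}]'

```text
time: 49.98
eef_pos: [0.4584, -0.395, 0.1766]
orientation: [[-0.842, 0.539, -0.005], [0.539, 0.842, 0.006], [0.007, 0.003, -1.0]]
wrist_force: [-1.0, 1.1, -0.5]
grip_width: 0.0554
grasp_force: 0.0
```

Call:
apply_moves --series '[{"rotation": [0, 0, 0], "delta_pos": [0, 0, 0], "claw": -0.1}, {"rotation": [0, 0, 0], "delta_pos": [0, 0, 0], "claw": -0.3}, {"rotation": [0, 0, 0], "delta_pos": [0, 0, 0], "claw": -0.4}, {"rotation": [0, 0, 0], "delta_pos": [0, 0, 0], "claw": -0.4}, {"rotation": [0, 0, 0], "delta_pos": [0, 0, 0], "claw": -0.4}]'

```text
time: 50.4
eef_pos: [0.4593, -0.397, 0.1826]
orientation: [[-0.842, 0.54, 0.002], [0.54, 0.842, -0.002], [-0.003, -0.001, -1.0]]
wrist_force: [0.3, 1.7, 7.5]
grip_width: 0.0314
grasp_force: 30.0
```

Call:
apply_moves --series '[{"rotation": [0, 0, 0], "delta_pos": [0, 0, 0], "claw": 0.0}, {"rotation": [0, 0, 0], "delta_pos": [0, 0, 0], "claw": 0.0}, {"rotation": [0, 0, 0.12], "delta_pos": [0, 0, 0], "claw": 0.0}, {"rotation": [0, 0, 0.24], "delta_pos": [0, 0, 0], "claw": 0.0}, {"rotation": [0, 0, 0.36], "delta_pos": [0, 0, 0], "claw": 0.0}]'

```text
time: 50.82
eef_pos: [0.4588, -0.3968, 0.1807]
orientation: [[-0.593, 0.805, 0.0], [0.805, 0.593, -0.0], [-0.0, 0.0, -1.0]]
wrist_force: [1.0, -0.6, 0.6]
grip_width: 0.0439
grasp_force: 0.0
```

Call:
apply_moves --series '[{"rotation": [0, 0, 0.12], "delta_pos": [0, 0, 0], "claw": 0.0}, {"rotation": [0, 0, 0.24], "delta_pos": [0, 0, 0], "claw": 0.0}, {"rotation": [0, 0, 0.36], "delta_pos": [0, 0, 0], "claw": 0.0}, {"rotation": [0, 0, 0.48], "delta_pos": [0, 0, 0], "claw": 0.0}, {"rotation": [0, 0, 0.6], "delta_pos": [0, 0, 0], "claw": 0.0}]'

```text
time: 51.23
eef_pos: [0.4588, -0.3968, 0.1807]
orientation: [[-0.034, 0.999, 0.0], [0.999, 0.034, -0.0], [-0.0, 0.0, -1.0]]
wrist_force: [-0.4, -0.4, -0.7]
grip_width: 0.0438
grasp_force: 0.0
```

Call:
apply_moves --series '[{"rotation": [0, 0, 0.12], "delta_pos": [0, 0, 0], "claw": 0.0}, {"rotation": [0, 0, 0.24], "delta_pos": [0, 0, 0], "claw": 0.0}, {"rotation": [0, 0, 0.36], "delta_pos": [0, 0, 0], "claw": 0.0}, {"rotation": [0, 0, 0.48], "delta_pos": [0, 0, 0], "claw": 0.0}, {"rotation": [0, 0, 0.48], "delta_pos": [0, 0, 0], "claw": -0.1}]'

```text
time: 51.65
eef_pos: [0.4588, -0.3968, 0.1807]
orientation: [[0.43, 0.903, 0.0], [0.903, -0.43, -0.0], [-0.0, 0.0, -1.0]]
wrist_force: [0.0, -0.3, -0.1]
grip_width: 0.0402
grasp_force: 0.0
```

Call:
apply_moves --series '[{"rotation": [0, 0, 0], "delta_pos": [0, 0, 0], "claw": -0.2}, {"rotation": [0, 0, 0], "delta_pos": [0, 0, 0], "claw": -0.3}, {"rotation": [0, 0, 0], "delta_pos": [0, 0, 0], "claw": -0.4}, {"rotation": [0, 0, 0], "delta_pos": [0, 0, 0], "claw": -0.4}]'

```text
time: 51.98
eef_pos: [0.4589, -0.3968, 0.1807]
orientation: [[0.424, 0.906, 0.0], [0.906, -0.424, -0.0], [-0.0, 0.0, -1.0]]
wrist_force: [0.6, -0.2, 0.1]
grip_width: 0.0314
grasp_force: 30.0
```

Call:
apply_moves --series '[{"rotation": [0, 0, 0], "delta_pos": [0, 0, 0], "claw": -0.1}, {"rotation": [0, 0, 0], "delta_pos": [0, 0, 0], "claw": 0.0}, {"rotation": [0, 0, 0], "delta_pos": [0, 0, -0.01], "claw": 0.0}, {"rotation": [0, 0, 0], "delta_pos": [0, 0, -0.02], "claw": 0.0}, {"rotation": [0, 0, 0], "delta_pos": [0, 0, -0.02], "claw": 0.0}]'

```text
time: 52.4
eef_pos: [0.4592, -0.3972, 0.2033]
orientation: [[0.425, 0.905, 0.003], [0.905, -0.425, -0.003], [-0.002, 0.004, -1.0]]
wrist_force: [0.5, 0.2, 1.0]
grip_width: 0.0439
grasp_force: 0.0
```

Call:
apply_moves --series '[{"rotation": [0, 0, 0], "delta_pos": [0, 0, 0], "claw": -0.2}, {"rotation": [0, 0, 0], "delta_pos": [0, 0, 0], "claw": -1}, {"rotation": [0, 0, 0], "delta_pos": [0, 0, 0], "claw": -1}, {"rotation": [0, 0, 0], "delta_pos": [0, 0, 0], "claw": -1}]'

```text
time: 52.73
eef_pos: [0.4589, -0.3968, 0.2006]
orientation: [[0.426, 0.905, 0.0], [0.905, -0.426, 0.0], [0.0, 0.0, -1.0]]
wrist_force: [-0.3, 0.3, 3.6]
grip_width: 0.0313
grasp_force: 30.0
```

```bash
python3 - <<'E'
from h import *
st();g,R=gp();print(g)
h=wellg(2,.09,g[2])
plan((g+[0,0,.22],R),(h+[0,0,.02],RP),nmax=4.6)
E
```

```text
{'time': 52.7333, 'q': [-0.9059, 0.7085, 1.4476, 0.0001, 0.9855, -0.4664], 'eef_pos': [0.4589, -0.3968, 0.2006], 'orientation': [[0.4255, 0.9049, 0.0001], [0.9049, -0.4255, 0.0], [0.0001, 0.0001, -1.0]], 'wrist_force': [-0.2696, 0.2715, 3.5583], 'grip_width': 0.0313}
[ 0.45889732 -0.39679062  0.0536195 ]
t 52.7333
rows~2.6 rot [0.0, 0.0, 0.0] pos [0.0, 0.0, -0.11]
rows~2.6 rot [0.0, 0.0, 0.0] pos [0.0, 0.0, -0.11]
rows~3.6 rot [-0.106, 0.033, -0.15] pos [0.1299, -0.0703, 0.0109]
rows~3.6 rot [-0.106, 0.033, -0.15] pos [0.1387, -0.0511, 0.0088]
rows~3.6 rot [-0.105, 0.033, -0.149] pos [0.1445, -0.0308, 0.0092]
rows~3.6 rot [-0.106, 0.034, -0.15] pos [0.1472, -0.0101, 0.0119]
```

Call:
apply_moves --series '[{"rotation": [0, 0, 0], "delta_pos": [0, 0, -0.015], "claw": -1}, {"rotation": [0, 0, 0], "delta_pos": [0, 0, -0.05], "claw": -1}, {"rotation": [0, 0, 0], "delta_pos": [0, 0, -0.09], "claw": -1}, {"rotation": [0, 0, 0], "delta_pos": [0, 0, -0.13], "claw": -1}, {"rotation": [0, 0, 0], "delta_pos": [0, 0, -0.17], "claw": -1}]'

```text
time: 53.15
eef_pos: [0.4586, -0.3965, 0.372]
orientation: [[0.426, 0.905, -0.001], [0.905, -0.426, 0.001], [0.001, -0.001, -1.0]]
wrist_force: [0.1, -1.0, -0.5]
grip_width: 0.0314
grasp_force: 30.0
```

Call:
apply_moves --series '[{"rotation": [0, 0, 0], "delta_pos": [0, 0, -0.03], "claw": -1}, {"rotation": [0, 0, 0], "delta_pos": [0, 0, -0.05], "claw": -1}, {"rotation": [0, 0, 0], "delta_pos": [0, 0, -0.05], "claw": -1}]'

```text
time: 53.4
eef_pos: [0.4588, -0.3967, 0.4249]
orientation: [[0.425, 0.905, 0.005], [0.905, -0.425, -0.006], [-0.003, 0.007, -1.0]]
wrist_force: [0.3, -1.3, -0.5]
grip_width: 0.0313
grasp_force: 30.0
```

Call:
apply_moves --series '[{"rotation": [-0.021, 0.007, -0.03], "delta_pos": [0.026, -0.014, 0.002], "claw": -1}, {"rotation": [-0.042, 0.013, -0.06], "delta_pos": [0.052, -0.028, 0.004], "claw": -1}, {"rotation": [-0.064, 0.02, -0.09], "delta_pos": [0.078, -0.042, 0.007], "claw": -1}, {"rotation": [-0.085, 0.026, -0.12], "delta_pos": [0.104, -0.056, 0.009], "claw": -1}, {"rotation": [-0.106, 0.033, -0.15], "delta_pos": [0.13, -0.07, 0.011], "claw": -1}]'

```text
time: 53.82
eef_pos: [0.4504, -0.2479, 0.4076]
orientation: [[0.283, 0.953, 0.11], [0.959, -0.284, -0.005], [0.026, 0.106, -0.994]]
wrist_force: [0.5, -0.3, -0.2]
grip_width: 0.0311
grasp_force: 30.0
```

Call:
apply_moves --series '[{"rotation": [-0.021, 0.007, -0.03], "delta_pos": [0.028, -0.01, 0.002], "claw": -1}, {"rotation": [-0.042, 0.013, -0.06], "delta_pos": [0.055, -0.02, 0.004], "claw": -1}, {"rotation": [-0.064, 0.02, -0.09], "delta_pos": [0.083, -0.031, 0.005], "claw": -1}, {"rotation": [-0.085, 0.026, -0.12], "delta_pos": [0.111, -0.041, 0.007], "claw": -1}, {"rotation": [-0.106, 0.033, -0.15], "delta_pos": [0.139, -0.051, 0.009], "claw": -1}]'

```text
time: 54.23
eef_pos: [0.4422, -0.1002, 0.397]
orientation: [[0.133, 0.967, 0.218], [0.99, -0.137, 0.004], [0.034, 0.216, -0.976]]
wrist_force: [0.1, 0.2, -0.4]
grip_width: 0.0312
grasp_force: 30.0
```

Call:
apply_moves --series '[{"rotation": [-0.021, 0.007, -0.03], "delta_pos": [0.029, -0.006, 0.002], "claw": -1}, {"rotation": [-0.042, 0.013, -0.06], "delta_pos": [0.058, -0.012, 0.004], "claw": -1}, {"rotation": [-0.063, 0.02, -0.09], "delta_pos": [0.087, -0.019, 0.005], "claw": -1}, {"rotation": [-0.084, 0.026, -0.12], "delta_pos": [0.116, -0.025, 0.007], "claw": -1}, {"rotation": [-0.105, 0.033, -0.149], "delta_pos": [0.145, -0.031, 0.009], "claw": -1}]'

```text
time: 54.65
eef_pos: [0.4336, 0.0477, 0.3864]
orientation: [[-0.019, 0.947, 0.321], [1.0, 0.01, 0.03], [0.025, 0.321, -0.947]]
wrist_force: [1.5, -0.1, -1.2]
grip_width: 0.0311
grasp_force: 30.0
```

Call:
apply_moves --series '[{"rotation": [-0.021, 0.007, -0.03], "delta_pos": [0.029, -0.002, 0.002], "claw": -1}, {"rotation": [-0.042, 0.013, -0.06], "delta_pos": [0.059, -0.004, 0.005], "claw": -1}, {"rotation": [-0.064, 0.02, -0.09], "delta_pos": [0.088, -0.006, 0.007], "claw": -1}, {"rotation": [-0.085, 0.027, -0.12], "delta_pos": [0.118, -0.008, 0.009], "claw": -1}, {"rotation": [-0.106, 0.034, -0.15], "delta_pos": [0.147, -0.01, 0.012], "claw": -1}]'

```text
time: 55.07
eef_pos: [0.4253, 0.195, 0.3754]
orientation: [[-0.17, 0.893, 0.416], [0.985, 0.154, 0.072], [-0.0, 0.422, -0.907]]
wrist_force: [0.3, -1.1, -0.9]
grip_width: 0.0309
grasp_force: 30.0
```

Call:
apply_moves --series '[{"rotation": [0, 0, 0], "delta_pos": [0, 0, 0], "claw": -1}, {"rotation": [0, 0, 0], "delta_pos": [0, 0, 0], "claw": -1}, {"rotation": [0, 0, 0], "delta_pos": [0, 0, 0], "claw": -1}, {"rotation": [0, 0, 0], "delta_pos": [0, 0, 0], "claw": -1}]'

```text
time: 55.4
eef_pos: [0.4261, 0.1926, 0.3764]
orientation: [[-0.167, 0.894, 0.416], [0.986, 0.152, 0.07], [-0.0, 0.422, -0.907]]
wrist_force: [-1.2, -1.7, -0.3]
grip_width: 0.0313
grasp_force: 30.0
```

```bash
python3 - <<'E'
from h import *
wk(2,.0536);plan((wellg(2,.028,.0536),RP))
E
```

```text
well2 vial off mm [  8.48  -0.51 107.24] F [-1.5 -1.5  0.3] q6 0.01 rot [-0.0009  0.0005 -0.001 ] w 0.031319086771479376
t 55.4
rows~1.9 rot [-0.001, 0.0, -0.001] pos [0.0005, -0.0085, 0.0792]
```

Call:
apply_moves --series '[{"rotation": [0, 0, 0], "delta_pos": [0.0002, -0.0085, 0.02], "claw": -1}, {"rotation": [0, 0, 0], "delta_pos": [0.0002, -0.0085, 0.04], "claw": -1}, {"rotation": [0, 0, 0], "delta_pos": [0.0002, -0.0085, 0.06], "claw": -1}, {"rotation": [0, 0, 0], "delta_pos": [0.0002, -0.0085, 0.075], "claw": -1}, {"rotation": [0, 0, 0], "delta_pos": [0.0002, -0.0085, 0.079], "claw": -1}]'

```text
time: 55.82
eef_pos: [0.4517, 0.1969, 0.2996]
orientation: [[-0.167, 0.895, 0.414], [0.986, 0.151, 0.07], [-0.0, 0.42, -0.908]]
wrist_force: [-0.9, 0.4, -0.5]
grip_width: 0.0314
grasp_force: 30.0
```

```bash
python3 - <<'E'
from h import *
wk(2,.0536)
E
```

```text
well2 vial off mm [-0.81 -0.6  26.66] F [-0.9  0.6 -0.1] q6 0.01 rot [-0.0034  0.0007 -0.0015] w 0.031420694324319376
```

Call:
apply_moves --series '[{"rotation": [0, 0, 0], "delta_pos": [0, 0, 0.005], "claw": -1}, {"rotation": [0, 0, 0], "delta_pos": [0, 0, 0.01], "claw": -1}, {"rotation": [0, 0, 0], "delta_pos": [0, 0, 0.013], "claw": -1}, {"rotation": [0, 0, 0], "delta_pos": [0, 0, 0.013], "claw": -1}]'

```text
time: 56.15
eef_pos: [0.4568, 0.1988, 0.2899]
orientation: [[-0.168, 0.893, 0.417], [0.986, 0.153, 0.071], [0.0, 0.423, -0.906]]
wrist_force: [-0.6, 0.5, -0.9]
grip_width: 0.0312
grasp_force: 30.0
```

```bash
python3 - <<'E'
from h import *
wk(2,.0536)
E
```

```text
well2 vial off mm [ 0.44  0.53 15.65] F [-0.8  0.6 -0.6] q6 0.01 rot [ 0.0003 -0.0001  0.0001] w 0.03124746584791359
```

Call:
apply_moves --series '[{"rotation": [0, 0, 0], "delta_pos": [-0.0004, -0.0003, 0.004], "claw": -1}, {"rotation": [0, 0, 0], "delta_pos": [-0.0004, -0.0003, 0.008], "claw": -1}, {"rotation": [0, 0, 0], "delta_pos": [-0.0004, -0.0003, 0.012], "claw": -1}, {"rotation": [0, 0, 0], "delta_pos": [-0.0004, -0.0003, 0.0155], "claw": -1}, {"rotation": [0, 0, 0], "delta_pos": [-0.0004, -0.0003, 0.0155], "claw": -1}]'

```text
time: 56.57
eef_pos: [0.4632, 0.1997, 0.2759]
orientation: [[-0.169, 0.893, 0.417], [0.986, 0.153, 0.071], [0.0, 0.423, -0.906]]
wrist_force: [-0.1, 0.1, 0.8]
grip_width: 0.0314
grasp_force: 30.0
```

```bash
python3 - <<'E'
from h import *
wk(2,.0536)
E
```

```text
well2 vial off mm [0.43 0.37 0.19] F [0.3 0.1 0.7] q6 0.01 rot [ 0.0008 -0.0003  0.0005] w 0.031374444233949084
```

Call:
apply_moves --series '[{"rotation": [0, 0, 0], "delta_pos": [0, 0, 0], "claw": -0.1}, {"rotation": [0, 0, 0], "delta_pos": [0, 0, 0], "claw": 0.0}, {"rotation": [0, 0, 0], "delta_pos": [0, 0, 0], "claw": 0.0}, {"rotation": [0, 0, 0], "delta_pos": [0, 0, -0.02], "claw": 0.0}, {"rotation": [0, 0, 0], "delta_pos": [0, 0, -0.05], "claw": 0.0}]'

```text
time: 56.98
eef_pos: [0.442, 0.1958, 0.3196]
orientation: [[-0.168, 0.895, 0.413], [0.986, 0.153, 0.07], [0.0, 0.419, -0.908]]
wrist_force: [-0.1, 0.1, 0.7]
grip_width: 0.0443
grasp_force: 0.0
```

Call:
apply_moves --series '[{"rotation": [0, 0, 0], "delta_pos": [0, 0, -0.04], "claw": 0.0}, {"rotation": [0, 0, 0], "delta_pos": [-0.03, 0, -0.08], "claw": 0.0}, {"rotation": [0, 0, 0], "delta_pos": [-0.055, 0, -0.09], "claw": 0.0}, {"rotation": [0, 0, 0], "delta_pos": [-0.055, 0, -0.09], "claw": 0.0}, {"rotation": [0, 0, 0], "delta_pos": [-0.055, 0, -0.09], "claw": 0.0}]'

```text
time: 57.4
eef_pos: [0.4139, 0.1346, 0.4033]
orientation: [[-0.166, 0.893, 0.419], [0.986, 0.15, 0.07], [-0.0, 0.425, -0.905]]
wrist_force: [-0.7, 0.4, -0.1]
grip_width: 0.0442
grasp_force: 0.0
```

Call:
apply_moves --series '[{"rotation": [0, 0, 0], "delta_pos": [0, 0, 0], "claw": 0.0}, {"rotation": [0, 0, 0], "delta_pos": [0, 0, 0], "claw": 0.0}, {"rotation": [0, 0, 0], "delta_pos": [0, 0, 0], "claw": 0.0}]'

```text
time: 57.65
eef_pos: [0.414, 0.1361, 0.4017]
orientation: [[-0.17, 0.894, 0.415], [0.985, 0.154, 0.072], [0.0, 0.421, -0.907]]
wrist_force: [0.3, -0.2, 0.3]
grip_width: 0.0442
grasp_force: 0.0
```

```bash
python3 - <<'E'
from h import *
wk(2,.0536);chk();c=ld('wrist');vials(cap('top'))
s=cap('scene')
a=cv2.resize(c['frame'][:,:,::-1],(440,275));b=cv2.resize(s['frame'][100:330,130:480,::-1],(440,290),interpolation=cv2.INTER_CUBIC)
k=seat+RS@np.array([0,.028,.055]);u=c['camera_matrix']@(c['R']@k+c['t']);x,y=(u[:2]/u[2]).astype(int);print(x,y)
z=cv2.resize(c['frame'][max(0,y-40):y+40,max(0,x-50):x+50,::-1],(350,280),interpolation=cv2.INTER_CUBIC)
o=np.zeros((565,790,3),np.uint8);o[:275,:440]=a;o[275:,:440]=b;o[:280,440:]=z;cv2.imwrite('pics/final.png',o)
E
```

```text
well2 vial off mm [ -0.43 -53.95 139.27] F [ 0.4 -0.3  0.1] q6 -0.18 rot [-0.0017 -0.001   0.0013] w 0.04423887445822463
deck n (seat frame) [ 1.9e-03 -5.0e-04  1.0e+00] z at centre 0.0344 15490 [-0.064  -0.094   0.0325] [0.064  0.0933 0.0365]
knob top [-0.015   0.0108  0.063 ] [0.0194 0.046  0.0708] [0.0022 0.0284 0.0669] 1343
well 1 1085 [-0.0374 -0.059   0.0722]
well 2 1309 [-0.0368  0.0653  0.0725]
well 3 577 [ 0.0452 -0.0538  0.0719]
well 4 1441 [0.0392 0.0638 0.0722]
236 [571.7  89. ] top [ 0.8837 -0.7309  0.0642] mid [ 0.8835 -0.7303  0.0645] ext [0.111 0.021 0.021]
470 [215.1 111.4] top [0.8222 0.277  0.0645] mid [0.8483 0.2981 0.0645] ext [0.12  0.133 0.021]
258 [ 86.9 106. ] top [0.8424 0.6317 0.0577] mid [0.8569 0.6657 0.0606] ext [0.107 0.122 0.013]
198 [619.  115.3] top [ 0.8067 -0.8521  0.0647] mid [ 0.8068 -0.8497  0.0646] ext [0.021 0.119 0.021]
3186 [616.4 277. ] top [ 0.36   -0.8205  0.06  ] mid [ 0.3587 -0.8461  0.0617] ext [0.454 0.101 0.015]
255 [314.4 392.1] top [0.0618 0.0005 0.0637] mid [0.0588 0.0009 0.0645] ext [0.025 0.104 0.021]
362 169
```

View pics/final.png

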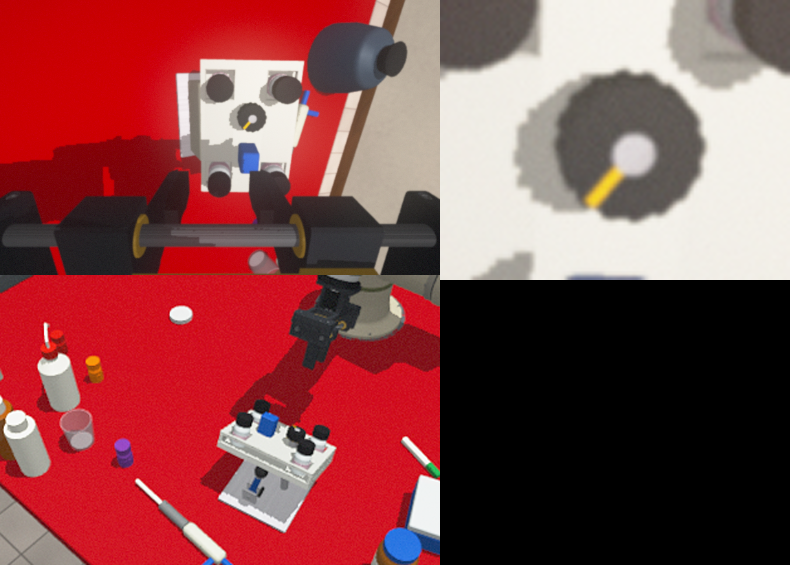

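The final picture shows the rack seated on the leg with all four black-capped vials down in their wells. The knob mark is unchanged at about 230°, the look-alikes and other bench items are in place, and the gripper is clear.

```bash
python3 -c "
from rig import manip
print(manip.job_done())"
```

```text
the job is handed in; nothing more can be done
None
```

I handed the job in at about 58 s of the 210 s allowed: the leg is propped on its stop, the rack is fully seated on the pegs and leg, the knob is turned about 5.2 rad clockwise (past the stud's 4.2 rad stop, so it slipped by at least 1 rad), all four vials stand right down in the wells, and nothing else on the bench was moved.

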